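Change the hone cartridges of the bench knife sharpener

TASK

Change as many hone cartridges of the three-bay knife sharpener as there are new ones standing in front of it (any bays will do): with the fork key from its side pocket, never with the fingers, push a bay's spring bar aside to the left by its collar so that the worn cartridge pops up, stand the worn one upright in the steel tub, and press a new one fully home, flush and with the spring bar snapped back over it. At the end every bay holds a latched cartridge and the fork key stands in its pocket again; knock no cartridge over and leave the things lying around alone.

Things in the scene. Friction and masses are not known exactly. Their poses are not given: they have to be found in the camera images.
- sharpener: bench knife sharpener, screwed down: steel housing 122 deep (x) x 242 wide (y), deck 54.5 high, its front (own -x) to the robot. Three open bays 75 apart, bay1 at the left (+y), with slots in the front wall for the cartridges' tongues. Before the front wall the three spring bars lie along y between lugs up to 41 high. Fork key pocket on the left end. Origin: underside, middle; z up.
- bay1 (a point): fixed on the sharpener: where a cartridge's origin lies when latched flush in bay 1 (sharpener x 20, y 66, z 8.7), its axes parallel to the sharpener's, tongue to the front. The bay is 73 x 38.8 (loose fit); its hard floor is 2.2 below this point. A sprung lift plate (2.4 to 3.1 N) holds an unlatched cartridge 20 above this point.
- bay2 (a point): the same for bay 2 (sharpener x 20, y -9). A cartridge is latched by pressing it down from 20 proud to the hard floor (about 10 N in all): the tongue's bevel shoves the spring bar aside and the bar snaps back over the tongue; let go, the cartridge rises the 2 mm to flush and stays.
- bay3 (a point): the same for bay 3 (sharpener x 20, y -84).
- bar1_slide (a joint): spring bar of bay 1: how far (m) it is pushed to the left (sharpener's +y) against its spring; 0 home, 0.0105 stop; takes 2.3 to 5 N. Steel rod 8 thick along y with a collar, left of it a coil spring. Its tip lies 7 mm over the tongue of a latched cartridge: pushed 0.008 or more it frees the cartridge, the lift plate raises it 20, and the bar, let go, springs back under the tongue.
- bar2_slide (a joint): spring bar of bay 2, as bar1_slide.
- bar3_slide (a joint): spring bar of bay 3, as bar1_slide.
- bar1: spring bar 1. Origin: centre of its collar, a steel disc 21 across, 4 thick along y, on the bar's axis, 30 above the counter; axes as the sharpener's. Right of it (-y) the bar is bare for 14 mm up to a lug: there the fork goes in from above, prongs before and behind the bar, to push the collar to +y. Wall 13.5 behind the axis; clear below the bar down to 6.5 above the counter.
- bar2: spring bar 2, as body bar1.
- bar3: spring bar 3, as body bar1.
- pocket (a point): fixed on the sharpener: where the fork key's origin lies when parked in its pocket (sharpener x -5, y 137, z 22: the pocket's floor). The pocket is 25.5 (x) x 10 (y) inside; its rim is 36 above this point.
- fork_key: fork key, standing in its pocket: two steel prongs 24 long, 4.5 wide, 12 apart along its x, on a plate 21 wide (x), 5 thick (y); from 42 to 100 above the tips a wooden handle 26 (x) x 20 (y), gripped across y. 0.1 kg. Axes parallel to the sharpener's in the pocket, and used so. Origin: between the prong tips; z up.
- tub: loose steel tub for the worn cartridges, 130 (x) x 215 (y) x 40 high, walls and floor 3 thick; three cartridges stand in it side by side along y. Origin: underside, middle.
- worn1: worn hone cartridge, latched in bay 1 at the start. Black block 70 (x) x 36 (y) x 46 high, on it a grey knife guide 60 (x) x 22 (y) from 46 to 80 above the underside: grip it across y. A tongue 14 wide, 17 high sticks out 30 from the front (-x), low, at y -18 to -4, bevelled below on its left. 0.17 kg. Origin: middle of the block's underside; z up.
- worn2: worn hone cartridge, latched in bay 2 at the start, same shape as worn1.
- worn3: worn hone cartridge, latched in bay 3 at the start, same shape as worn1.
- new1: new hone cartridge standing on the counter before the sharpener, same shape as worn1, tongue roughly towards the robot (None if absent).
- new2: new hone cartridge standing on the counter before the sharpener, same shape as worn1, tongue roughly towards the robot (None if absent).
- new3: new hone cartridge standing on the counter before the sharpener, same shape as worn1, tongue roughly towards the robot (None if absent).
- honing_steel: honing steel lying at the right, 320 long; leave alone.
- thermometer: probe thermometer lying behind the sharpener, 162 long; leave alone.

How it is judged:
By the outcome, as a careful person would: the job done as asked, in the order asked, and still so for the second after the job is handed in, with the robot touching nothing.
Of new1, new2, new3 only 2 to 3 are there at a start; the rules pass over those that are not, and their reading is None.
At some moment in a run one of tub may be knocked a few centimetres aside while the robot is not near it.
It also fails if it takes over 210 s, if anything falls off the work surface, if the arm or the gripper's body presses on something with over 40 N, if the wrist force passes 120 N, or if a joint passes its speed limit or range.

ROBOT

A 7-joint arm with a two-finger parallel gripper is mounted at the origin on a cart in front of the work surface, level with it; the furniture and walls round the work are solid. World frame = base frame: x ahead of the robot, y to its left, z up, the work surface at z = 0. Lengths are in mm, angles in rad, forces in N, time in s.
With the tool pointing down it reaches from about 350 to 900 mm from the base axis. Payload 8.1 kg.
Tool frame: the origin (TCP) lies on the centre line of the jaws, within the pads' length; the fingertips stand 19 mm ahead of it and the grasp point (between the pads) is the TCP; z points along the fingers, x is the direction in which the jaws open and shut, and the axes are right-handed (so a half turn about z gives the same grasp; the last joint's range is limited). The gripper opens to 85 mm and grips with 20 to 120 N. Pads are 22 mm wide; open, the fingers measure 114 mm over their backs; the gripper's body (76 mm by 85 mm) begins 54 mm behind the grasp point. The pads swing forward as they close: fully open they stand 13 mm farther back than shut.
Start: joints at [-1.233, 0.434, 0.025, 1.573, -0.012, 1.134, -0.075], TCP at [266.693, 565.259, 210.923] pointing down, gripper open.
Joint ranges: [-2.62, 2.62], [-0.44, 2.09], [-1.27, 1.32], [0.08, 2.57], [-1.32, 4.46], [0.12, 2], [-2.74, 2.74]. Speed limits (rad/s): [2.22, 2.22, 3.01, 3.01, 3.14, 3.14, 3.14].

INTERFACE

Orientations are given as a rotation vector (axis times angle).
In Python, from rig import get_obs, capture, camera_model, sign_off gives the robot as it stands.
- The arm moves only by the shell command python3 -m pendant 'ROWS' [FORCE]. ROWS is JSON, a list of rows, each an object of numbers: "dx", "dy", "dz": the shift along the world's x, y, z in units of 25 mm (1.0 is 25 mm); "ax", "ay", "az": the turn, a rotation vector about the world's x, y, z in units of 6 degrees (1.0 is 6 degrees); "fingers": the closure, from 0 (fully open) to 1 (shut). A call has 1 to 20 rows; each row is the pose to reach, as a shift and turn from the pose measured when the call began; what a row does not reach only later rows make up. A row lasts 1/12 s, in which the tool goes at most 41.7 mm and 7.16 degrees, less where a joint would pass 70% of its speed; a pose out of reach is approached as far as the arm can. A call with a gripper value outside its range is refused whole. The fingers move at their own pace and stop on an object; FORCE is the grip in N (left out, the last holds). Time passes only in rows, so rows that repeat a pose let the fingers close. It gives the time, the measured TCP pose, the force and the opening at its end, in the units of the state.
- get_obs(): the state, without advancing time (a new reading comes with each control period).
- capture(name): name is "scene" or "top" or "wrist"; returns the picture (400x640x3 uint8, red, green, blue); there is no depth.
- camera_model(name): a dict with "mtx" (3x3 intrinsics, pixels), "R" (3x3) and "t" (3): a world point X has camera coordinates R X + t; the wrist camera has in their place "hand_eye" (4x4, takes a point from camera to tool coordinates, whose origin is the TCP and whose axes are the tool frame's). Camera axes: x right, y down, z forward; pixel columns grow to the right and rows downward; lengths in mm; the calibration is good to about 2 mm. A picture is of the moment at which its call begins: read the wrist's pose just before it. camera_model takes no time and is no camera call.
- sign_off(): hands the job in, once; it reports no verdict.
The state is a dict: "t": time; "qpos": joint angles; "joint_vel": joint speeds; "tau": joint torques, N m; "tcp_pos": TCP position; "tcp_rot": TCP orientation; "ft_force": force on the tool from outside, world axes, zero at the start; "wrist_torque": the same for the moment, N m; "finger_gap": opening from 0.0 (shut) to 1.0 (fully open).
Only numpy, scipy, OpenCV 4.12 (cv2) and the standard library are available. Lean on these libraries where they do the work, as an engineer would, in place of code of your own. Each camera call takes 0.05 s, during which the arm holds its last target.

## Working session

There is one attempt and no reset: what is moved stays moved. The work goes in short steps, Python scripts to look and compute and a shell command to move; the robot and the scene stay as the last step left them, time stands still between calls to the robot, and variables do not carry over. Pictures are saved under pics/ and viewed, and the job is handed in when it is done.

```bash
ls; mkdir -p pics; python3 - <<'E'
from rig import get_obs, capture, camera_model
import cv2
o=get_obs();print(o)
for n in ["scene","top","wrist"]:
    cv2.imwrite(f"pics/{n}0.png",capture(n)[:,:,::-1])
    print(n,camera_model(n))
E
```

```text
pics
{'t': 0.0, 'qpos': array([-1.23260494,  0.43518712,  0.02500136,  1.57410766, -0.01159204,
        1.13401672, -0.07507594]), 'joint_vel': array([-6.27470125e-05, -3.28778109e-03,  4.63513120e-04,  2.40454361e-04,
       -6.93799822e-04,  6.37352700e-04, -2.41617628e-04]), 'tau': array([ 6.85318264e-05, -6.70455122e+01,  1.02482121e+00, -3.16225719e+01,
        1.55319372e-02,  1.21962087e-02,  3.62031199e-05]), 'tcp_pos': array([266.49844502, 564.72958548, 210.14453271]), 'tcp_rot': array([ 2.65258320e+00,  1.68145248e+00, -1.94110958e-03]), 'ft_force': array([-0.61186046,  0.02613828, -0.31715736]), 'wrist_torque': array([-0.00903483,  0.01792296,  0.0124799 ]), 'finger_gap': 1.002638326093552}
scene {'mtx': array([[436.28076824,   0.        , 318.89406967],
       [  0.        , 436.28076824, 199.61192208],
       [  0.        ,   0.        ,   1.        ]]), 'R': array([[ 0.57518565, -0.81774397, -0.02136034],
       [-0.42177674, -0.27409392, -0.86427826],
       [ 0.7009036 ,  0.50612974, -0.50256027]]), 't': array([-462.25147772,  236.96521284,  753.42331956])}
top {'mtx'
[... 189 characters left out ...]
59608, -0.00925093],
       [-0.98925199,  0.02792205, -0.14353   ],
       [ 0.14373034,  0.00529459, -0.98960273]]), 't': array([-138.30859077,  594.15529019,  894.10822877])}
wrist {'mtx': array([[335.19990305,   0.        , 316.4583662 ],
       [  0.        , 335.19990305, 197.37049591],
       [  0.        ,   0.        ,   1.        ]]), 'hand_eye': array([[ 9.99999147e-01, -1.16565706e-04, -1.30089144e-03,
         7.18120481e-02],
       [ 5.09925506e-04,  9.51807702e-01,  3.06695025e-01,
        -7.82080865e+01],
       [ 1.20244837e-03, -3.06695427e-01,  9.51806950e-01,
        -1.63146439e+02],
       [ 0.00000000e+00,  0.00000000e+00,  0.00000000e+00,
         1.00000000e+00]])}
```

View pics/scene0.png

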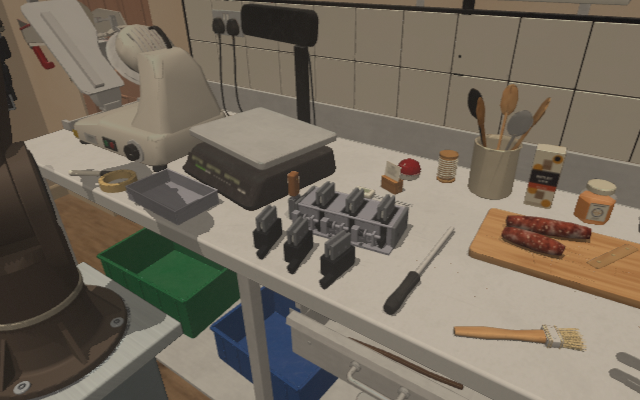

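View pics/top0.png

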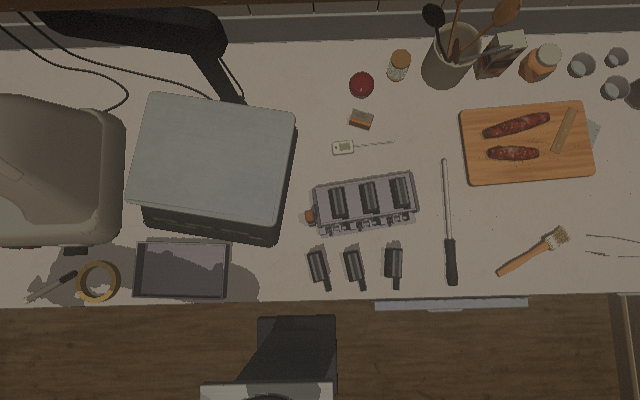

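View pics/wrist0.png

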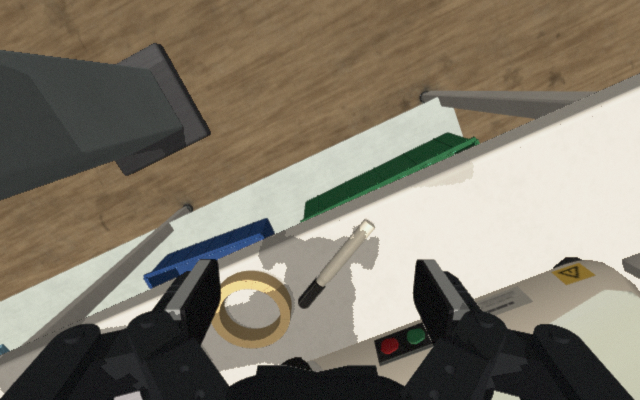

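```bash
cat > h.py <<'E'
import numpy as np, cv2
from scipy.spatial.transform import Rotation as Ro
from rig import get_obs, capture, camera_model
def cam(name,o=None):
    m=camera_model(name);K=m["mtx"]
    if name!="wrist": return K,m["R"],m["t"]
    o=o or get_obs()
    T=np.array(m["hand_eye"]);W=np.eye(4);W[:3,:3]=Ro.from_rotvec(o["tcp_rot"]).as_matrix();W[:3,3]=o["tcp_pos"]
    C=W@T;R=C[:3,:3].T;return K,R,-R@C[:3,3]
def ray(c,u,v):
    K,R,t=c;d=R.T@np.linalg.inv(K)@[u,v,1];return -R.T@t,d/np.linalg.norm(d)
def onz(c,u,v,z):
    o,d=ray(c,u,v);return o+d*(z-o[2])/d[2]
def proj(c,X):
    K,R,t=c;p=K@(R@np.asarray(X,float)+t);return p[:2]/p[2]
def tri(rs):
    A=np.zeros((3,3));b=np.zeros(3)
    for o,d in rs:
        P=np.eye(3)-np.outer(d,d);A+=P;b+=P@o
    X=np.linalg.solve(A,b);return X,[np.linalg.norm((np.eye(3)-np.outer(d,d))@(X-o)) for o,d in rs]
def snap(name,f,scale=1,crop=None):
    o=get_obs();im=capture(name);c=cam(name,o)
    s=im
    if crop: s=im[crop[1]:crop[3],crop[0]:crop[2]]
    if scale!=1: s=cv2.resize(s,None,fx=scale,fy=scale,interpolation=cv2.INTER_CUBIC)
    cv2.imwrite(f"pics/{f}.png",s[:,:,::-1]);np.savez(f"pics/{f}.npz",im=im,K=c[0],R=c[1],t=c[2]);return im,c,o
def load(f):
    d=np.load(f"pics/{f}.npz");return d["im"],(d["K"],d["R"],d["t"])
E
python3 - <<'E'
from h import *
t=cam("top");s=cam("scene");w=cam("wrist")
print("tape top",onz(t,98,281,15)); print("tape wrist",onz(w,252,305,15)); print("tape scene",onz(s,118,181,15))
print("tcp in wrist img",proj(w,get_obs()["tcp_pos"]))
for n,u,v in [("new1",317,262),("new2",352,262),("new3",394,258),("w1",339,200),("w3",401,189)]: print(n,onz(t,u,v,80 if n[0]=='n' else 88))
for p in [(316,184),(412,172),(416,222),(320,238)]: print("deck",onz(t,*p,54.5))
for p in [(136,242),(230,242),(228,297),(133,297)]: print("tub",onz(t,*p,40))
E
```

```text
tape top [401.00037205 409.03341615  15.        ]
tape wrist [393.7494566  414.68235617  15.        ]
tape scene [394.09911399 401.51278165  15.        ]
tcp in wrist img [316.76546938 242.9989594 ]
new1 [ 434.19046665 -131.26640812   80.        ]
new2 [ 432.05634682 -211.33849328   80.        ]
new3 [ 438.5196434  -307.72299904   80.        ]
w1 [ 574.90071877 -185.94543027   88.        ]
w3 [ 596.66728907 -330.97653108   88.        ]
deck [ 620.15757679 -132.44670701   54.5       ]
deck [ 643.11026804 -366.48605807   54.5       ]
deck [ 521.34169464 -368.799452     54.5       ]
deck [ 489.61544258 -138.914905     54.5       ]
tub [492.64843935 307.09186424  40.        ]
tub [486.46215819  79.0367444   40.        ]
tub [357.16280887  82.61534623  40.        ]
tub [362.99898513 308.47309447  40.        ]
```

```bash
python3 - <<'E'
from h import *
im,c,o=snap("top","top1",4,(290,160,440,300))
im,c,o=snap("scene","scene1",4,(230,160,430,290))
E
```

```text
(no output)
```

View pics/top1.png

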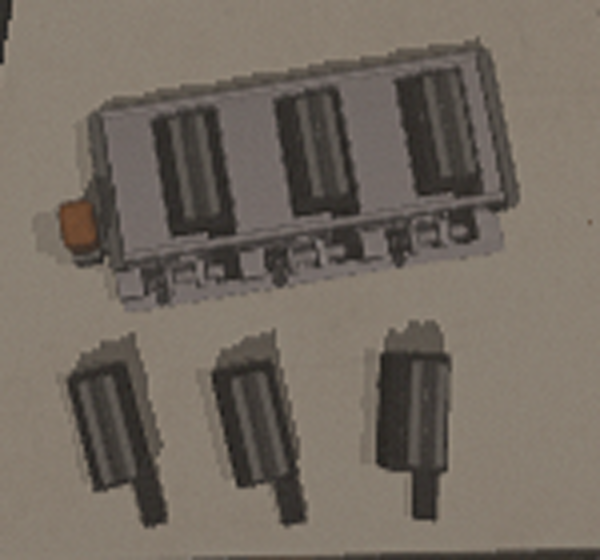

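View pics/scene1.png

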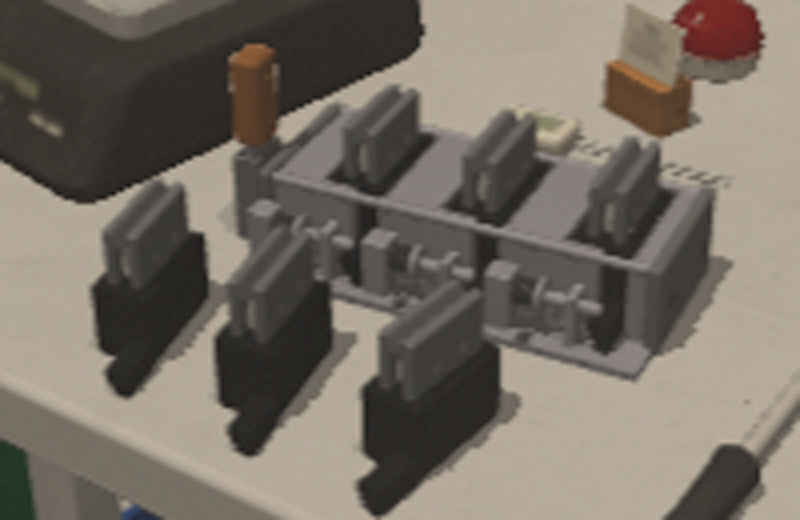

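```bash
python3 -m pendant '[{"dx":1,"dy":-2,"dz":3,"az":1},{"dx":4,"dy":-12,"dz":4,"az":3},{"dx":4,"dy":-12,"dz":4,"az":5.5},{"dx":4,"dy":-12,"dz":4,"az":5.5},{"dx":4,"dy":-12,"dz":4,"az":5.5},{"dx":4,"dy":-12,"dz":4,"az":5.5},{"dx":4,"dy":-12,"dz":4,"az":5.5},{"dx":4,"dy":-12,"dz":4,"az":5.5},{"dx":7,"dy":-22,"dz":4,"az":5.5},{"dx":7,"dy":-22,"dz":4,"az":5.5},{"dx":7,"dy":-22,"dz":4,"az":5.5},{"dx":7,"dy":-22,"dz":4,"az":5.5},{"dx":7,"dy":-22,"dz":4,"az":5.5},{"dx":7,"dy":-22,"dz":4,"az":5.5}]'
```

```text
validation failed for argument at $[0]...
```

```bash
python3 -m pendant '[{"dx":1,"dy":-2,"dz":3,"ax":0,"ay":0,"az":1,"fingers":0}]'
```

```text
t: 0.33
tcp_pos: [272.7, 543.2, 237.9]
tcp_rot: [2.555, 1.822, -0.016]
ft_force: [0.3, -0.4, -0.9]
finger_gap: 1.001
```

```bash
python3 -m pendant '[{"dx":1,"dy":-1.5,"dz":3,"ax":0,"ay":0,"az":1,"fingers":0},{"dx":2,"dy":-3,"dz":3,"ax":0,"ay":0,"az":2,"fingers":0},{"dx":3,"dy":-5,"dz":3,"ax":0,"ay":0,"az":3,"fingers":0},{"dx":4,"dy":-9,"dz":3,"ax":0,"ay":0,"az":4.5,"fingers":0},{"dx":5,"dy":-16,"dz":3,"ax":0,"ay":0,"az":4.5,"fingers":0},{"dx":5,"dy":-16,"dz":3,"ax":0,"ay":0,"az":4.5,"fingers":0},{"dx":5,"dy":-16,"dz":3,"ax":0,"ay":0,"az":4.5,"fingers":0},{"dx":5,"dy":-16,"dz":3,"ax":0,"ay":0,"az":4.5,"fingers":0},{"dx":9.5,"dy":-32,"dz":3,"ax":0,"ay":0,"az":4.5,"fingers":0},{"dx":9.5,"dy":-32,"dz":3,"ax":0,"ay":0,"az":4.5,"fingers":0},{"dx":9.5,"dy":-32,"dz":3,"ax":0,"ay":0,"az":4.5,"fingers":0},{"dx":9.5,"dy":-32,"dz":3,"ax":0,"ay":0,"az":4.5,"fingers":0},{"dx":9.5,"dy":-32,"dz":3,"ax":0,"ay":0,"az":4.5,"fingers":0},{"dx":9.5,"dy":-32,"dz":3,"ax":0,"ay":0,"az":4.5,"fingers":0},{"dx":9.5,"dy":-32,"dz":3,"ax":0,"ay":0,"az":4.5,"fingers":0},{"dx":9.5,"dy":-32,"dz":3,"ax":0,"ay":0,"az":4.5,"fingers":0},{"dx":9.5,"dy":-32,"dz":3,"ax":0,"ay":0,"az":4.5,"fingers":0},{"dx":9.5,"dy":-32,"dz":3,"ax":0,"ay":0,"az":4.5,"fingers":0},{"dx":9.5,"dy":-32,"dz":3,"ax":0,"ay":0,"az":4.5,"fingers":0}]'
```

```text
t: 1.92
tcp_pos: [492.4, -191.6, 312.9]
tcp_rot: [2.057, 2.366, -0.014]
ft_force: [1.3, 0.0, 0.4]
finger_gap: 1.0
```

Now continue to a viewpoint and look.

```bash
python3 -m pendant '[{"dx":0,"dy":-1,"dz":-1,"ax":0,"ay":0,"az":0,"fingers":0},{"dx":0,"dy":-2,"dz":-2,"ax":0,"ay":0,"az":0,"fingers":0},{"dx":0,"dy":-2,"dz":-2,"ax":0,"ay":0,"az":0,"fingers":0},{"dx":0,"dy":-2,"dz":-2,"ax":0,"ay":0,"az":0,"fingers":0}]'
python3 - <<'E'
from h import *
im,c,o=snap("wrist","w1",1.25)
print(o["tcp_pos"],o["tcp_rot"])
E
```

```text
t: 2.25
tcp_pos: [491.0, -242.7, 261.6]
tcp_rot: [2.062, 2.365, -0.017]
ft_force: [0.2, 0.6, 0.5]
finger_gap: 1.0
[ 491.02749508 -242.71529124  261.55415717] [ 2.06247408  2.36476304 -0.01667095]
```

View pics/w1.png

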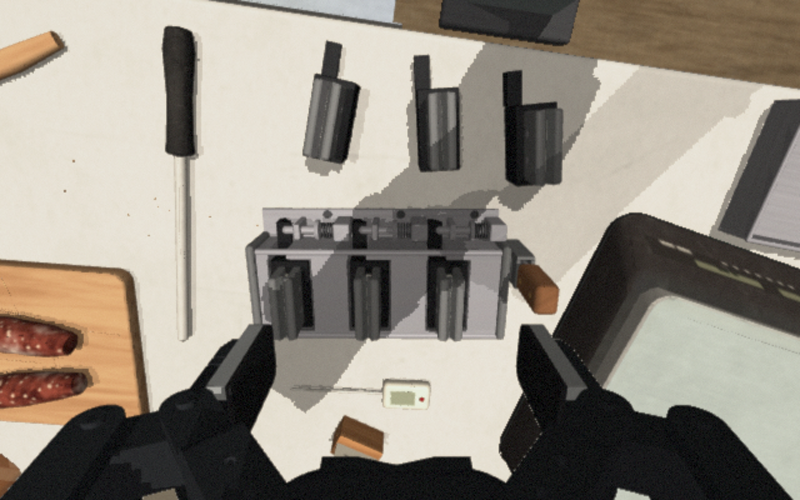

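```bash
python3 - <<'E'
from h import *
im,c=load("w1")
def z(f,x0,y0,x1,y1,s):
    a=cv2.resize(im[y0:y1,x0:x1],None,fx=s,fy=s,interpolation=cv2.INTER_CUBIC);a=np.clip(a*1.3,0,255).astype(np.uint8);cv2.imwrite(f"pics/{f}.png",a[:,:,::-1])
z("w1a",190,160,450,280,3); z("w1b",230,25,460,155,3.4)
E
```

```text
(no output)
```

View pics/w1a.png

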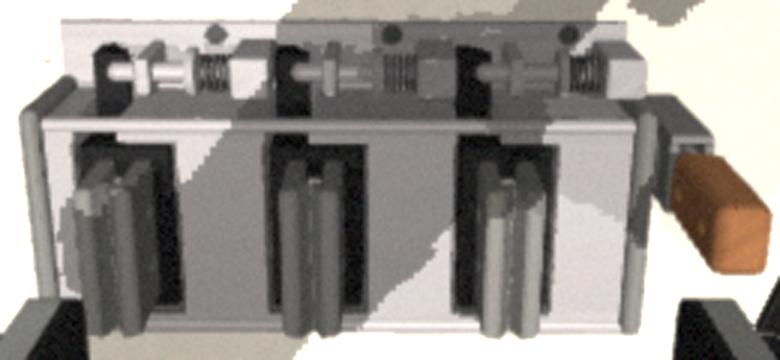

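View pics/w1b.png

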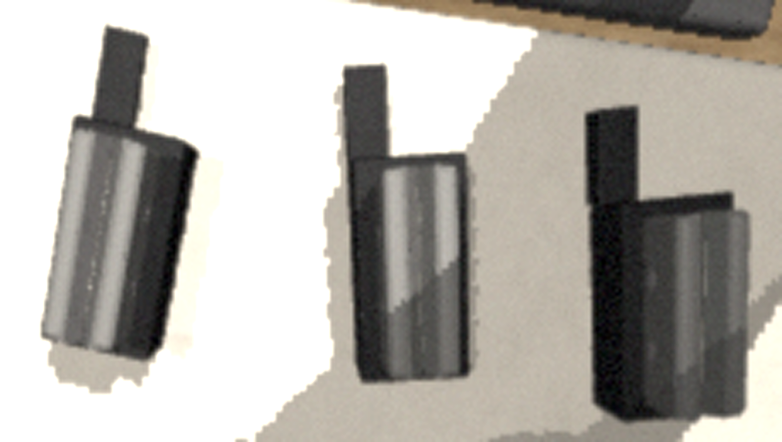

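```bash
python3 - <<'E'
from h import *
im,c=load("w1")
t=cam("top");s=cam("scene")
A=lambda u,v,z:onz(c,190+u/3-.33,160+v/3-.33,z)
B=lambda u,v,z:onz(c,230+u/3.4-.35,25+v/3.4-.35,z)
p1=A(45,125,54.5);p2=A(633,125,54.5);print("front edge",p1,p2,np.linalg.norm(p2-p1),np.degrees(np.arctan2(-(p2-p1)[0],(p2-p1)[1])))
p3=A(57,327,54.5);p4=A(627,327,54.5);print("rear edge",p3,p4,np.linalg.norm(p4-p3),np.degrees(np.arctan2(-(p4-p3)[0],(p4-p3)[1])))
p5=A(62,21,6);p6=A(627,22,6);print("base front",p5,p6,np.linalg.norm(p6-p5),np.degrees(np.arctan2(-(p6-p5)[0],(p6-p5)[1])))
print("key top",A(741,239,122))
print("collars",[A(u,v,30) for u,v in [(148,70),(332,70),(514,70)]])
print("scale",tri([ray(t,297,112),ray(s,335,137)]), tri([ray(t,281,226),ray(s,268,173)]))
E
```

```text
front edge [ 553.53234904 -368.63385528   54.5       ] [ 521.7830099  -142.51950179   54.5       ] 228.33247992187287 7.9928035412388745
rear edge [ 641.68035239 -360.51070672   54.5       ] [ 608.19860167 -126.52374249   54.5       ] 236.37031763314806 8.143310241622837
base front [ 523.8653272  -378.39644939    6.        ] [ 491.17960083 -140.38889479    6.        ] 240.24144678589894 7.819551923863165
key top [ 535.82740876 -119.20623504  122.        ]
collars [array([ 533.17284208, -335.46605471,   30.        ]), array([ 522.7868671 , -261.14326773,   30.        ]), array([ 512.55648626, -187.93392367,   30.        ])]
scale (array([772.03693808, -88.57843369, 124.38135298]), [np.float64(7.89205348469266), np.float64(7.892053484692559)]) (array([517.68749827, -54.76134087, 111.70955437]), [np.float64(1.6447924767487045), np.float64(1.6447924767487145)])
```

```bash
python3 - <<'E'
from h import *
im,c=load("w1")
t=cam("top")
print("key top cam",onz(t,290+78/4,160+226/4,122))
c8,s8=np.cos(np.radians(8)),np.sin(np.radians(8));R=np.array([[c8,-s8],[s8,c8]]);o=np.array([567.9,-250.9])
W=lambda x,y,z:np.r_[o+R@[x,y],z]
big=cv2.resize(im[140:290,180:470],None,fx=2.7,fy=2.7,interpolation=cv2.INTER_CUBIC)[:,:,::-1].copy()
def pl(pts,col):
    q=[(proj(c,W(*p))-[180,140]+.33)*2.7 for p in pts];cv2.polylines(big,[np.int32(np.round(q))],True,col,1)
for y in (66,-9,-84):
    pl([(20+a,y+b,88.7) for a,b in ((-30,-11),(30,-11),(30,11),(-30,11))],(0,255,0))
    pl([(20+a,y+b,54.5) for a,b in ((-36.5,-19.4),(36.5,-19.4),(36.5,19.4),(-36.5,19.4))],(0,0,255))
pl([(-5+a,137+b,122) for a,b in ((-13,-10),(13,-10),(13,10),(-13,10))],(255,255,0))
pl([(-5+a,137+b,58) for a,b in ((-12.7,-5),(12.7,-5),(12.7,5),(-12.7,5))],(255,0,255))
pl([(a,b,0) for a,b in ((-61,-121),(61,-121),(61,121),(-61,121))],(0,255,255))
cv2.imwrite("pics/ov1.png",big)
E
```

```text
key top cam [ 535.19505441 -118.31807396  122.        ]
```

View pics/ov1.png

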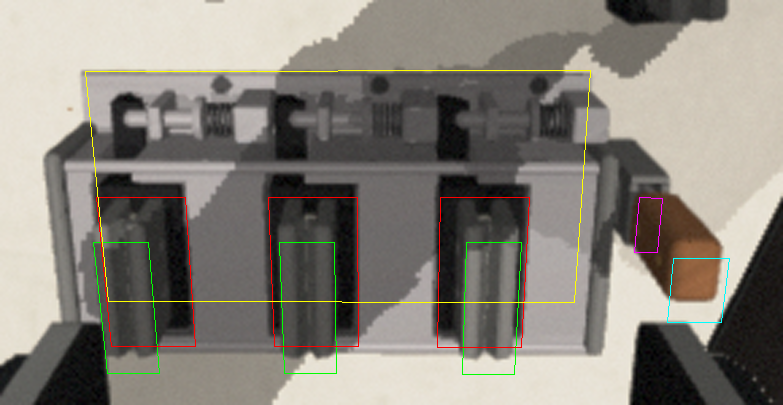

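```bash
cat >> h.py <<'E'
def go(x,y,z,yaw=8.0):
    o=get_obs();a=np.radians(yaw);s,c=np.sin(a),np.cos(a)
    Rt=np.array([[-s,c,0],[c,s,0],[0,0,-1]]).T
    Rc=Ro.from_rotvec(o["tcp_rot"]).as_matrix()
    r=Ro.from_matrix(Rt@Rc.T).as_rotvec(degrees=True)/6
    d=(np.array([x,y,z])-o["tcp_pos"])/25
    xa=Rc[:,0];print("t %.1f pos %s yaw %.2f gap %.3f F %s"%(o["t"],np.round(o["tcp_pos"],1),np.degrees(np.arctan2(-xa[0],xa[1])),o["finger_gap"],np.round(o["ft_force"],1)))
    print("d",np.round(d,2),"a",np.round(r,2))
E
python3 -c "
from h import *
go(536,-119,215)"
```

```text
t 2.3 pos [ 492.1 -241.5  262.6] yaw 7.95 gap 1.000 F [ 1.  -0.1 -0.5]
d [ 1.75  4.9  -1.91] a [ 0.1  -0.02  0.01]
```

```bash
python3 -m pendant '[{"dx":1,"dy":1,"dz":0,"ax":0.1,"ay":0,"az":0,"fingers":0.45},{"dx":1.5,"dy":2.5,"dz":-0.5,"ax":0.1,"ay":0,"az":0,"fingers":0.45},{"dx":1.75,"dy":4,"dz":-1,"ax":0.1,"ay":0,"az":0,"fingers":0.45},{"dx":1.75,"dy":4.9,"dz":-1.9,"ax":0.1,"ay":0,"az":0,"fingers":0.45},{"dx":1.75,"dy":4.9,"dz":-1.9,"ax":0.1,"ay":0,"az":0,"fingers":0.45},{"dx":1.75,"dy":4.9,"dz":-1.9,"ax":0.1,"ay":0,"az":0,"fingers":0.45}]'
python3 - <<'E'
from h import *
im,c,o=snap("wrist","w2",1.25)
print(o["tcp_pos"],o["finger_gap"])
E
```

```text
t: 2.8
tcp_pos: [536.0, -115.5, 215.2]
tcp_rot: [-2.053, -2.374, 0.001]
ft_force: [0.1, -0.6, 0.2]
finger_gap: 0.552
[ 536.04147921 -115.51916997  215.16537452] 0.5518927181688189
```

View pics/w2.png

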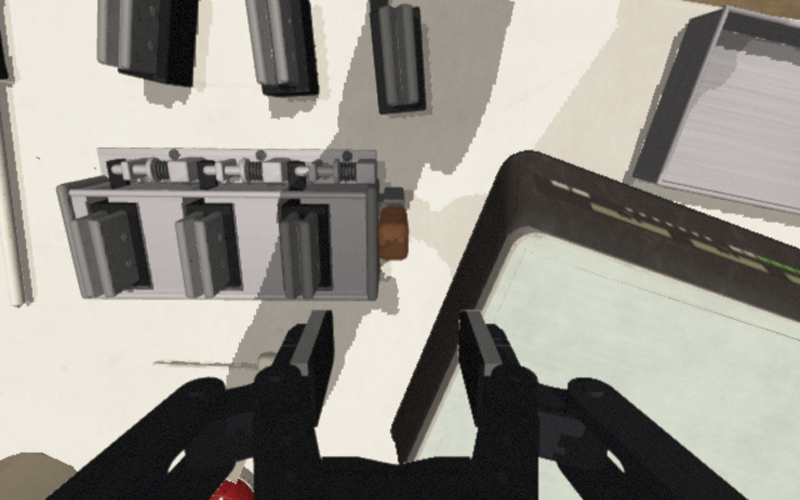

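```bash
python3 - <<'E'
from h import *
im,c=load("w2")
a=cv2.resize(im[150:230,280:360],None,fx=7,fy=7,interpolation=cv2.INTER_CUBIC);cv2.imwrite("pics/w2a.png",a[:,:,::-1])
print(onz(c,394/1.25,240/1.25,122)); 
print("below tcp at 122",proj(c,[536,-115.5,122]))
for z in (90,112): print("scale edge",onz(c,470/1.25,250/1.25,z),onz(c,435/1.25,335/1.25,z))
E
```

```text
[ 535.66145045 -116.88157343  122.        ]
below tcp at 122 [316.85001475 192.63866462]
scale edge [544.80251888 -60.03680686  90.        ] [616.72469529 -73.22883303  90.        ]
scale edge [538.26751177 -65.14881122 112.        ] [604.70530284 -77.33488681 112.        ]
```

View pics/w2a.png

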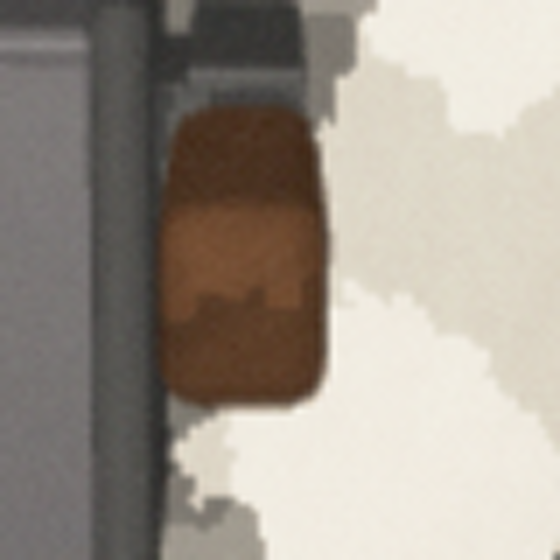

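```bash
python3 -c "
from h import *
go(537,-117.2,96)"
python3 -m pendant '[{"dx":0.04,"dy":-0.07,"dz":-1.5,"ax":0,"ay":0,"az":0,"fingers":0.45},{"dx":0.04,"dy":-0.07,"dz":-3,"ax":0,"ay":0,"az":0,"fingers":0.45},{"dx":0.04,"dy":-0.07,"dz":-4.2,"ax":0,"ay":0,"az":0,"fingers":0.45},{"dx":0.04,"dy":-0.07,"dz":-4.76,"ax":0,"ay":0,"az":0,"fingers":0.45},{"dx":0.04,"dy":-0.07,"dz":-4.76,"ax":0,"ay":0,"az":0,"fingers":0.45},{"dx":0.04,"dy":-0.07,"dz":-4.76,"ax":0,"ay":0,"az":0,"fingers":0.45}]' 40
python3 -c "
from h import *
go(537,-117.2,96)"
```

```text
t 2.9 pos [ 536.3 -117.7  216. ] yaw 8.11 gap 0.552 F [ 0.1 -0.9  0.8]
d [ 0.03  0.02 -4.8 ] a [-0.   -0.01 -0.02]
t: 3.35
tcp_pos: [537.9, -120.7, 98.0]
tcp_rot: [2.06, 2.372, -0.001]
ft_force: [-0.3, -0.6, 0.5]
finger_gap: 0.546
t 3.4 pos [ 537.9 -120.7   98. ] yaw 8.03 gap 0.546 F [-0.3 -0.6  0.5]
d [-0.03  0.14 -0.08] a [ 0.   -0.   -0.01]
```

```bash

python3 -m pendant '[{"dx":-0.02,"dy":0.14,"dz":-0.08,"ax":0,"ay":0,"az":0,"fingers":0.45},{"dx":-0.02,"dy":0.14,"dz":-0.08,"ax":0,"ay":0,"az":0,"fingers":0.45}]'
python3 - <<'E'
from h import *
im,c,o=snap("wrist","w3",1.25)
for i in range(2):
    go(537,-117.2,96);capture("top")
E
```

```text
t: 3.52
tcp_pos: [538.7, -117.3, 97.8]
tcp_rot: [2.059, 2.369, 0.003]
ft_force: [0.2, 0.2, 0.0]
finger_gap: 0.554
t 3.6 pos [ 538.5 -117.2   97.7] yaw 8.04 gap 0.550 F [-0.1  0.1 -0.2]
d [-0.06  0.   -0.07] a [ 0.    0.03 -0.01]
t 3.6 pos [ 538.3 -117.2   97.4] yaw 8.05 gap 0.555 F [-0.3 -0.1  0. ]
d [-0.05 -0.   -0.06] a [ 0.    0.02 -0.01]
```

View pics/w3.png

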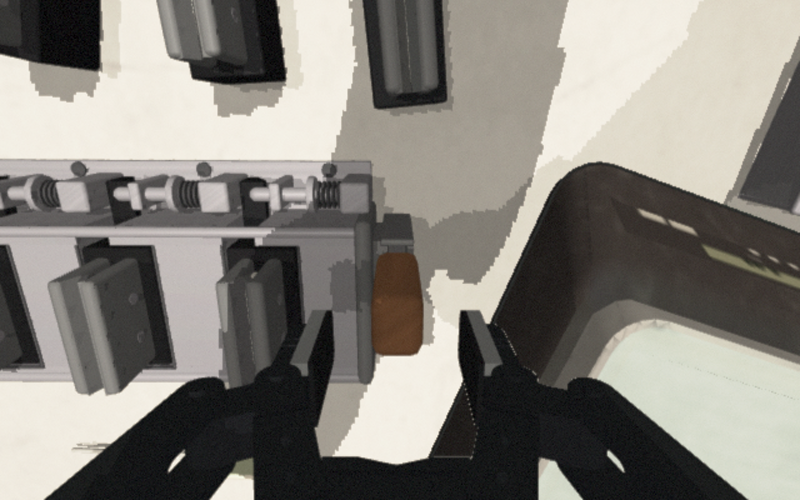

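```bash

python3 - <<'E'
from h import *
im,c=load("w3")
for a in (-13,0,13): print(proj(c,[538.5+a*.99,-117.2+a*.139,122]))
a=im[180:300,280:350]; a=cv2.resize(a,None,fx=5,fy=5);cv2.imwrite("pics/w3a.png",np.clip(a[:,:,::-1]*1.6,0,255))
E
python3 -m pendant '[{"dx":0,"dy":0,"dz":0,"ax":0,"ay":0,"az":0,"fingers":0.7},{"dx":0,"dy":0,"dz":0,"ax":0,"ay":0,"az":0,"fingers":0.9},{"dx":0,"dy":0,"dz":0,"ax":0,"ay":0,"az":0,"fingers":0.9},{"dx":0,"dy":0,"dz":0,"ax":0,"ay":0,"az":0,"fingers":0.9},{"dx":0,"dy":0,"dz":0,"ax":0,"ay":0,"az":0,"fingers":0.9}]' 50
```

```text
[317.29726868 240.23329865]
[317.27880389 265.65873773]
[317.26126398 289.81064387]
t: 4.08
tcp_pos: [538.8, -117.4, 97.8]
tcp_rot: [2.058, 2.37, 0.003]
ft_force: [-0.9, 0.1, 5.9]
finger_gap: 0.209[ WARN:0@0.332] global loadsave.cpp:1063 imwrite_ Unsupported depth image for selected encoder is fallbacked to CV_8U.
```

View pics/w3a.png

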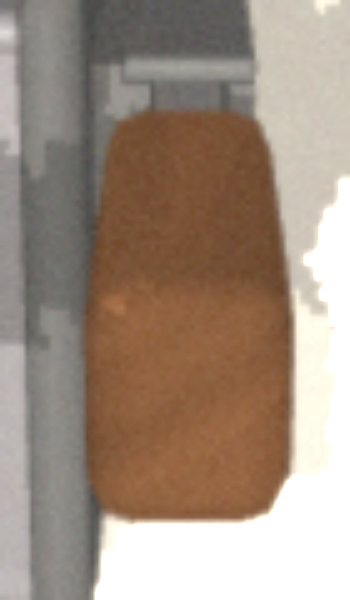

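```bash

python3 -m pendant '[{"dx":0,"dy":0,"dz":0.8,"ax":0,"ay":0,"az":0,"fingers":0.9},{"dx":0,"dy":0,"dz":1.6,"ax":0,"ay":0,"az":0,"fingers":0.9},{"dx":0,"dy":0,"dz":2.6,"ax":0,"ay":0,"az":0,"fingers":0.9},{"dx":0,"dy":0,"dz":2.6,"ax":0,"ay":0,"az":0,"fingers":0.9},{"dx":-0.8,"dy":-0.3,"dz":2.6,"ax":0,"ay":0,"az":0,"fingers":0.9},{"dx":-1.2,"dy":-0.3,"dz":2.6,"ax":0,"ay":0,"az":0,"fingers":0.9},{"dx":-0.9,"dy":-1.5,"dz":2.6,"ax":0,"ay":0,"az":0,"fingers":0.9},{"dx":-0.9,"dy":-2.5,"dz":2.4,"ax":0,"ay":0,"az":0,"fingers":0.9},{"dx":-0.9,"dy":-3.15,"dz":2.2,"ax":0,"ay":0,"az":0,"fingers":0.9},{"dx":-0.9,"dy":-3.15,"dz":1.9,"ax":0,"ay":0,"az":0,"fingers":0.9},{"dx":-0.9,"dy":-3.15,"dz":1.9,"ax":0,"ay":0,"az":0,"fingers":0.9},{"dx":-0.9,"dy":-3.15,"dz":1.9,"ax":0,"ay":0,"az":0,"fingers":0.9}]' 50
python3 - <<'E'
from h import *
im,c,o=snap("wrist","w4",1.25);go(0,0,0)
E
```

```text
t: 5.08
tcp_pos: [515.5, -195.0, 144.5]
tcp_rot: [2.06, 2.372, 0.002]
ft_force: [-0.1, 0.4, -0.2]
finger_gap: 0.202
t 5.1 pos [ 516.  -194.8  144.9] yaw 8.09 gap 0.212 F [ 0.3  0.8 -0.4]
d [-20.64   7.79  -5.8 ] a [-0.    0.02 -0.02]
```

View pics/w4.png

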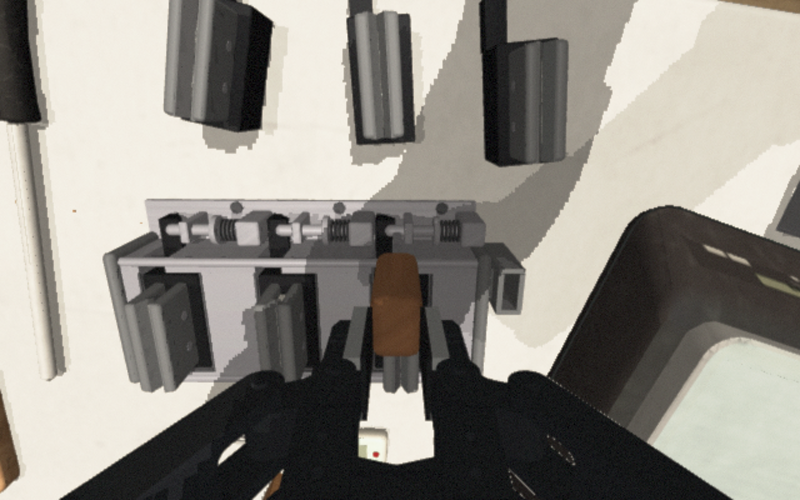

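```bash

python3 - <<'E'
from h import *
im,c=load("w4")
def z(f,x0,y0,x1,y1,s):
    a=cv2.resize(im[y0:y1,x0:x1],None,fx=s,fy=s,interpolation=cv2.INTER_CUBIC);a=np.clip(a*1.3,0,255).astype(np.uint8);cv2.imwrite(f"pics/{f}.png",a[:,:,::-1])
z("w4a",290,155,430,265,5.5);z("w4b",110,155,300,220,4.2)
E
```

```text
(no output)
```

View pics/w4a.png

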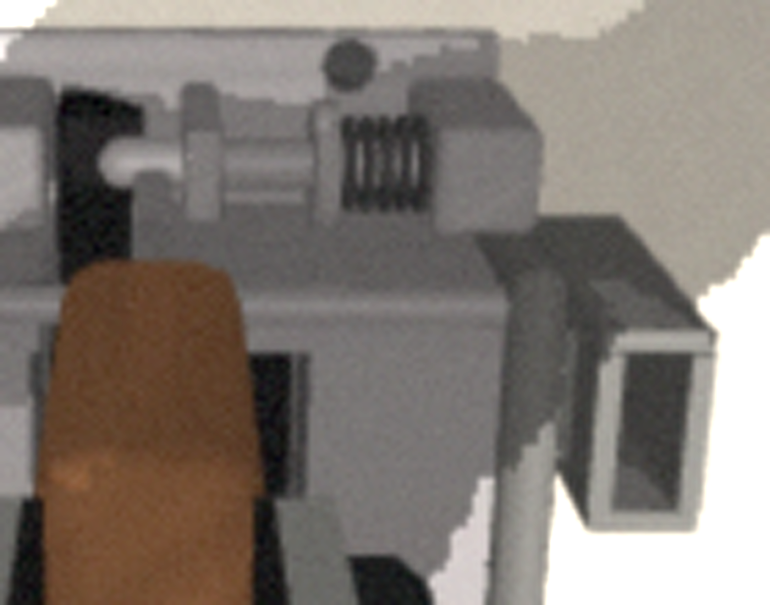

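View pics/w4b.png

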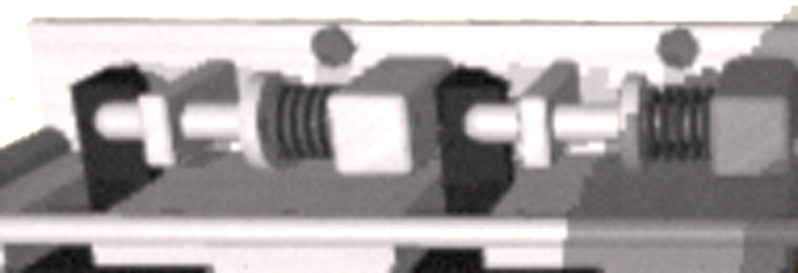

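```bash

python3 - <<'E'
from h import *
im,c=load("w4")
P=lambda u,v,z:onz(c,290+u/5.5-.4,155+v/5.5-.4,z)
Q=lambda u,v,z:onz(c,110+u/4.2-.4,155+v/4.2-.4,z)
a=np.radians(8.04);R=np.array([[np.cos(a),-np.sin(a)],[np.sin(a),np.cos(a)]]);o=np.array([560.3,-252.7])
def S(n,p): print(n,np.round(p,1),"own",np.round(R.T@(p[:2]-o),1))
S("collar1",P(327,165,30));S("rod1",P(270,164,30));S("lugR1",P(220,165,41));S("tip",P(102,163,30));S("pocket",P(651,433,58))
S("p w",P(612,433,58));S("p e",P(690,433,58));S("p n",P(651,352,58));S("p s",P(651,515,58))
S("rod3",Q(210,122,30));S("col3",Q(252,120,30));S("lug3",Q(172,120,41))
S("rod2",Q(585,122,30));S("col2",Q(631,121,30));S("lug2",Q(546,121,41))
S("tcp",np.array([516,-194.8,145]))
E
```

```text
collar1 [ 511.3 -167.8   30. ] own [-36.7  91. ]
rod1 [ 512.4 -176.6   30. ] own [-36.8  82.1]
lugR1 [ 510.6 -185.2   41. ] own [-39.8  73.8]
tip [ 515.9 -202.6   30. ] own [-37.   55.8]
pocket [ 537.6 -117.5   58. ] own [ -3.6 137.1]
p w [ 538.4 -123.1   58. ] own [ -3.6 131.4]
p e [ 536.8 -111.8   58. ] own [ -3.6 142.8]
p n [ 525.1 -120.3   58. ] own [-16.4 136. ]
p s [ 550.7 -114.5   58. ] own [  9.8 138.2]
rod3 [ 533.2 -329.    30. ] own [-37.5 -71.8]
col3 [ 531.6 -320.5   30. ] own [-37.9 -63.1]
lug3 [ 530.  -331.5   41. ] own [-41.  -73.8]
rod2 [ 522.5 -253.1   30. ] own [-37.5   4.9]
col2 [ 520.9 -243.8   30. ] own [-37.7  14.4]
lug2 [ 520.  -258.8   41. ] own [-40.8  -0.4]
tcp [ 516.  -194.8  145. ] own [-35.8  63.5]
```

```bash
cat >> h.py <<'E'
YAW=8.04
_a=np.radians(YAW);RS=np.array([[np.cos(_a),-np.sin(_a)],[np.sin(_a),np.cos(_a)]]);OS=np.array([560.3,-252.7])
def own(x,y): return OS+RS@[x,y]
def toown(p): return RS.T@(np.asarray(p[:2])-OS)
def gown(x,y,z,yaw=YAW):
    p=own(x,y);go(p[0],p[1],z,yaw);print("own now",np.round(toown(get_obs()["tcp_pos"]),2))
E
python3 -c "
from h import *
gown(-35.2,82,125)"
```

```text
t 5.1 pos [ 516.  -194.8  144.9] yaw 8.09 gap 0.212 F [ 0.3  0.8 -0.4]
d [-0.08  0.74 -0.8 ] a [-0.    0.02 -0.01]
own now [-35.81  63.5 ]
```

```bash

python3 -m pendant '[{"dx":-0.08,"dy":0.4,"dz":-0.2,"ax":0,"ay":0,"az":0,"fingers":0.9},{"dx":-0.08,"dy":0.74,"dz":-0.6,"ax":0,"ay":0,"az":0,"fingers":0.9},{"dx":-0.08,"dy":0.74,"dz":-0.8,"ax":0,"ay":0,"az":0,"fingers":0.9},{"dx":-0.08,"dy":0.74,"dz":-0.8,"ax":0,"ay":0,"az":0,"fingers":0.9}]' 50
python3 -c "
from h import *
snap('wrist','w5',1.25);snap('scene','s5',4,(270,160,430,280))
gown(-35.2,82,92)"
```

```text
t: 5.47
tcp_pos: [513.2, -174.2, 123.4]
tcp_rot: [-2.055, -2.375, -0.001]
ft_force: [-0.3, -0.4, -1.7]
finger_gap: 0.208
t 5.6 pos [ 513.8 -176.   124.6] yaw 8.14 gap 0.204 F [ 0.8 -0.3 -1.3]
d [ 0.01 -0.02 -1.3 ] a [-0.    0.01 -0.02]
own now [-35.29  82.44]
```

View pics/w5.png

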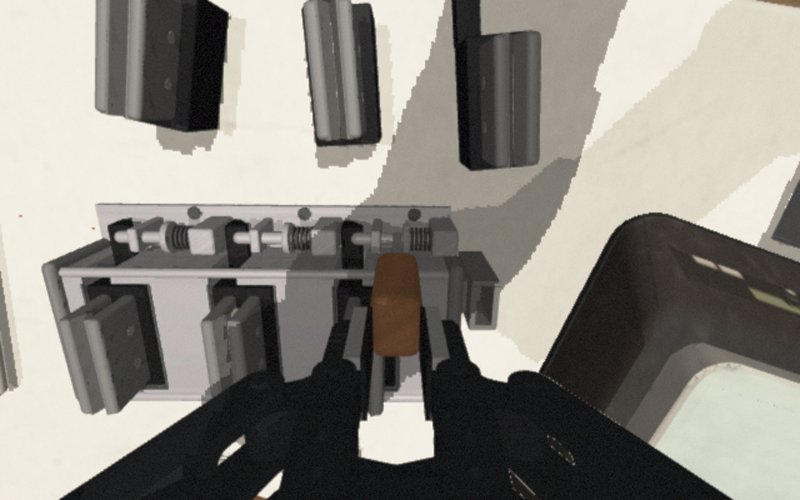

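View pics/s5.png

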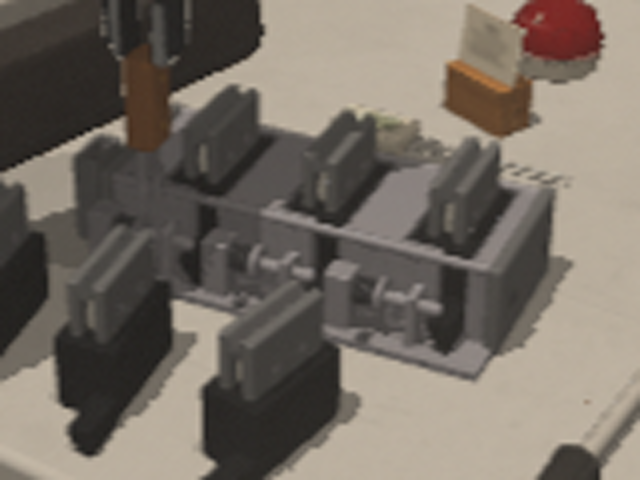

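```bash

python3 - <<'E'
from h import *
im,c=load("w5")
a=cv2.resize(im[160:225,270:380],None,fx=7,fy=7,interpolation=cv2.INTER_CUBIC);a=np.clip(a*1.5,0,255).astype(np.uint8)
cv2.line(a,(int((317-270)*7),0),(int((317-270)*7),400),(255,0,0),1)
cv2.imwrite("pics/w5a.png",a[:,:,::-1])
E
```

```text
(no output)
```

View pics/w5a.png

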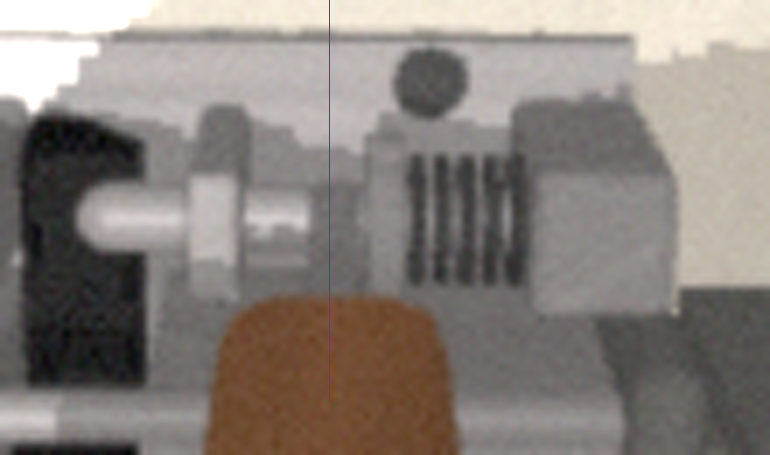

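```bash

python3 -m pendant '[{"dx":0,"dy":-0.02,"dz":-0.4,"ax":0,"ay":0,"az":0,"fingers":0.9},{"dx":0,"dy":-0.02,"dz":-0.7,"ax":0,"ay":0,"az":0,"fingers":0.9},{"dx":0,"dy":-0.02,"dz":-0.7,"ax":0,"ay":0,"az":0,"fingers":0.9}]' 50
python3 -c "
from h import *
gown(-35.2,82,92)"
```

```text
t: 5.82
tcp_pos: [512.8, -176.4, 105.3]
tcp_rot: [-2.058, -2.372, 0.0]
ft_force: [-0.0, 0.9, -1.5]
finger_gap: 0.209
t 5.8 pos [ 512.8 -176.4  105.3] yaw 8.11 gap 0.209 F [-0.   0.9 -1.5]
d [ 0.05 -0.   -0.53] a [-0.01 -0.01 -0.01]
own now [-36.39  82.21]
```

```bash

python3 -m pendant '[{"dx":0.03,"dy":0,"dz":-0.3,"ax":0,"ay":0,"az":0,"fingers":0.9},{"dx":0.03,"dy":0,"dz":-0.53,"ax":0,"ay":0,"az":0,"fingers":0.9},{"dx":0.03,"dy":0,"dz":-0.53,"ax":0,"ay":0,"az":0,"fingers":0.9}]' 50
python3 -c "
from h import *
gown(-35.2,82,92)
snap('scene','s6',4,(270,160,430,280))
gown(-35.2,82,92)"
```

```text
t: 6.07
tcp_pos: [512.7, -176.2, 90.6]
tcp_rot: [-2.057, -2.371, 0.002]
ft_force: [-0.8, 0.6, -0.9]
finger_gap: 0.207
t 6.1 pos [ 512.7 -176.2   90.6] yaw 8.11 gap 0.207 F [-0.8  0.6 -0.9]
d [ 0.05 -0.01  0.05] a [-0.01 -0.03 -0.01]
own now [-36.43  82.43]
t 6.1 pos [ 513.  -176.3   91.3] yaw 8.11 gap 0.204 F [-0.1 -0.7 -0.7]
d [ 0.04 -0.    0.03] a [-0.01 -0.02 -0.01]
own now [-36.19  82.23]
```

View pics/s6.png

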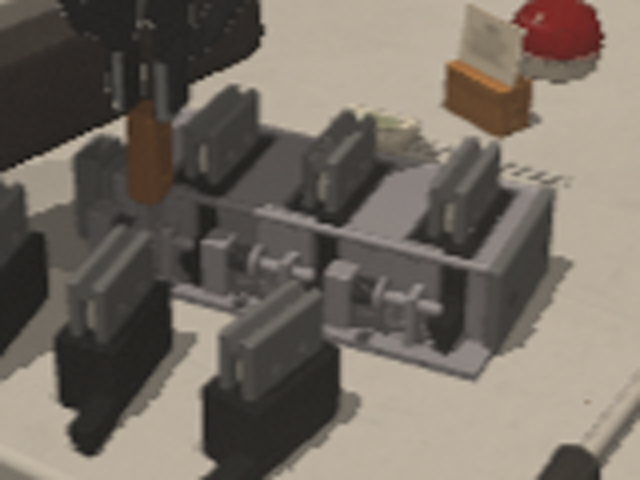

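```bash

python3 -m pendant '[{"dx":-0.02,"dy":0.15,"dz":0,"ax":0,"ay":0,"az":0,"fingers":0.9},{"dx":-0.05,"dy":0.35,"dz":0,"ax":0,"ay":0,"az":0,"fingers":0.9},{"dx":-0.07,"dy":0.52,"dz":0,"ax":0,"ay":0,"az":0,"fingers":0.9},{"dx":-0.07,"dy":0.52,"dz":0,"ax":0,"ay":0,"az":0,"fingers":0.9}]' 50
python3 -c "
from h import *
gown(-35.2,96,92)
snap('scene','s7',4,(270,160,430,280))
gown(-35.2,96,92)"
```

```text
t: 6.45
tcp_pos: [511.5, -162.8, 91.6]
tcp_rot: [-2.057, -2.372, 0.001]
ft_force: [0.5, -3.6, -1.1]
finger_gap: 0.206
t 6.5 pos [ 511.5 -162.8   91.6] yaw 8.15 gap 0.206 F [ 0.5 -3.6 -1.1]
d [0.02 0.01 0.02] a [-0.01 -0.02 -0.02]
own now [-35.78  95.86]
t 6.5 pos [ 511.5 -163.2   91.6] yaw 8.14 gap 0.207 F [ 0.5 -4.3 -1.5]
d [0.02 0.03 0.02] a [-0.   -0.02 -0.02]
own now [-35.85  95.41]
```

View pics/s7.png

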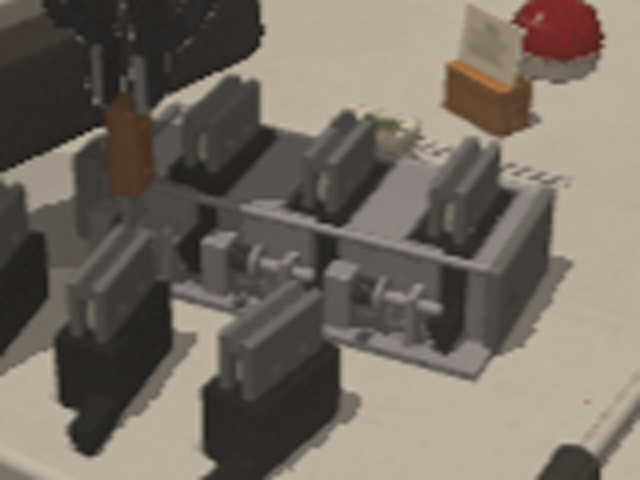

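```bash

python3 -m pendant '[{"dx":0,"dy":0.04,"dz":0,"ax":0,"ay":0,"az":0,"fingers":0.9},{"dx":0,"dy":0.04,"dz":0,"ax":0,"ay":0,"az":0,"fingers":0.9},{"dx":0,"dy":0.04,"dz":0,"ax":0,"ay":0,"az":0,"fingers":0.9},{"dx":0,"dy":0.04,"dz":0,"ax":0,"ay":0,"az":0,"fingers":0.9}]' 50
python3 -c "
from h import *
snap('scene','s8',4,(270,160,430,280))
gown(-35.5,82,92)"
```

```text
t: 6.83
tcp_pos: [511.7, -162.6, 91.8]
tcp_rot: [-2.058, -2.373, 0.001]
ft_force: [0.8, -4.5, 0.1]
finger_gap: 0.212
t 6.9 pos [ 511.6 -162.5   91.8] yaw 8.13 gap 0.210 F [ 0.4 -2.9 -0.8]
d [ 0.08 -0.56  0.01] a [-0.   -0.01 -0.01]
own now [-35.6   96.08]
```

View pics/s8.png

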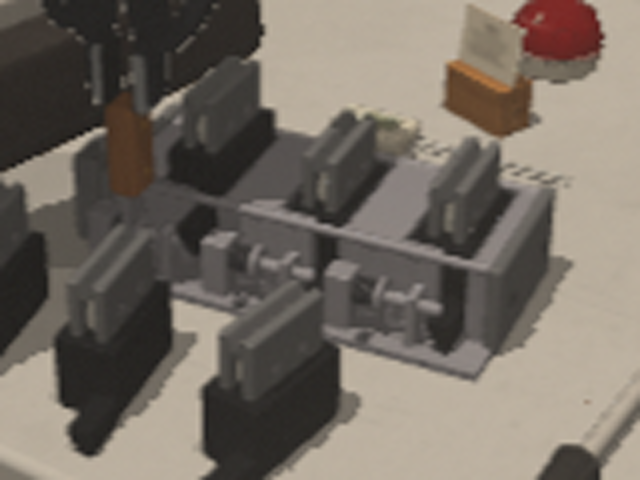

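```bash

python3 -m pendant '[{"dx":0.03,"dy":-0.25,"dz":0,"ax":0,"ay":0,"az":0,"fingers":0.9},{"dx":0.08,"dy":-0.56,"dz":0,"ax":0,"ay":0,"az":0,"fingers":0.9},{"dx":0.08,"dy":-0.56,"dz":0.1,"ax":0,"ay":0,"az":0,"fingers":0.9},{"dx":0.08,"dy":-0.56,"dz":0.7,"ax":0,"ay":0,"az":0,"fingers":0.9},{"dx":0.08,"dy":-0.56,"dz":1.8,"ax":0,"ay":0,"az":0,"fingers":0.9},{"dx":0.08,"dy":-0.56,"dz":1.8,"ax":0,"ay":0,"az":0,"fingers":0.9},{"dx":0.3,"dy":-1.5,"dz":1.8,"ax":0,"ay":0,"az":0,"fingers":0.9},{"dx":0.4,"dy":-2.5,"dz":1.8,"ax":0,"ay":0,"az":0,"fingers":0.9},{"dx":0.5,"dy":-3.53,"dz":1.5,"ax":0,"ay":0,"az":0,"fingers":0.9},{"dx":0.5,"dy":-3.53,"dz":1.3,"ax":0,"ay":0,"az":0,"fingers":0.9},{"dx":0.5,"dy":-3.53,"dz":1.3,"ax":0,"ay":0,"az":0,"fingers":0.9},{"dx":0.5,"dy":-3.53,"dz":1.3,"ax":0,"ay":0,"az":0,"fingers":0.9}]' 50
python3 - <<'E'
from h import *
im,c,o=snap("wrist","w9",1)
a=cv2.resize(im[160:225,270:380],None,fx=7,fy=7,interpolation=cv2.INTER_CUBIC);a=np.clip(a*1.3,0,255).astype(np.uint8)
cv2.line(a,(int((317-270)*7),0),(int((317-270)*7),400),(255,0,0),1)
cv2.imwrite("pics/w9a.png",a[:,:,::-1]);print(toown(o["tcp_pos"]))
gown(-35.5,7,92)
E
```

```text
t: 7.88
tcp_pos: [523.7, -249.9, 123.7]
tcp_rot: [-2.057, -2.371, 0.001]
ft_force: [-0.4, 0.3, -0.9]
finger_gap: 0.208
[-35.84366325   7.89584894]
t 7.9 pos [ 524.1 -249.5  124. ] yaw 8.18 gap 0.209 F [ 0.3  0.2 -1.3]
d [ 0.   -0.05 -1.28] a [-0.01 -0.02 -0.02]
own now [-35.44   8.23]
```

View pics/w9a.png

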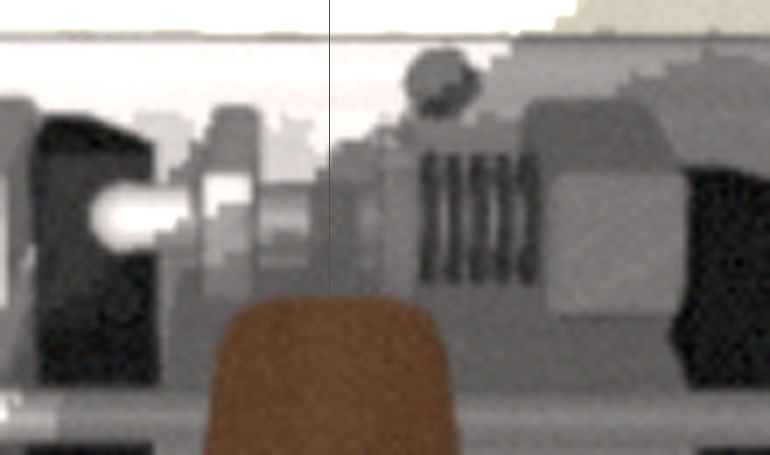

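```bash

python3 -m pendant '[{"dx":0,"dy":-0.05,"dz":-0.4,"ax":0,"ay":0,"az":0,"fingers":0.9},{"dx":0,"dy":-0.05,"dz":-0.8,"ax":0,"ay":0,"az":0,"fingers":0.9},{"dx":0,"dy":-0.05,"dz":-1.28,"ax":0,"ay":0,"az":0,"fingers":0.9},{"dx":0,"dy":-0.05,"dz":-1.28,"ax":0,"ay":0,"az":0,"fingers":0.9},{"dx":0,"dy":-0.05,"dz":-1.28,"ax":0,"ay":0,"az":0,"fingers":0.9}]' 50
python3 -c "
from h import *
gown(-35.5,21.2,92)"
```

```text
t: 8.35
tcp_pos: [523.3, -250.1, 90.8]
tcp_rot: [-2.054, -2.371, 0.002]
ft_force: [0.6, -0.2, -0.7]
finger_gap: 0.206
t 8.3 pos [ 523.3 -250.1   90.8] yaw 8.19 gap 0.206 F [ 0.6 -0.2 -0.7]
d [-0.04  0.54  0.05] a [-0.02 -0.04 -0.03]
own now [-36.32   7.75]
```

```bash

python3 -m pendant '[{"dx":-0.01,"dy":0.15,"dz":0.03,"ax":0,"ay":0,"az":0,"fingers":0.9},{"dx":-0.02,"dy":0.35,"dz":0.03,"ax":0,"ay":0,"az":0,"fingers":0.9},{"dx":-0.04,"dy":0.54,"dz":0.03,"ax":0,"ay":0,"az":0,"fingers":0.9},{"dx":-0.04,"dy":0.54,"dz":0.03,"ax":0,"ay":0,"az":0,"fingers":0.9},{"dx":-0.04,"dy":0.54,"dz":0.03,"ax":0,"ay":0,"az":0,"fingers":0.9},{"dx":-0.04,"dy":0.54,"dz":0.03,"ax":0,"ay":0,"az":0,"fingers":0.9},{"dx":-0.04,"dy":0.54,"dz":0.03,"ax":0,"ay":0,"az":0,"fingers":0.9},{"dx":-0.04,"dy":0.54,"dz":0.03,"ax":0,"ay":0,"az":0,"fingers":0.9}]' 50
python3 -c "
from h import *
snap('scene','s10',4,(270,160,430,280))
gown(-35.5,7,92)"
```

```text
t: 9.02
tcp_pos: [522.5, -237.1, 91.8]
tcp_rot: [-2.055, -2.371, 0.002]
ft_force: [0.5, -4.6, -0.3]
finger_gap: 0.209
t 9.1 pos [ 522.4 -237.    91.7] yaw 8.17 gap 0.205 F [ 0.3 -3.5 -0. ]
d [ 0.07 -0.55  0.01] a [-0.02 -0.04 -0.02]
own now [-35.29  20.83]
```

View pics/s10.png

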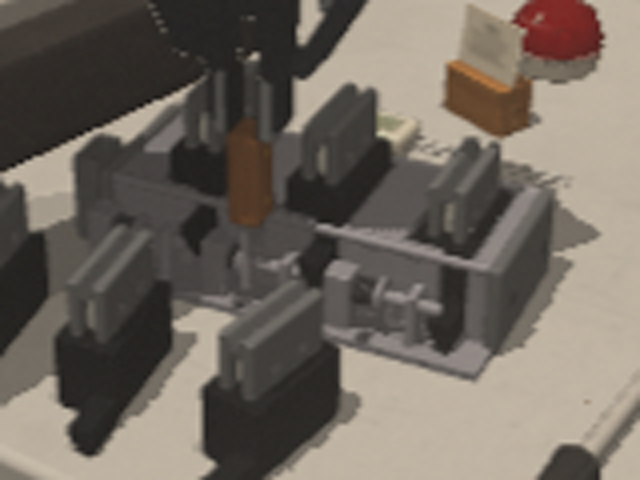

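Worn2 popped up (its block shows above the deck). On to bay 3.

```bash

python3 -m pendant '[{"dx":0.03,"dy":-0.25,"dz":0,"ax":0,"ay":0,"az":0,"fingers":0.9},{"dx":0.07,"dy":-0.55,"dz":0,"ax":0,"ay":0,"az":0,"fingers":0.9},{"dx":0.07,"dy":-0.55,"dz":0.1,"ax":0,"ay":0,"az":0,"fingers":0.9},{"dx":0.07,"dy":-0.55,"dz":0.7,"ax":0,"ay":0,"az":0,"fingers":0.9},{"dx":0.07,"dy":-0.55,"dz":1.8,"ax":0,"ay":0,"az":0,"fingers":0.9},{"dx":0.07,"dy":-0.55,"dz":1.8,"ax":0,"ay":0,"az":0,"fingers":0.9},{"dx":0.25,"dy":-1.5,"dz":1.8,"ax":0,"ay":0,"az":0,"fingers":0.9},{"dx":0.37,"dy":-2.5,"dz":1.8,"ax":0,"ay":0,"az":0,"fingers":0.9},{"dx":0.49,"dy":-3.54,"dz":1.5,"ax":0,"ay":0,"az":0,"fingers":0.9},{"dx":0.49,"dy":-3.54,"dz":1.3,"ax":0,"ay":0,"az":0,"fingers":0.9},{"dx":0.49,"dy":-3.54,"dz":1.3,"ax":0,"ay":0,"az":0,"fingers":0.9},{"dx":0.49,"dy":-3.54,"dz":1.3,"ax":0,"ay":0,"az":0,"fingers":0.9}]' 50
python3 - <<'E'
from h import *
im,c,o=snap("wrist","w11",1)
a=cv2.resize(im[160:225,270:380],None,fx=7,fy=7,interpolation=cv2.INTER_CUBIC);a=np.clip(a*1.3,0,255).astype(np.uint8)
cv2.line(a,(int((317-270)*7),0),(int((317-270)*7),400),(255,0,0),1)
cv2.imwrite("pics/w11a.png",a[:,:,::-1]);print(toown(o["tcp_pos"]))
gown(-35.5,-68,92)
E
```

```text
t: 10.07
tcp_pos: [534.3, -324.5, 123.6]
tcp_rot: [-2.053, -2.369, 0.001]
ft_force: [-0.4, 0.6, -0.7]
finger_gap: 0.208
[-35.79867232 -67.4274951 ]
t 10.1 pos [ 534.7 -324.1  124. ] yaw 8.22 gap 0.209 F [ 0.5  0.6 -0.6]
d [-0.   -0.04 -1.28] a [-0.03 -0.04 -0.03]
own now [-35.35 -67.13]
```

View pics/w11a.png

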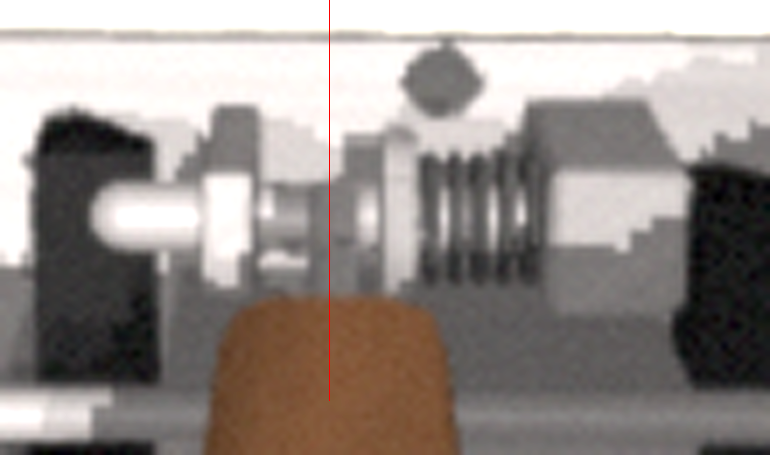

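```bash

python3 -m pendant '[{"dx":0,"dy":-0.05,"dz":-0.4,"ax":0,"ay":0,"az":0,"fingers":0.9},{"dx":0,"dy":-0.05,"dz":-0.8,"ax":0,"ay":0,"az":0,"fingers":0.9},{"dx":0,"dy":-0.05,"dz":-1.28,"ax":0,"ay":0,"az":0,"fingers":0.9},{"dx":0,"dy":-0.05,"dz":-1.28,"ax":0,"ay":0,"az":0,"fingers":0.9},{"dx":0,"dy":-0.05,"dz":-1.28,"ax":0,"ay":0,"az":0,"fingers":0.9},{"dx":-0.01,"dy":0.1,"dz":-1.26,"ax":0,"ay":0,"az":0,"fingers":0.9},{"dx":-0.04,"dy":0.3,"dz":-1.26,"ax":0,"ay":0,"az":0,"fingers":0.9},{"dx":-0.06,"dy":0.51,"dz":-1.26,"ax":0,"ay":0,"az":0,"fingers":0.9},{"dx":-0.06,"dy":0.51,"dz":-1.26,"ax":0,"ay":0,"az":0,"fingers":0.9},{"dx":-0.06,"dy":0.51,"dz":-1.26,"ax":0,"ay":0,"az":0,"fingers":0.9},{"dx":-0.06,"dy":0.51,"dz":-1.26,"ax":0,"ay":0,"az":0,"fingers":0.9},{"dx":-0.06,"dy":0.51,"dz":-1.26,"ax":0,"ay":0,"az":0,"fingers":0.9},{"dx":-0.06,"dy":0.51,"dz":-1.26,"ax":0,"ay":0,"az":0,"fingers":0.9}]' 50
python3 -c "
from h import *
snap('scene','s12',4,(270,160,430,280))
gown(-35.5,-68.2,92)"
```

```text
t: 11.2
tcp_pos: [533.4, -311.9, 92.7]
tcp_rot: [-2.054, -2.371, 0.001]
ft_force: [-0.4, -4.2, -0.3]
finger_gap: 0.208
t 11.2 pos [ 533.4 -311.8   92.6] yaw 8.20 gap 0.208 F [ 1.1 -3.9 -0.7]
d [ 0.05 -0.54 -0.03] a [-0.03 -0.04 -0.03]
own now [-34.93 -54.76]
```

View pics/s12.png

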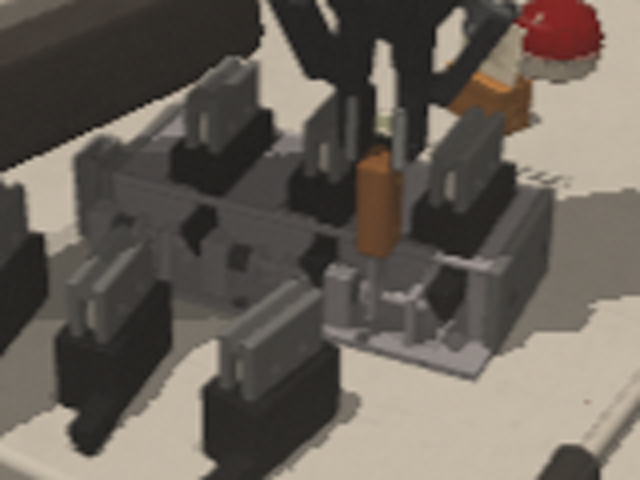

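```bash

python3 -m pendant '[{"dx":0.03,"dy":-0.25,"dz":0,"ax":0,"ay":0,"az":0,"fingers":0.9},{"dx":0.05,"dy":-0.54,"dz":0,"ax":0,"ay":0,"az":0,"fingers":0.9},{"dx":0.05,"dy":-0.54,"dz":0.1,"ax":0,"ay":0,"az":0,"fingers":0.9},{"dx":0.05,"dy":-0.54,"dz":0.7,"ax":0,"ay":0,"az":0,"fingers":0.9},{"dx":0.05,"dy":-0.54,"dz":1.8,"ax":0,"ay":0,"az":0,"fingers":0.9},{"dx":0.05,"dy":-0.54,"dz":2.9,"ax":0,"ay":0,"az":0,"fingers":0.9},{"dx":-0.1,"dy":0.7,"dz":2.9,"ax":0,"ay":0,"az":0,"fingers":0.9},{"dx":-0.35,"dy":2.2,"dz":2.9,"ax":0,"ay":0,"az":0,"fingers":0.9},{"dx":-0.6,"dy":3.7,"dz":2.9,"ax":0,"ay":0,"az":-0.03,"fingers":0.9},{"dx":-0.85,"dy":5.2,"dz":2.9,"ax":0,"ay":0,"az":-0.03,"fingers":0.9},{"dx":-1.1,"dy":6.7,"dz":2.9,"ax":0,"ay":0,"az":-0.03,"fingers":0.9},{"dx":-1.25,"dy":7.57,"dz":2.9,"ax":0,"ay":0,"az":-0.03,"fingers":0.9},{"dx":-0.5,"dy":7.7,"dz":2.9,"ax":0,"ay":0,"az":-0.03,"fingers":0.9},{"dx":0.22,"dy":7.78,"dz":2.9,"ax":0,"ay":0,"az":-0.03,"fingers":0.9},{"dx":0.22,"dy":7.78,"dz":2.6,"ax":0,"ay":0,"az":-0.03,"fingers":0.9},{"dx":0.22,"dy":7.78,"dz":2.4,"ax":0,"ay":0,"az":-0.03,"fingers":0.9},{"dx":0.22,"dy":7.78,"dz":2.4,"ax":0,"ay":0,"az":-0.03,"fingers":0.9},{"dx":0.22,"dy":7.78,"dz":2.4,"ax":0,"ay":0,"az":-0.03,"fingers":0.9}]' 50
python3 -c "
from h import *
snap('wrist','w13',1.25)
go(538.8,-117.4,97.8,8.05)"
```

```text
t: 12.75
tcp_pos: [537.5, -117.6, 152.1]
tcp_rot: [-2.057, -2.365, 0.002]
ft_force: [-0.2, -0.3, -0.9]
finger_gap: 0.202
t 12.8 pos [ 537.9 -117.7  152.5] yaw 7.96 gap 0.205 F [ 0.8 -0.3 -0.8]
d [ 0.04  0.01 -2.19] a [-0.03 -0.05  0.02]
```

View pics/w13.png

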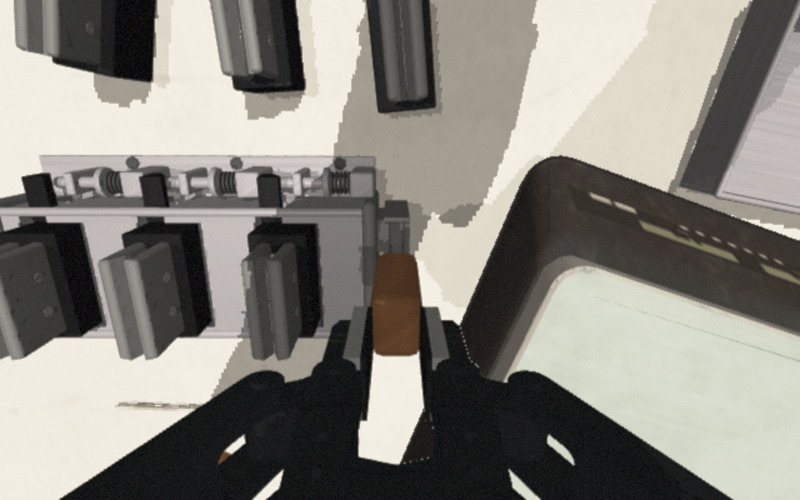

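```bash

python3 -m pendant '[{"dx":0.04,"dy":0.01,"dz":-0.3,"ax":-0.03,"ay":-0.05,"az":0.02,"fingers":0.9},{"dx":0.04,"dy":0.01,"dz":-0.6,"ax":-0.03,"ay":-0.05,"az":0.02,"fingers":0.9},{"dx":0.04,"dy":0.01,"dz":-0.9,"ax":-0.03,"ay":-0.05,"az":0.02,"fingers":0.9},{"dx":0.04,"dy":0.01,"dz":-1.1,"ax":-0.03,"ay":-0.05,"az":0.02,"fingers":0.9},{"dx":0.04,"dy":0.01,"dz":-1.1,"ax":-0.03,"ay":-0.05,"az":0.02,"fingers":0.9}]' 50
python3 -c "
from h import *
go(538.8,-117.4,97.8,8.05)"
```

```text
t: 13.22
tcp_pos: [537.8, -117.2, 123.5]
tcp_rot: [-2.058, -2.371, 0.002]
ft_force: [0.2, 0.7, 0.3]
finger_gap: 0.211
t 13.2 pos [ 537.8 -117.2  123.5] yaw 8.08 gap 0.211 F [0.2 0.7 0.3]
d [ 0.04 -0.01 -1.03] a [-0.   -0.02 -0.  ]
```

Tips are ~10 mm inside with no contact force; on down and release.

```bash

python3 -m pendant '[{"dx":0.03,"dy":0,"dz":-0.3,"ax":0,"ay":0,"az":0,"fingers":0.9},{"dx":0.03,"dy":0,"dz":-0.6,"ax":0,"ay":0,"az":0,"fingers":0.9},{"dx":0.03,"dy":0,"dz":-0.95,"ax":0,"ay":0,"az":0,"fingers":0.9},{"dx":0.03,"dy":0,"dz":-1.0,"ax":0,"ay":0,"az":0,"fingers":0.9},{"dx":0.03,"dy":0,"dz":-1.0,"ax":0,"ay":0,"az":0,"fingers":0.9}]' 50
python3 -c "
from h import *
go(538.8,-117.4,97.8,8.05)"
```

```text
t: 13.63
tcp_pos: [538.9, -117.4, 98.0]
tcp_rot: [-2.058, -2.371, 0.002]
ft_force: [-0.7, 0.1, 0.9]
finger_gap: 0.212
t 13.6 pos [ 538.9 -117.4   98. ] yaw 8.07 gap 0.212 F [-0.7  0.1  0.9]
d [-0.    0.   -0.01] a [-0.   -0.02 -0.  ]
```

```bash

python3 -m pendant '[{"dx":0,"dy":0,"dz":0,"ax":0,"ay":0,"az":0,"fingers":0.5},{"dx":0,"dy":0,"dz":0,"ax":0,"ay":0,"az":0,"fingers":0.5},{"dx":0,"dy":0,"dz":0,"ax":0,"ay":0,"az":0,"fingers":0.5},{"dx":0,"dy":0,"dz":0.5,"ax":0,"ay":0,"az":0,"fingers":0.5},{"dx":0,"dy":0,"dz":1.5,"ax":0,"ay":0,"az":0,"fingers":0.5},{"dx":0,"dy":0,"dz":2.7,"ax":0,"ay":0,"az":0,"fingers":0.5},{"dx":0,"dy":0,"dz":2.7,"ax":0,"ay":0,"az":0,"fingers":0.5},{"dx":0.8,"dy":-1.2,"dz":2.7,"ax":0,"ay":0,"az":0,"fingers":0.5},{"dx":1.27,"dy":-2.7,"dz":2.7,"ax":0,"ay":0,"az":0,"fingers":0.5},{"dx":1.27,"dy":-2.7,"dz":2.5,"ax":0,"ay":0,"az":0,"fingers":0.5},{"dx":1.27,"dy":-2.7,"dz":2.5,"ax":0,"ay":0,"az":0,"fingers":0.5}]' 50
python3 -c "
from h import *
snap('wrist','w14',1.25)
gown(20,66,97)"
```

```text
t: 14.55
tcp_pos: [570.3, -187.7, 159.8]
tcp_rot: [-2.063, -2.367, 0.004]
ft_force: [0.0, 0.7, -0.2]
finger_gap: 0.503
t 14.6 pos [ 570.1 -185.7  159.8] yaw 7.96 gap 0.502 F [ 0.7 -0.4 -0.3]
d [ 0.03  0.05 -2.51] a [-0.   -0.03  0.01]
own now [19.11 64.98]
```

View pics/w14.png

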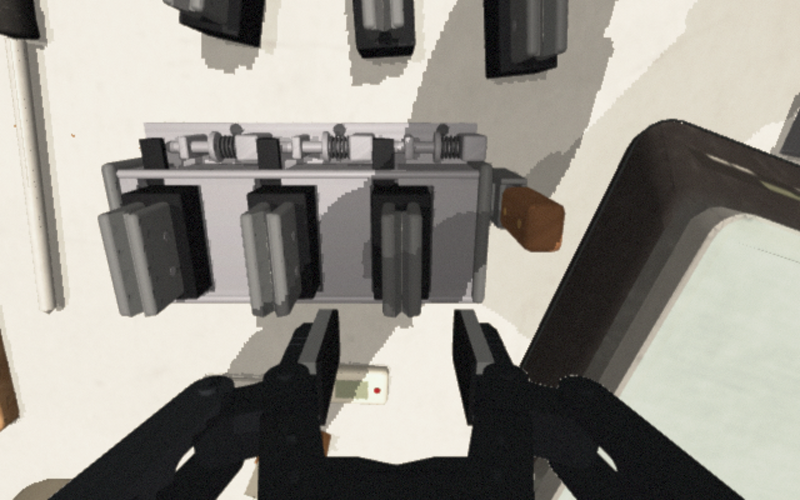

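```bash

python3 -m pendant '[{"dx":0.03,"dy":0.05,"dz":-1,"ax":0,"ay":-0.03,"az":0,"fingers":0.5},{"dx":0.03,"dy":0.05,"dz":-2,"ax":0,"ay":-0.03,"az":0,"fingers":0.5},{"dx":0.03,"dy":0.05,"dz":-2.5,"ax":0,"ay":-0.03,"az":0,"fingers":0.5},{"dx":0.03,"dy":0.05,"dz":-2.5,"ax":0,"ay":-0.03,"az":0,"fingers":0.5},{"dx":0.03,"dy":0.05,"dz":-2.5,"ax":0,"ay":-0.03,"az":0,"fingers":0.5}]' 50
python3 - <<'E'
from h import *
im,c,o=snap('wrist','w15',1.25)
gown(20,66,97)
p=o["tcp_pos"]
for dx in (-30,0,30):
    q=own(20+dx,66);print(dx,proj(c,[q[0],q[1],108.7])*1.25)
E
```

```text
t: 15.02
tcp_pos: [570.5, -183.2, 97.1]
tcp_rot: [-2.059, -2.37, 0.0]
ft_force: [0.2, -0.3, 0.3]
finger_gap: 0.499
t 15.1 pos [ 571.3 -183.7   98. ] yaw 8.02 gap 0.499 F [ 0.3 -0.2 -0. ]
d [-0.02 -0.03 -0.04] a [-0.01  0.    0.  ]
own now [20.51 66.74]
-30 [392.78955355 245.82196202]
0 [392.98366477 317.02268038]
30 [393.15777583 380.88726021]
```

View pics/w15.png

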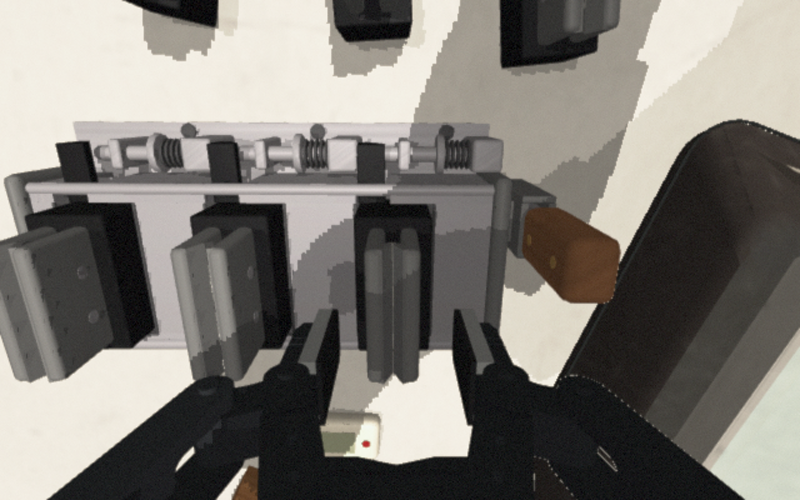

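```bash

python3 -m pendant '[{"dx":0,"dy":-0.02,"dz":-0.02,"ax":0,"ay":0,"az":0,"fingers":0.9},{"dx":0,"dy":-0.02,"dz":-0.02,"ax":0,"ay":0,"az":0,"fingers":0.9},{"dx":0,"dy":-0.02,"dz":-0.02,"ax":0,"ay":0,"az":0,"fingers":0.9},{"dx":0,"dy":-0.02,"dz":-0.02,"ax":0,"ay":0,"az":0,"fingers":0.9},{"dx":0,"dy":-0.02,"dz":-0.02,"ax":0,"ay":0,"az":0,"fingers":0.9}]' 60
python3 - <<'E'
from h import *
im,c,o=snap('wrist','w16',1.25)
gown(20,66,97)
E
```

```text
t: 15.48
tcp_pos: [571.5, -184.3, 97.9]
tcp_rot: [2.06, 2.371, 0.001]
ft_force: [-0.1, -0.1, -0.4]
finger_gap: 0.098
t 15.5 pos [ 571.4 -184.3   97.8] yaw 8.02 gap 0.103 F [-0.1  0.5  0.7]
d [-0.02 -0.01 -0.03] a [-0.    0.01  0.  ]
own now [20.54 66.18]
```

View pics/w16.png

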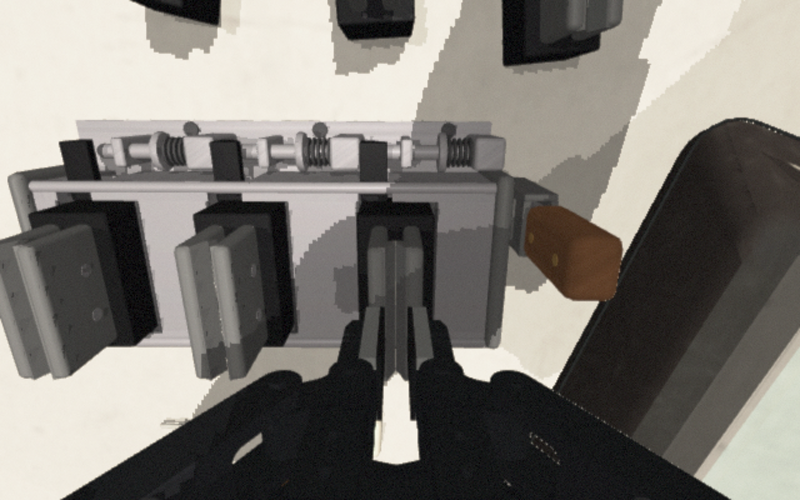

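```bash

python3 - <<'E'
from h import *
for f in ("w15","w16"):
    im,c=load(f)
    a=cv2.resize(im[155:325,255:385],None,fx=4.5,fy=3.5,interpolation=cv2.INTER_CUBIC);a=np.clip(a*1.6,0,255).astype(np.uint8)
    cv2.imwrite(f"pics/{f}z.png",a[:,:,::-1])
E
```

```text
(no output)
```

View pics/w15z.png

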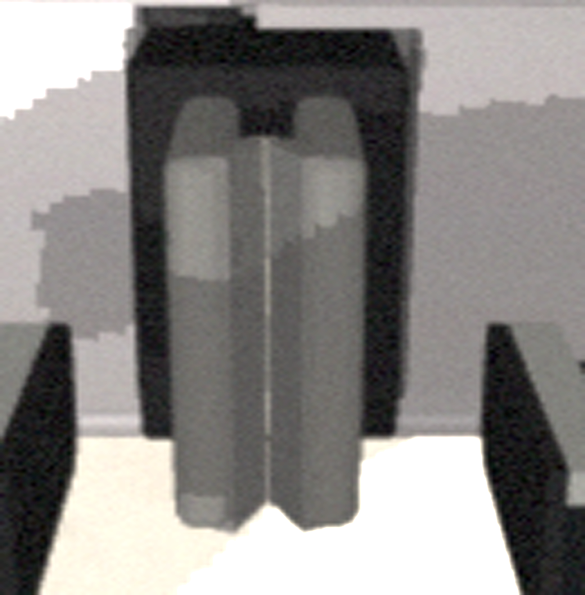

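View pics/w16z.png

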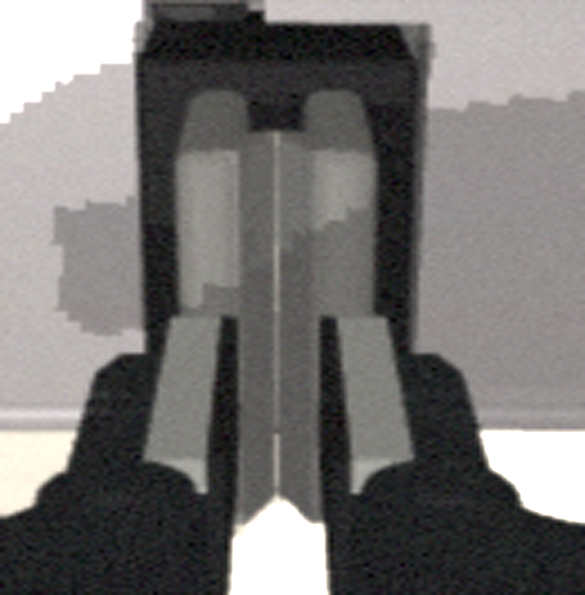

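```bash

python3 -m pendant '[{"dx":0,"dy":0,"dz":0,"ax":0,"ay":0,"az":0,"fingers":1},{"dx":0,"dy":0,"dz":0,"ax":0,"ay":0,"az":0,"fingers":1},{"dx":0,"dy":0,"dz":0,"ax":0,"ay":0,"az":0,"fingers":1}]' 60
python3 - <<'E'
from h import *
im,c,o=snap('wrist','w17',1)
gown(20,66,97)
a=cv2.resize(im[155:325,255:385],None,fx=4.5,fy=3.5,interpolation=cv2.INTER_CUBIC);a=np.clip(a*1.6,0,255).astype(np.uint8)
cv2.imwrite(f"pics/w17z.png",a[:,:,::-1])
E
```

```text
t: 15.78
tcp_pos: [571.3, -184.3, 97.8]
tcp_rot: [2.061, 2.371, 0.001]
ft_force: [-0.3, 0.0, 0.1]
finger_gap: 0.002
t 15.8 pos [ 571.3 -184.3   97.7] yaw 8.01 gap -0.005 F [-0.3 -0.7  0.7]
d [-0.02 -0.01 -0.03] a [-0.01  0.01  0.  ]
own now [20.49 66.19]
```

View pics/w17z.png

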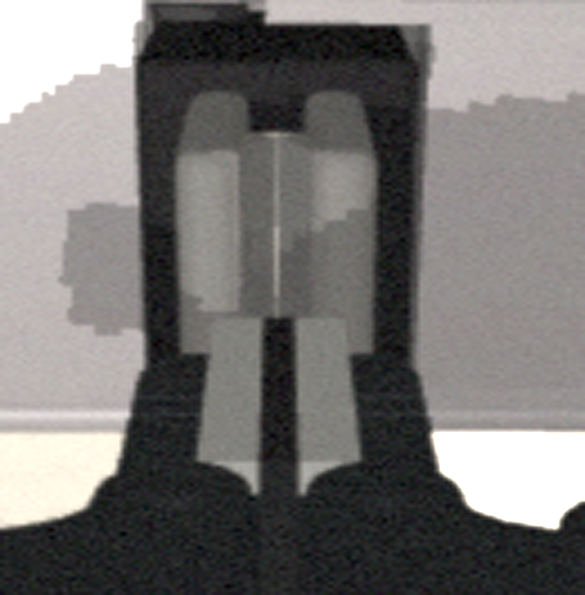

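```bash

python3 - <<'E'
from h import *
snap('scene','s18',5,(260,120,400,240));snap('top','t18',5,(270,150,400,270))
E
```

```text
(no output)
```

View pics/s18.png

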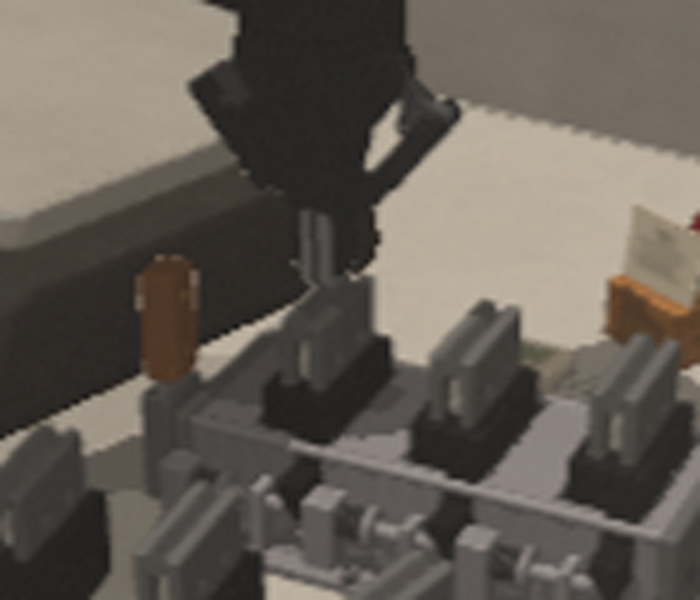

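```bash

python3 - <<'E'
from h import *
s=cam("scene");o=get_obs();p=o["tcp_pos"]
for z in (79,90,98,105,110,115,120,125): print(z,proj(s,[p[0],p[1],z]))
print(Ro.from_rotvec(o["tcp_rot"]).as_matrix().round(3))
for x in (-10,50): print(proj(s,np.r_[own(x,66),108.7]),proj(s,np.r_[own(x,-9),108.7]))
print(o)
E
```

```text
79 [325.47657016 190.30010925]
90 [325.41145151 186.16454284]
98 [325.36364536 183.12846181]
105 [325.3215021  180.45202067]
110 [325.2912192  178.52880906]
115 [325.26078454 176.59595941]
120 [325.23019697 174.65339911]
125 [325.19945535 172.70105477]
[[-0.139  0.99   0.001]
 [ 0.99   0.139  0.001]
 [ 0.     0.001 -1.   ]]
[319.358211   184.73766643] [349.95750694 191.56352188]
[330.92242911 173.79583313] [360.4653375  179.97649845]
{'t': 15.9333, 'qpos': array([-0.07919465,  0.5320719 ,  0.43897351,  1.79110733, -0.28432661,
        0.88058981,  2.19982549]), 'joint_vel': array([-2.42485238e-03, -6.59975348e-04,  5.73626504e-04,  4.89026234e-04,
       -8.53340753e-05,  8.06713799e-04,  9.71817201e-04]), 'tau': array([ 4.70500891e-03, -6.48452425e+01,  8.07128549e+00, -2.58734876e+01,
        1.02916927e-02,  6.56824486e-04, -2.01481525e-04]), 'tcp_pos': array([ 571.36741039, -184.28754102,   97.77305027]), 'tcp_rot': array([2.06067680e+00, 2.37113975e+00, 1.30925155e-03]), 'ft_force': array([-0.41011766,  0.34767513,  0.22250206]), 'wrist_torque': array([-0.04492452, -0.00657146, -0.02553348]), 'finger_gap': 0.0016351350083013603}
```

View pics/t18.png

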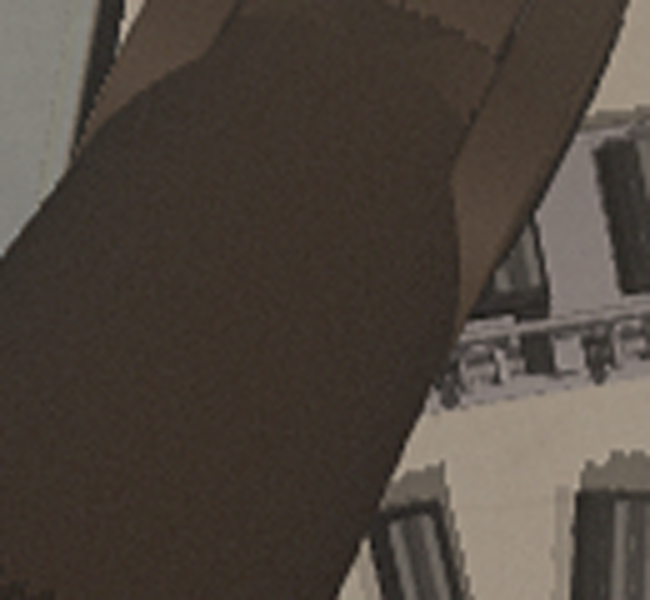

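```bash

python3 -m pendant '[{"dx":0,"dy":0,"dz":0.1,"ax":0,"ay":0,"az":0,"fingers":0.5},{"dx":0,"dy":0,"dz":0.1,"ax":0,"ay":0,"az":0,"fingers":0.5},{"dx":0,"dy":0,"dz":0.1,"ax":0,"ay":0,"az":0,"fingers":0.5},{"dx":0,"dy":0,"dz":0.1,"ax":0,"ay":0,"az":0,"fingers":0.5},{"dx":-0.02,"dy":-0.01,"dz":-0.5,"ax":0,"ay":0,"az":0,"fingers":0.5},{"dx":-0.02,"dy":-0.01,"dz":-1.0,"ax":0,"ay":0,"az":0,"fingers":0.5},{"dx":-0.02,"dy":-0.01,"dz":-1.3,"ax":0,"ay":0,"az":0,"fingers":0.5},{"dx":-0.02,"dy":-0.01,"dz":-1.3,"ax":0,"ay":0,"az":0,"fingers":0.5}]' 60
python3 - <<'E'
from h import *
snap('scene','s19',5,(260,120,400,240));snap('wrist','w19',1.25);gown(20,66,61)
E
```

```text
t: 16.6
tcp_pos: [569.4, -184.0, 63.2]
tcp_rot: [-2.059, -2.369, 0.001]
ft_force: [-0.7, -0.5, -0.4]
finger_gap: 0.502
t 16.7 pos [ 570.6 -184.5   64.9] yaw 8.01 gap 0.500 F [-0.3 -0.6  0.1]
d [ 0.01 -0.   -0.16] a [-0.01 -0.    0.01]
own now [19.71 66.06]
```

View pics/s19.png

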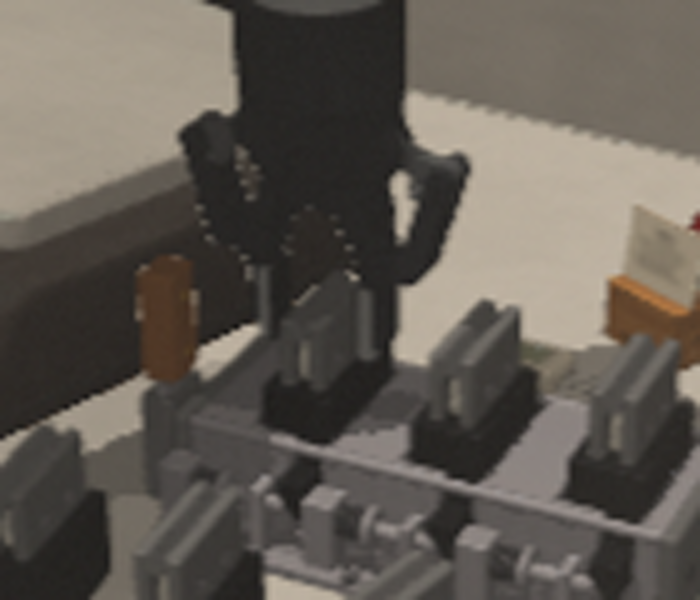

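View pics/w19.png

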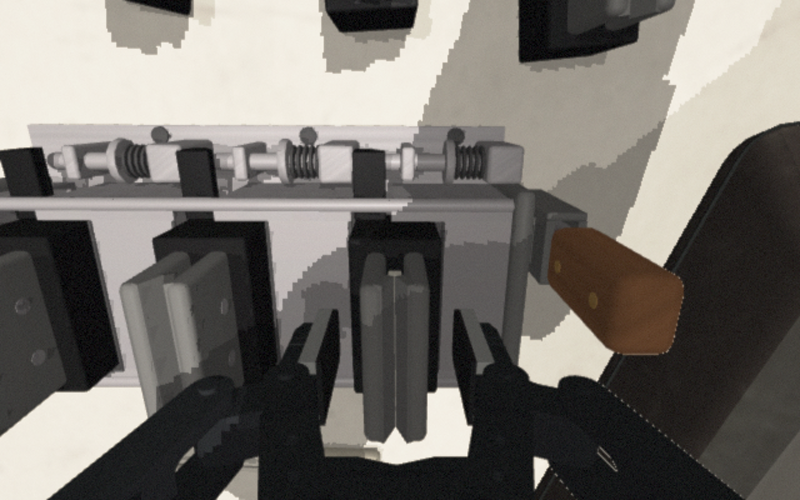

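```bash

python3 -m pendant '[{"dx":0.01,"dy":0,"dz":-0.1,"ax":0,"ay":0,"az":0,"fingers":0.7},{"dx":0.01,"dy":0,"dz":-0.1,"ax":0,"ay":0,"az":0,"fingers":1},{"dx":0.01,"dy":0,"dz":-0.1,"ax":0,"ay":0,"az":0,"fingers":1},{"dx":0.01,"dy":0,"dz":-0.1,"ax":0,"ay":0,"az":0,"fingers":1},{"dx":0.01,"dy":0,"dz":-0.1,"ax":0,"ay":0,"az":0,"fingers":1},{"dx":0.01,"dy":0,"dz":-0.1,"ax":0,"ay":0,"az":0,"fingers":1}]' 60
python3 - <<'E'
from h import *
im,c,o=snap('wrist','w20',1.25);gown(20,66,61)
E
```

```text
t: 17.2
tcp_pos: [571.0, -184.6, 62.6]
tcp_rot: [-2.061, -2.371, -0.001]
ft_force: [0.9, 0.1, 0.5]
finger_gap: 0.245
t 17.2 pos [ 571.  -184.6   62.6] yaw 8.01 gap 0.244 F [ 0.5 -0.9  0.6]
d [-0.    0.   -0.06] a [-0.01 -0.    0.01]
own now [20.08 65.96]
```

View pics/w20.png

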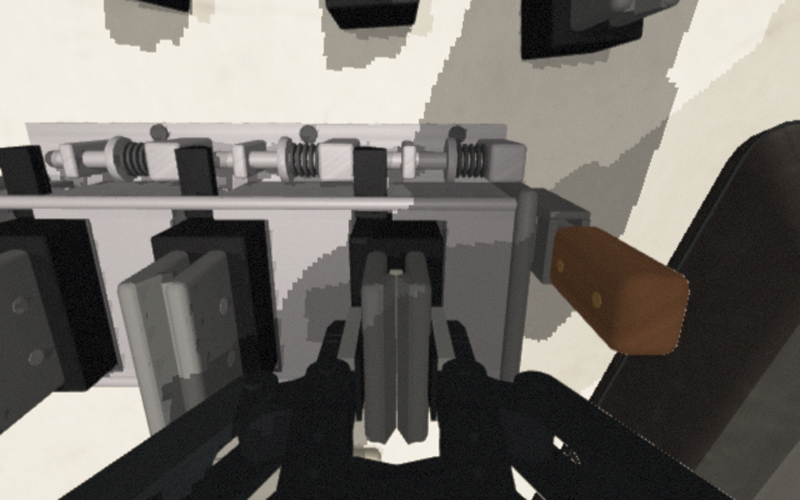

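```bash

python3 -m pendant '[{"dx":0,"dy":0,"dz":0.4,"ax":0,"ay":0,"az":0,"fingers":1},{"dx":0,"dy":0,"dz":1,"ax":0,"ay":0,"az":0,"fingers":1},{"dx":0,"dy":0,"dz":2,"ax":0,"ay":0,"az":0,"fingers":1},{"dx":0,"dy":0,"dz":3.2,"ax":0,"ay":0,"az":0,"fingers":1},{"dx":0,"dy":0,"dz":4.5,"ax":0,"ay":0,"az":0,"fingers":1},{"dx":0,"dy":0,"dz":4.5,"ax":0,"ay":0,"az":0,"fingers":1},{"dx":0,"dy":0,"dz":4.5,"ax":0,"ay":0,"az":0,"fingers":1}]' 60
python3 - <<'E'
from h import *
im,c,o=snap('top','t21',1);gown(20,66,61)
a=cv2.resize(im[220:320,110:260],None,fx=5,fy=5,interpolation=cv2.INTER_CUBIC);cv2.imwrite("pics/t21a.png",a[:,:,::-1])
E
```

```text
t: 17.83
tcp_pos: [572.1, -185.0, 177.5]
tcp_rot: [2.059, 2.369, 0.004]
ft_force: [0.1, -0.3, -2.5]
finger_gap: 0.245
t 17.9 pos [ 571.  -184.5  175.8] yaw 8.02 gap 0.247 F [-0.  -0.5 -2.4]
d [-0.01 -0.   -4.59] a [-0.01  0.01  0.  ]
own now [20.19 66.06]
```

View pics/t21a.png

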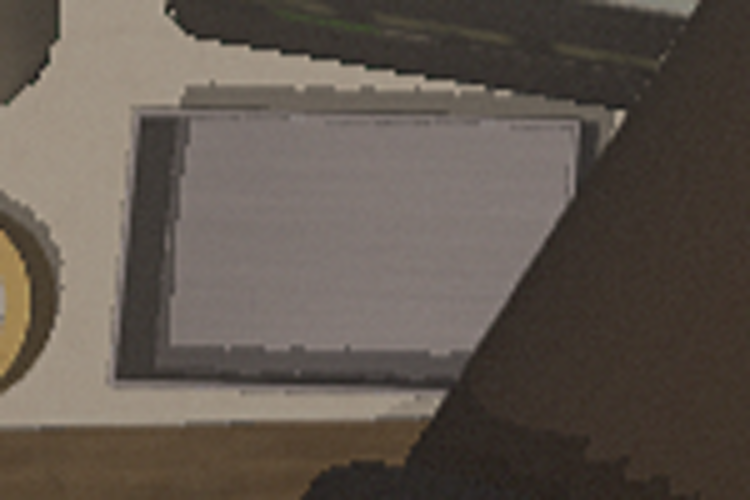

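```bash

python3 - <<'E'
from h import *
t=cam("top")
P=lambda u,v:onz(t,110+u/5-.4,220+v/5-.4,40)
a,b,d=P(133,107),P(607,121),P(112,384)
print(a,b,d,np.linalg.norm(a-b),np.linalg.norm(a-d)); v=a-b; print(np.degrees(np.arctan2(-v[0],v[1])))
yaw=np.arctan2(-v[0],v[1]);R=np.array([[np.cos(yaw),-np.sin(yaw)],[np.sin(yaw),np.cos(yaw)]])
print("center", (b+d)[:2]/2)
E
```

```text
[495.04533379 306.71240589  40.        ] [482.07695115  76.57890005  40.        ] [364.44886091 310.9196949   40.        ] 230.49861054097988 130.66422620697463
-3.225295613519659
center [423.26290603 193.74929747]
```

```bash

python3 -m pendant '[{"dx":-1,"dy":0.2,"dz":0.4,"ax":0,"ay":0,"az":0,"fingers":1},{"dx":-2.4,"dy":0.8,"dz":0.4,"ax":0,"ay":0,"az":0,"fingers":1},{"dx":-3.6,"dy":1.9,"dz":0.4,"ax":0,"ay":0,"az":-0.5,"fingers":1},{"dx":-4.3,"dy":3.3,"dz":0.4,"ax":0,"ay":0,"az":-1,"fingers":1},{"dx":-4.6,"dy":4.9,"dz":0.4,"ax":0,"ay":0,"az":-1.5,"fingers":1},{"dx":-4.8,"dy":6.5,"dz":0.4,"ax":0,"ay":0,"az":-1.67,"fingers":1},{"dx":-5,"dy":8.1,"dz":0.4,"ax":0,"ay":0,"az":-1.67,"fingers":1},{"dx":-5.2,"dy":9.7,"dz":0.4,"ax":0,"ay":0,"az":-1.67,"fingers":1},{"dx":-5.2,"dy":11.3,"dz":0.4,"ax":0,"ay":0,"az":-1.67,"fingers":1},{"dx":-5.2,"dy":12.9,"dz":0.4,"ax":0,"ay":0,"az":-1.67,"fingers":1},{"dx":-5.2,"dy":14.3,"dz":0.4,"ax":0,"ay":0,"az":-1.67,"fingers":1},{"dx":-5.2,"dy":15.4,"dz":0.4,"ax":0,"ay":0,"az":-1.67,"fingers":1},{"dx":-5.2,"dy":15.4,"dz":0.4,"ax":0,"ay":0,"az":-1.67,"fingers":1},{"dx":-5.2,"dy":15.4,"dz":0.4,"ax":0,"ay":0,"az":-1.67,"fingers":1},{"dx":-5.2,"dy":15.4,"dz":0.4,"ax":0,"ay":0,"az":-1.67,"fingers":1}]' 60
python3 - <<'E'
from h import *
im,c,o=snap('wrist','w22',1.25);go(440,200,180,-2)
im,c,o=snap('top','t22',1)
E
```

```text
t: 19.13
tcp_pos: [440.2, 199.4, 184.7]
tcp_rot: [2.26, 2.182, -0.002]
ft_force: [-0.4, -0.5, -1.9]
finger_gap: 0.243
t 19.2 pos [440.6 199.  185. ] yaw -2.09 gap 0.249 F [-1.2 -0.  -2.1]
d [-0.02  0.04 -0.2 ] a [ 0.01 -0.    0.01]
```

View pics/w22.png

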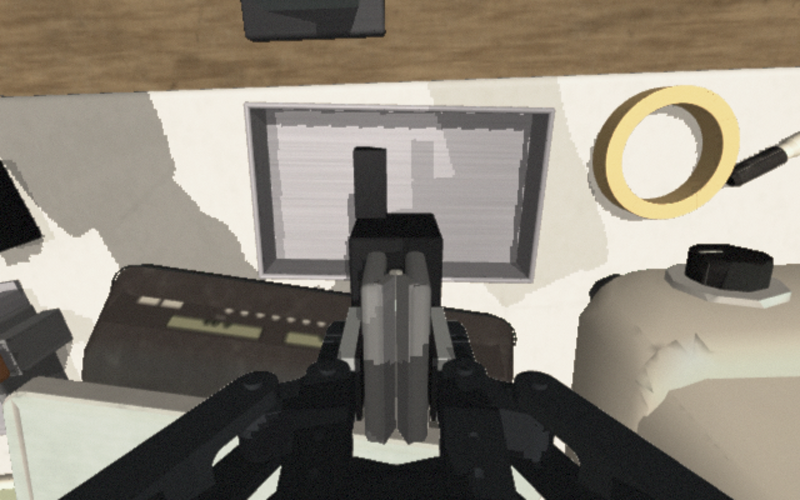

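View pics/t22.png

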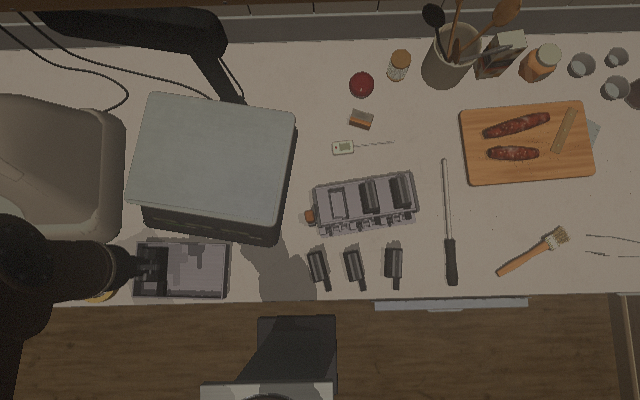

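```bash

python3 - <<'E'
from h import *
im,c=load('w22')
q=[onz(c,u/1.25,v/1.25,40) for u,v in [(246,103),(554,108),(533,281),(260,277)]]
for p in q: print(p)
print(np.mean(q,0), [np.linalg.norm(q[i]-q[(i+1)%4]) for i in range(4)])
for a,b in ((1,0),(2,3)):
    v=q[a]-q[b];print(np.degrees(np.arctan2(-v[0],v[1])))
E
```

```text
[352.31425031  97.7270825   40.        ]
[363.2551     311.98088327  40.        ]
[493.16123508 305.74777836  40.        ]
[482.3057879   89.96826345  40.        ]
[422.75909332 201.35600189  40.        ] [np.float64(214.53296561935346), np.float64(130.05558630140874), np.float64(216.05240056292644), np.float64(130.22288246204207)]
-2.9232642978437644
-2.8800110522397233
```

```bash

python3 -m pendant '[{"dx":0,"dy":1.2,"dz":0,"ax":0,"ay":0,"az":-0.13,"fingers":1},{"dx":0,"dy":2.46,"dz":0,"ax":0,"ay":0,"az":-0.13,"fingers":1},{"dx":0,"dy":2.46,"dz":-1.2,"ax":0,"ay":0,"az":-0.13,"fingers":1},{"dx":0,"dy":2.46,"dz":-2.5,"ax":0,"ay":0,"az":-0.13,"fingers":1},{"dx":0,"dy":2.46,"dz":-3.8,"ax":0,"ay":0,"az":-0.13,"fingers":1},{"dx":0,"dy":2.46,"dz":-5,"ax":0,"ay":0,"az":-0.13,"fingers":1},{"dx":0,"dy":2.46,"dz":-5.3,"ax":0,"ay":0,"az":-0.13,"fingers":1},{"dx":0,"dy":2.46,"dz":-5.3,"ax":0,"ay":0,"az":-0.13,"fingers":1},{"dx":0,"dy":2.46,"dz":-5.3,"ax":0,"ay":0,"az":-0.13,"fingers":1}]' 60
python3 - <<'E'
from h import *
go(440.8,260.6,38,-2.9)
im,c,o=snap('wrist','w23',1.25)
E
```

```text
t: 19.98
tcp_pos: [441.4, 259.8, 53.5]
tcp_rot: [2.278, 2.162, -0.001]
ft_force: [0.2, -0.5, -1.0]
finger_gap: 0.248
t 20.0 pos [441.4 259.8  53.5] yaw -2.98 gap 0.248 F [ 0.2 -0.5 -1. ]
d [-0.02  0.03 -0.62] a [0.01 0.   0.01]
```

View pics/w23.png

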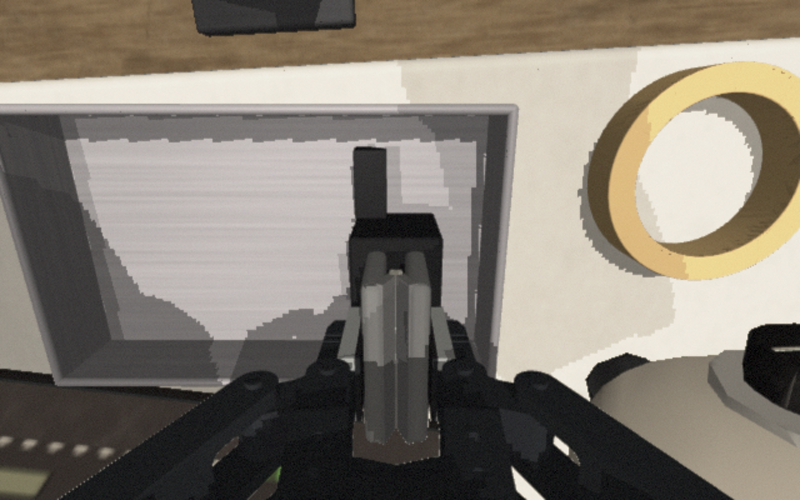

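```bash

python3 -m pendant '[{"dx":0,"dy":0,"dz":-0.3,"ax":0,"ay":0,"az":0,"fingers":1},{"dx":0,"dy":0,"dz":-0.5,"ax":0,"ay":0,"az":0,"fingers":1},{"dx":0,"dy":0,"dz":-0.62,"ax":0,"ay":0,"az":0,"fingers":1},{"dx":0,"dy":0,"dz":-0.65,"ax":0,"ay":0,"az":0,"fingers":1},{"dx":0,"dy":0,"dz":-0.65,"ax":0,"ay":0,"az":0,"fingers":1}]' 60
```

```text
t: 20.45
tcp_pos: [441.8, 260.4, 37.9]
tcp_rot: [2.277, 2.163, 0.002]
ft_force: [-0.2, -0.0, -1.3]
finger_gap: 0.249
```

```bash

python3 -m pendant '[{"dx":0,"dy":0,"dz":-0.04,"ax":0,"ay":0,"az":0,"fingers":1},{"dx":0,"dy":0,"dz":-0.06,"ax":0,"ay":0,"az":0,"fingers":1},{"dx":0,"dy":0,"dz":-0.06,"ax":0,"ay":0,"az":0,"fingers":1}]' 60
```

```text
t: 20.7
tcp_pos: [442.0, 260.5, 36.9]
tcp_rot: [2.278, 2.163, 0.003]
ft_force: [-1.1, -1.1, 3.8]
finger_gap: 0.249
```

```bash

python3 -m pendant '[{"dx":0,"dy":0,"dz":0,"ax":0,"ay":0,"az":0,"fingers":0.5},{"dx":0,"dy":0,"dz":0,"ax":0,"ay":0,"az":0,"fingers":0.5},{"dx":0,"dy":0,"dz":0,"ax":0,"ay":0,"az":0,"fingers":0.5},{"dx":0,"dy":0,"dz":0.6,"ax":0,"ay":0,"az":0,"fingers":0.5},{"dx":0,"dy":0,"dz":1.6,"ax":0,"ay":0,"az":0,"fingers":0.5},{"dx":0,"dy":0,"dz":3,"ax":0,"ay":0,"az":0,"fingers":0.5},{"dx":0,"dy":-0.5,"dz":4.2,"ax":0,"ay":0,"az":0,"fingers":0.5},{"dx":0,"dy":-1.8,"dz":5.2,"ax":0,"ay":0,"az":0.5,"fingers":0.5},{"dx":0,"dy":-3.3,"dz":5.8,"ax":0,"ay":0,"az":1,"fingers":0.5},{"dx":0.1,"dy":-4.9,"dz":6,"ax":0,"ay":0,"az":1.5,"fingers":0.5},{"dx":0.1,"dy":-6.5,"dz":6,"ax":0,"ay":0,"az":1.8,"fingers":0.5},{"dx":0.2,"dy":-8.1,"dz":6,"ax":0,"ay":0,"az":1.8,"fingers":0.5},{"dx":0.2,"dy":-9.7,"dz":6,"ax":0,"ay":0,"az":1.8,"fingers":0.5},{"dx":0.3,"dy":-11.3,"dz":6,"ax":0,"ay":0,"az":1.8,"fingers":0.5},{"dx":0.3,"dy":-12.9,"dz":6,"ax":0,"ay":0,"az":1.8,"fingers":0.5},{"dx":0.3,"dy":-14.4,"dz":6,"ax":0,"ay":0,"az":1.8,"fingers":0.5},{"dx":0.3,"dy":-15.7,"dz":6,"ax":0,"ay":0,"az":1.8,"fingers":0.5},{"dx":0.3,"dy":-15.7,"dz":6,"ax":0,"ay":0,"az":1.8,"fingers":0.5},{"dx":0.3,"dy":-15.7,"dz":6,"ax":0,"ay":0,"az":1.8,"fingers":0.5}]' 60
python3 - <<'E'
from h import *
im,c,o=snap('wrist','w24',1.25)
im,c,o=snap('top','t24',1.25)
go(434,-131,180)
E
```

```text
t: 22.28
tcp_pos: [449.2, -133.9, 187.0]
tcp_rot: [2.069, 2.363, 0.003]
ft_force: [-0.3, 0.9, 0.1]
finger_gap: 0.501
t 22.4 pos [ 449.5 -131.2  186.8] yaw 7.86 gap 0.496 F [ 0.4  0.3 -0.2]
d [-0.62  0.01 -0.27] a [-0.01  0.01  0.02]
```

View pics/w24.png

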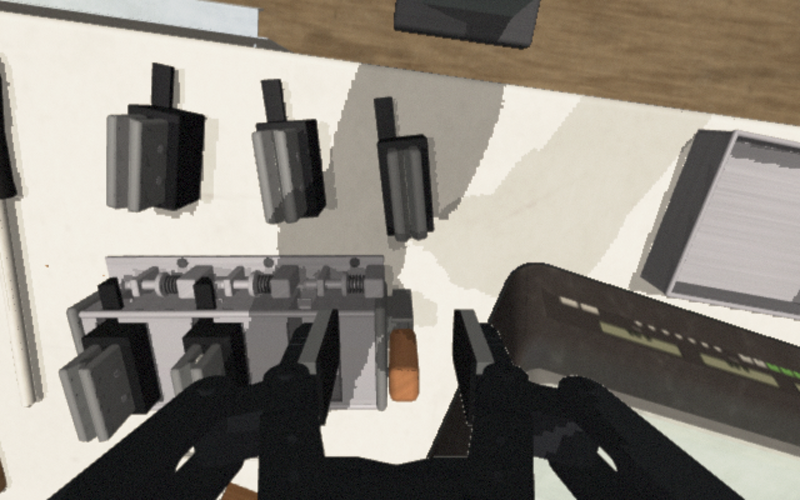

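View pics/t24.png

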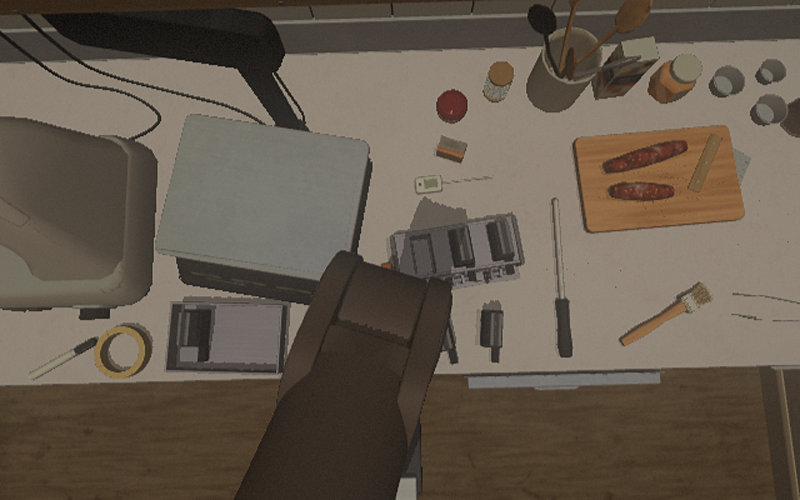

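```bash

python3 - <<'E'
from h import *
im,c=load('w24')
def z(f,x0,y0,x1,y1,s):
    a=cv2.resize(im[y0:y1,x0:x1],None,fx=s,fy=s,interpolation=cv2.INTER_CUBIC);a=np.clip(a*2.,0,255).astype(np.uint8);cv2.imwrite(f"pics/{f}.png",a[:,:,::-1])
z('w24a',290,70,360,200,4.5);z('w24b',75,45,275,185,4)
E
```

```text
(no output)
```

View pics/w24a.png

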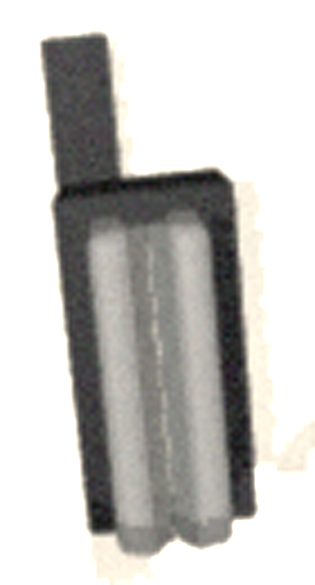

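View pics/w24b.png

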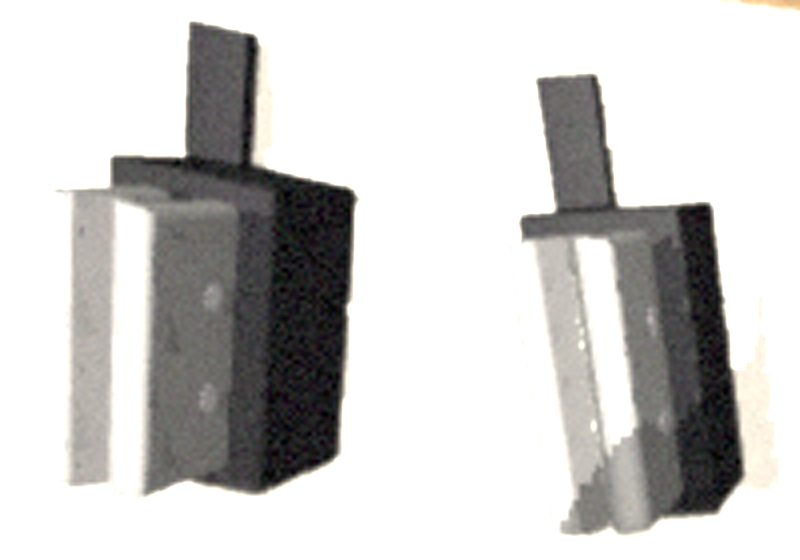

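```bash

python3 - <<'E'
from h import *
im,c=load('w24')
P=lambda u,v,z:onz(c,290+u/4.5-.4,70+v/4.5-.4,z)
q=[P(58,195,46),P(230,183,46),P(255,515,46),P(90,530,46)]
print(np.mean(q,0),[np.linalg.norm(q[i]-q[(i+1)%4]).round(1) for i in range(4)])
def ang(a,b): v=b-a; return np.degrees(np.arctan2(v[1],v[0]))
print(ang(q[0],q[3]),ang(q[1],q[2]))
g=[P(90,228,80),P(210,222,80),P(232,545,80),P(120,552,80)]
print(np.mean(g,0),[np.linalg.norm(g[i]-g[(i+1)%4]).round(1) for i in range(4)],ang(g[0],g[3]),ang(g[1],g[2]))
E
```

```text
[ 422.79610873 -130.16353689   46.        ] [np.float64(33.7), np.float64(67.6), np.float64(34.7), np.float64(68.5)]
12.443000034640626 13.264400525838413
[ 422.45724989 -130.12518604   80.        ] [np.float64(21.0), np.float64(59.2), np.float64(21.0), np.float64(59.6)] 12.607300589280841 12.580801391005465
```

```bash

python3 -m pendant '[{"dx":-1.08,"dy":0.04,"dz":-0.5,"ax":0,"ay":0,"az":0.79,"fingers":0.5},{"dx":-1.08,"dy":0.04,"dz":-1.5,"ax":0,"ay":0,"az":0.79,"fingers":0.5},{"dx":-1.08,"dy":0.04,"dz":-2.5,"ax":0,"ay":0,"az":0.79,"fingers":0.5},{"dx":-1.08,"dy":0.04,"dz":-3.5,"ax":0,"ay":0,"az":0.79,"fingers":0.5},{"dx":-1.08,"dy":0.04,"dz":-3.5,"ax":0,"ay":0,"az":0.79,"fingers":0.5},{"dx":-1.08,"dy":0.04,"dz":-3.5,"ax":0,"ay":0,"az":0.79,"fingers":0.5}]' 60
python3 - <<'E'
from h import *
im,c,o=snap('wrist','w25',1.25)
go(422.5,-130.1,34,12.6)
E
```

```text
t: 22.88
tcp_pos: [421.7, -128.9, 98.8]
tcp_rot: [-1.96, -2.452, -0.001]
ft_force: [-0.4, -0.3, 0.3]
finger_gap: 0.5
t 22.9 pos [ 422.8 -129.4   99.8] yaw 12.69 gap 0.502 F [ 0.4 -0.1 -0.3]
d [-0.01 -0.03 -2.63] a [-0.02  0.01 -0.02]
```

View pics/w25.png

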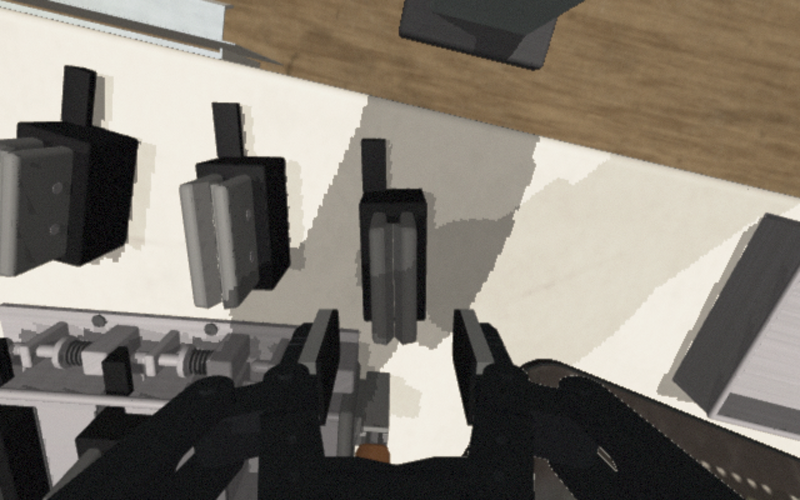

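```bash

python3 -m pendant '[{"dx":-0.01,"dy":-0.03,"dz":-0.8,"ax":0,"ay":0,"az":0,"fingers":0.5},{"dx":-0.01,"dy":-0.03,"dz":-1.6,"ax":0,"ay":0,"az":0,"fingers":0.5},{"dx":-0.01,"dy":-0.03,"dz":-2.4,"ax":0,"ay":0,"az":0,"fingers":0.5},{"dx":-0.01,"dy":-0.03,"dz":-2.63,"ax":0,"ay":0,"az":0,"fingers":0.5},{"dx":-0.01,"dy":-0.03,"dz":-2.63,"ax":0,"ay":0,"az":0,"fingers":0.5},{"dx":-0.01,"dy":-0.03,"dz":-2.63,"ax":0,"ay":0,"az":0,"fingers":0.5}]' 60
python3 - <<'E'
from h import *
im,c,o=snap('wrist','w26',1.25)
go(422.5,-130.1,34,12.6)
E
```

```text
t: 23.43
tcp_pos: [423.3, -130.1, 35.2]
tcp_rot: [1.962, 2.453, 0.004]
ft_force: [0.9, -0.5, -0.0]
finger_gap: 0.499
t 23.5 pos [ 423.6 -130.2   35.4] yaw 12.71 gap 0.498 F [-0.3 -0.1  0.7]
d [-0.04  0.   -0.05] a [-0.02  0.02 -0.02]
```

View pics/w26.png

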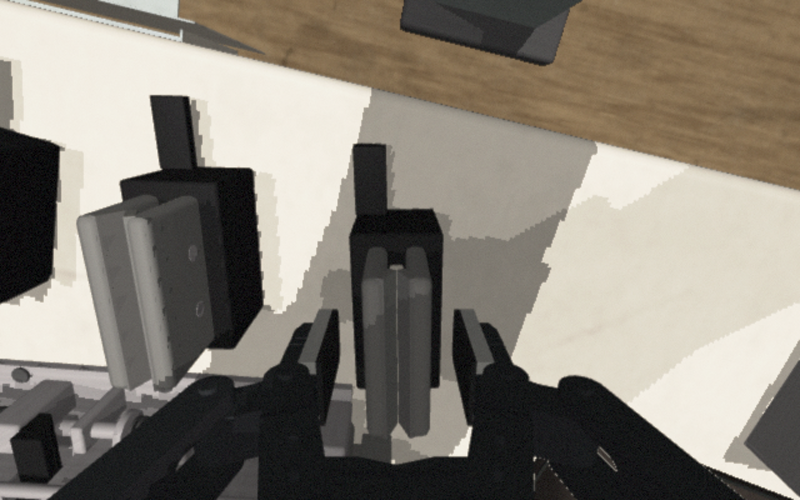

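```bash

python3 -m pendant '[{"dx":-0.06,"dy":-0.01,"dz":-0.06,"ax":0,"ay":0,"az":-0.02,"fingers":0.5},{"dx":-0.06,"dy":-0.01,"dz":-0.06,"ax":0,"ay":0,"az":-0.02,"fingers":0.7},{"dx":-0.06,"dy":-0.01,"dz":-0.06,"ax":0,"ay":0,"az":-0.02,"fingers":1},{"dx":-0.06,"dy":-0.01,"dz":-0.06,"ax":0,"ay":0,"az":-0.02,"fingers":1},{"dx":-0.06,"dy":-0.01,"dz":-0.06,"ax":0,"ay":0,"az":-0.02,"fingers":1},{"dx":-0.06,"dy":-0.01,"dz":-0.06,"ax":0,"ay":0,"az":-0.02,"fingers":1},{"dx":-0.06,"dy":-0.01,"dz":-0.06,"ax":0,"ay":0,"az":-0.02,"fingers":1}]' 60
python3 - <<'E'
from h import *
im,c,o=snap('wrist','w27',1.25)
go(422.5,-130.1,34,12.6)
r,_=load('w22')
for f,a in (("w27",im),("w22",r)):
    b=cv2.resize(a[110:190,270:365],None,fx=6,fy=6,interpolation=cv2.INTER_CUBIC);cv2.imwrite(f"pics/{f}c.png",np.clip(b[:,:,::-1]*2.0,0,255).astype(np.uint8))
E
python3 -c "
import cv2,numpy as np
a=cv2.imread('pics/w27c.png');b=cv2.imread('pics/w22c.png')
cv2.imwrite('pics/cmp27.png',cv2.resize(np.hstack([a,b]),(800,337)))"
```

```text
t: 24.07
tcp_pos: [422.6, -130.5, 34.7]
tcp_rot: [1.964, 2.45, 0.006]
ft_force: [-2.4, 0.8, 8.8]
finger_gap: 0.248
t 24.1 pos [ 422.6 -130.5   34.7] yaw 12.58 gap 0.243 F [-1.8  1.4 10.3]
d [-0.    0.02 -0.03] a [-0.02  0.04  0.  ]
```

View pics/cmp27.png

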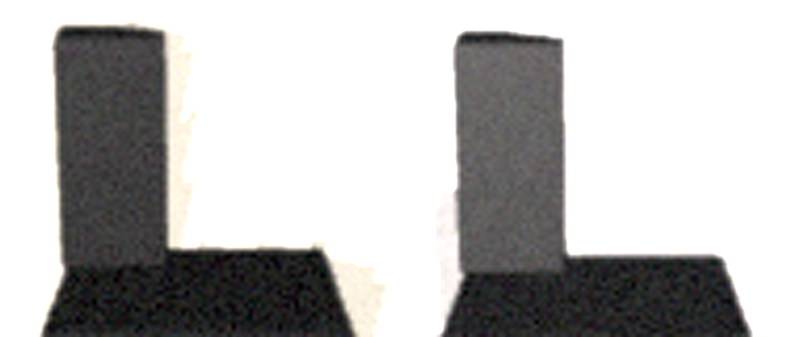

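```bash

python3 -m pendant '[{"dx":0,"dy":0,"dz":0,"ax":0,"ay":0,"az":0,"fingers":0.6},{"dx":0,"dy":0,"dz":0,"ax":0,"ay":0,"az":0,"fingers":0.6},{"dx":0,"dy":0,"dz":0.1,"ax":0,"ay":0,"az":0,"fingers":0.6},{"dx":-0.03,"dy":0.01,"dz":0.4,"ax":0,"ay":0,"az":0,"fingers":0.6},{"dx":-0.03,"dy":0.01,"dz":0.4,"ax":0,"ay":0,"az":0,"fingers":0.6},{"dx":-0.03,"dy":0.01,"dz":0.4,"ax":0,"ay":0,"az":0,"fingers":0.8},{"dx":-0.03,"dy":0.01,"dz":0.4,"ax":0,"ay":0,"az":0,"fingers":1},{"dx":-0.03,"dy":0.01,"dz":0.4,"ax":0,"ay":0,"az":0,"fingers":1},{"dx":-0.03,"dy":0.01,"dz":0.4,"ax":0,"ay":0,"az":0,"fingers":1},{"dx":-0.03,"dy":0.01,"dz":0.4,"ax":0,"ay":0,"az":0,"fingers":1}]' 60
python3 - <<'E'
from h import *
im,c,o=snap('wrist','w28',1.25)
go(422.5,-130.1,34,12.6)
E
```

```text
t: 24.95
tcp_pos: [422.4, -130.3, 45.3]
tcp_rot: [1.963, 2.449, 0.007]
ft_force: [-2.5, 1.4, 13.3]
finger_gap: 0.241
t 25.0 pos [ 422.4 -130.3   45.4] yaw 12.58 gap 0.239 F [-2.3  1.  13. ]
d [ 0.01  0.01 -0.45] a [-0.02  0.05  0.  ]
```

View pics/w28.png

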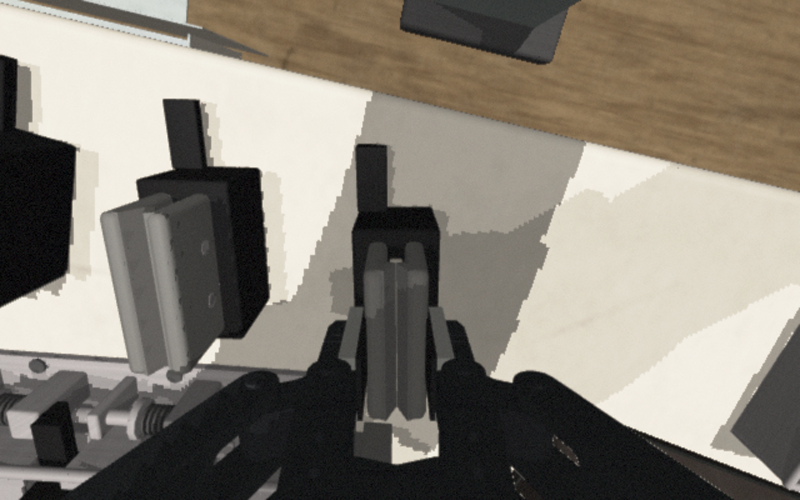

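```bash

python3 -m pendant '[{"dx":0,"dy":0,"dz":0.5,"ax":0,"ay":0,"az":0,"fingers":1},{"dx":0,"dy":0,"dz":1.5,"ax":0,"ay":0,"az":0,"fingers":1},{"dx":0,"dy":0,"dz":2.8,"ax":0,"ay":0,"az":0,"fingers":1},{"dx":0.3,"dy":-0.4,"dz":3.4,"ax":0,"ay":0,"az":-0.3,"fingers":1},{"dx":1,"dy":-1.3,"dz":3.4,"ax":0,"ay":0,"az":-0.75,"fingers":1},{"dx":2.3,"dy":-2.17,"dz":3.4,"ax":0,"ay":0,"az":-0.75,"fingers":1},{"dx":3.6,"dy":-2.17,"dz":3.4,"ax":0,"ay":0,"az":-0.75,"fingers":1},{"dx":4.9,"dy":-2.17,"dz":3.4,"ax":0,"ay":0,"az":-0.75,"fingers":1},{"dx":5.96,"dy":-2.17,"dz":3.4,"ax":0,"ay":0,"az":-0.75,"fingers":1},{"dx":5.96,"dy":-2.17,"dz":3.4,"ax":0,"ay":0,"az":-0.75,"fingers":1},{"dx":5.96,"dy":-2.17,"dz":3.4,"ax":0,"ay":0,"az":-0.75,"fingers":1},{"dx":5.96,"dy":-2.17,"dz":3.4,"ax":0,"ay":0,"az":-0.75,"fingers":1}]' 60
python3 - <<'E'
from h import *
im,c,o=snap('wrist','w29',1.25)
go(571.4,-184.5,85,8.04)
b=cv2.resize(im[110:190,270:365],None,fx=6,fy=6,interpolation=cv2.INTER_CUBIC);cv2.imwrite(f"pics/w29c.png",np.clip(b[:,:,::-1]*2.0,0,255).astype(np.uint8))
E
```

```text
t: 26.0
tcp_pos: [570.3, -184.6, 129.6]
tcp_rot: [2.059, 2.371, 0.005]
ft_force: [1.0, 0.2, -2.2]
finger_gap: 0.24
t 26.1 pos [ 570.  -184.7  129.9] yaw 8.04 gap 0.238 F [-0.4 -1.4 -1.1]
d [ 0.05  0.01 -1.79] a [-0.02  0.03 -0.  ]
```

View pics/w29.png

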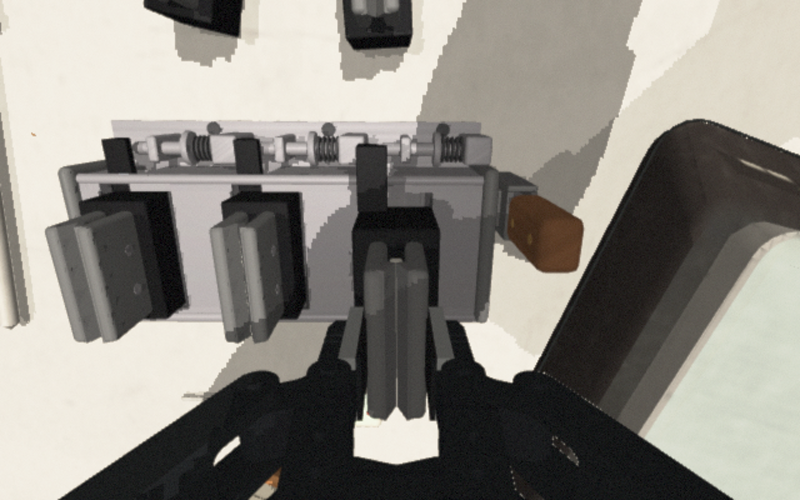

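View pics/w29c.png

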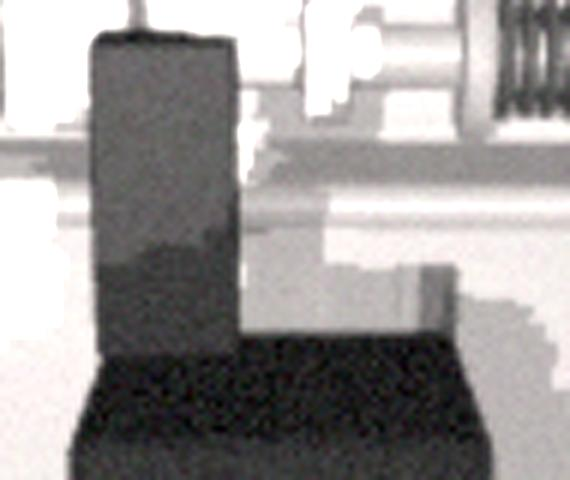

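```bash

python3 - <<'E'
from h import *
im,c=load('w29');o=get_obs()
# plane at block top z = tcp-45.4+46 ; guide far end top z=+80
p=o["tcp_pos"]; p=np.array([570.3,-184.6,129.6])
for n,(u,v),h,ref in [("front top",(280/6+270,438/6+110),46,-35),("tongue tip top",(165/6+270,42/6+110),17,-65),("front bottomR",(350/6+270,337/6+110),0,-35),("guide far top",(398/1.25,418/1.25),80,30),("guide near top",(376/1.25,268/1.25),80,-30)]:
    X=onz(c,u-.4,v-.4,p[2]-45.4+h); r=RS.T@(X[:2]-p[:2]); print(n,r.round(1),"offset x",(r[0]-ref).round(1))
im,c=load('w22')
p=np.array([440.2,199.4,184.7]);a=np.radians(-2.09);R=np.array([[np.cos(a),-np.sin(a)],[np.sin(a),np.cos(a)]])
for n,(u,v),h,ref in [("guide far top",(396/1.25,442/1.25),80,30),("tongue tip",(369/1.25,149/1.25),17,-65),("front top",(396/1.25,238/1.25),46,-35)]:
    X=onz(c,u-.4,v-.4,p[2]-33.9+h); r=R.T@(X[:2]-p[:2]); print("worn1",n,r.round(1),"offset x",(r[0]-ref).round(1))
E
```

```text
front top [-33.8  -0.4] offset x 1.2
tongue tip top [-63.9 -11.1] offset x 1.1
front bottomR [-32.2   7. ] offset x 2.8
guide far top [29.5  0.4] offset x -0.5
guide near top [-29.9  -6.9] offset x 0.1
worn1 guide far top [30.1 -0.1] offset x 0.1
worn1 tongue tip [-63.6 -11.7] offset x 1.4
worn1 front top [-33.2  -0.3] offset x 1.8
```

```bash

python3 -m pendant '[{"dx":0.05,"dy":0.01,"dz":-0.4,"ax":0,"ay":0.03,"az":0,"fingers":1},{"dx":0.05,"dy":0.01,"dz":-0.8,"ax":0,"ay":0.03,"az":0,"fingers":1},{"dx":0.05,"dy":0.01,"dz":-1.05,"ax":0,"ay":0.03,"az":0,"fingers":1},{"dx":0.05,"dy":0.01,"dz":-1.05,"ax":0,"ay":0.03,"az":0,"fingers":1}]' 60
python3 - <<'E'
from h import *
go(571.4,-184.5,85,8.04)
snap('wrist','w30',1.25)
go(571.4,-184.5,85,8.04)
E
```

```text
t: 26.38
tcp_pos: [569.7, -183.8, 101.5]
tcp_rot: [-2.058, -2.368, -0.0]
ft_force: [-0.1, 0.9, -1.4]
finger_gap: 0.241
t 26.4 pos [ 569.7 -183.8  101.5] yaw 8.03 gap 0.241 F [-0.1  0.9 -1.4]
d [ 0.07 -0.03 -0.66] a [-0.03 -0.03  0.  ]
t 26.4 pos [ 570.2 -184.1  102.4] yaw 8.03 gap 0.237 F [ 0.8 -0.6 -2.6]
d [ 0.05 -0.02 -0.7 ] a [-0.02 -0.02  0.  ]
```

View pics/w30.png

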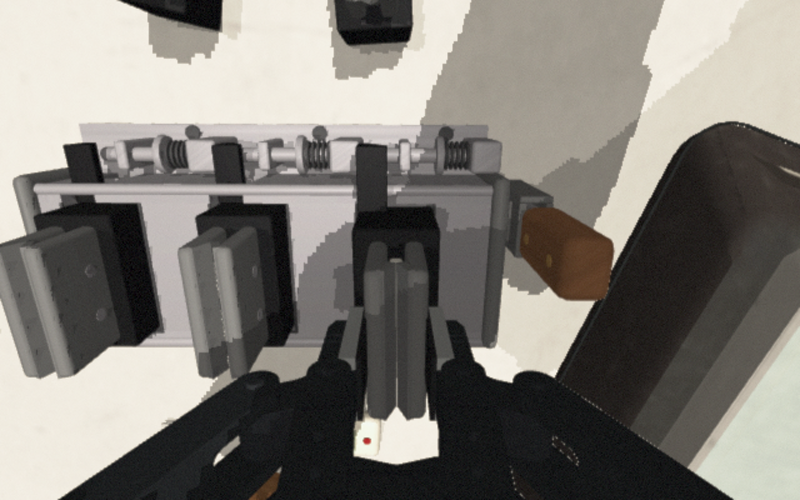

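```bash

python3 -m pendant '[{"dx":0.06,"dy":-0.02,"dz":0,"ax":0,"ay":0,"az":0,"fingers":1},{"dx":0.06,"dy":-0.02,"dz":-0.1,"ax":0,"ay":0,"az":0,"fingers":1},{"dx":0.06,"dy":-0.02,"dz":-0.25,"ax":0,"ay":0,"az":0,"fingers":1},{"dx":0.06,"dy":-0.02,"dz":-0.4,"ax":0,"ay":0,"az":0,"fingers":1},{"dx":0.06,"dy":-0.02,"dz":-0.4,"ax":0,"ay":0,"az":0,"fingers":1}]' 60
python3 -c "
from h import *
go(571.4,-184.5,75,8.04)"
```

```text
t: 26.85
tcp_pos: [571.3, -184.4, 91.6]
tcp_rot: [-2.058, -2.369, -0.0]
ft_force: [-0.3, -0.9, -2.5]
finger_gap: 0.239
t 26.9 pos [ 571.3 -184.4   91.6] yaw 8.04 gap 0.239 F [-0.3 -0.9 -2.5]
d [ 0.01 -0.   -0.66] a [-0.03 -0.03  0.  ]
```

```bash

python3 -m pendant '[{"dx":0,"dy":0,"dz":-0.2,"ax":-0.02,"ay":-0.02,"az":0,"fingers":1},{"dx":0,"dy":0,"dz":-0.4,"ax":-0.02,"ay":-0.02,"az":0,"fingers":1},{"dx":0,"dy":0,"dz":-0.6,"ax":-0.02,"ay":-0.02,"az":0,"fingers":1},{"dx":0,"dy":0,"dz":-0.8,"ax":-0.02,"ay":-0.02,"az":0,"fingers":1},{"dx":0,"dy":0,"dz":-1,"ax":-0.02,"ay":-0.02,"az":0,"fingers":1},{"dx":0,"dy":0,"dz":-1,"ax":-0.02,"ay":-0.02,"az":0,"fingers":1}]' 60
python3 -c "
from h import *
go(571.4,-184.5,52,8.04)"
```

```text
t: 27.35
tcp_pos: [571.6, -184.5, 66.1]
tcp_rot: [-2.06, -2.371, 0.0]
ft_force: [1.2, -0.8, 2.5]
finger_gap: 0.239
t 27.4 pos [ 571.6 -184.5   66.1] yaw 8.04 gap 0.239 F [ 1.2 -0.8  2.5]
d [-0.01  0.   -0.57] a [-0.   -0.01  0.  ]
```

```bash

python3 -m pendant '[{"dx":0,"dy":0,"dz":-0.2,"ax":0,"ay":0,"az":0,"fingers":1},{"dx":0,"dy":0,"dz":-0.4,"ax":0,"ay":0,"az":0,"fingers":1},{"dx":0,"dy":0,"dz":-0.55,"ax":0,"ay":0,"az":0,"fingers":1},{"dx":0,"dy":0,"dz":-0.6,"ax":0,"ay":0,"az":0,"fingers":1},{"dx":0,"dy":0,"dz":-0.6,"ax":0,"ay":0,"az":0,"fingers":1}]' 60
python3 -c "
from h import *
go(571.4,-184.5,52,8.04)"
```

```text
t: 27.77
tcp_pos: [572.0, -184.6, 51.9]
tcp_rot: [-2.061, -2.371, -0.001]
ft_force: [-2.7, 1.9, 12.5]
finger_gap: 0.241
t 27.8 pos [ 572.  -184.6   51.9] yaw 8.02 gap 0.241 F [-2.7  1.9 12.5]
d [-0.02  0.    0.  ] a [-0.01  0.01  0.  ]
```

```bash

python3 -m pendant '[{"dx":-0.02,"dy":0,"dz":-0.05,"ax":0,"ay":0,"az":0,"fingers":1},{"dx":-0.02,"dy":0,"dz":-0.08,"ax":0,"ay":0,"az":0,"fingers":1},{"dx":-0.02,"dy":0,"dz":-0.08,"ax":0,"ay":0,"az":0,"fingers":1}]' 60
python3 - <<'E'
from h import *
im,c,o=snap('wrist','w31',1.25)
b=cv2.resize(im[90:190,270:400],None,fx=6,fy=6,interpolation=cv2.INTER_CUBIC);cv2.imwrite(f"pics/w31c.png",np.clip(b[:,:,::-1]*1.6,0,255).astype(np.uint8))
E
```

```text
t: 28.02
tcp_pos: [572.3, -184.8, 51.9]
tcp_rot: [2.06, 2.37, 0.004]
ft_force: [-6.1, 3.4, 22.9]
finger_gap: 0.234
```

View pics/w31c.png

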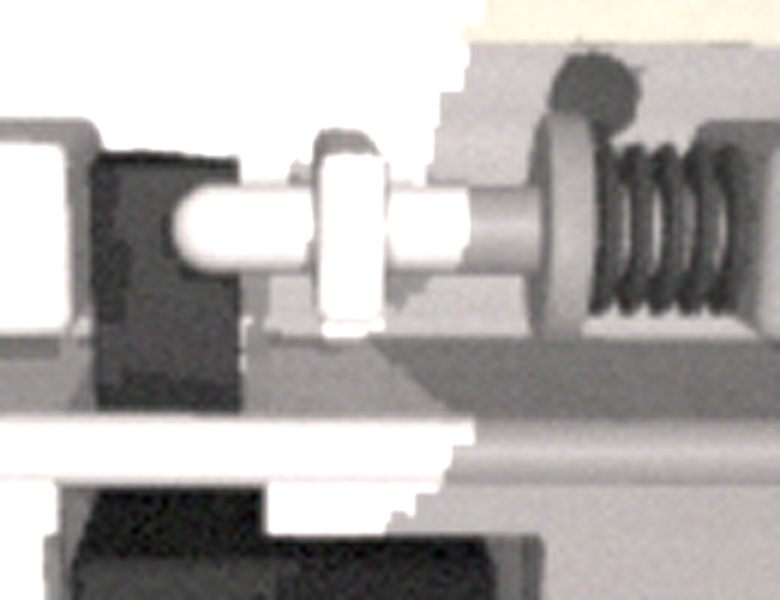

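```bash

python3 -m pendant '[{"dx":0,"dy":0,"dz":0.08,"ax":0,"ay":0,"az":0,"fingers":0.8},{"dx":0,"dy":0,"dz":0.08,"ax":0,"ay":0,"az":0,"fingers":0.55},{"dx":0,"dy":0,"dz":0.08,"ax":0,"ay":0,"az":0,"fingers":0.55},{"dx":0,"dy":0,"dz":0.3,"ax":0,"ay":0,"az":0,"fingers":0.5},{"dx":0,"dy":0,"dz":1.3,"ax":0,"ay":0,"az":0,"fingers":0.5},{"dx":0,"dy":0,"dz":2.5,"ax":0,"ay":0,"az":0,"fingers":0.5},{"dx":0,"dy":-0.3,"dz":3.3,"ax":0,"ay":0,"az":0,"fingers":0.5},{"dx":0.2,"dy":-1.5,"dz":3.3,"ax":0,"ay":0,"az":0,"fingers":0.5},{"dx":0.36,"dy":-2.96,"dz":3.3,"ax":0,"ay":0,"az":0,"fingers":0.5},{"dx":0.36,"dy":-2.96,"dz":3.3,"ax":0,"ay":0,"az":0,"fingers":0.5},{"dx":0.36,"dy":-2.96,"dz":3.3,"ax":0,"ay":0,"az":0,"fingers":0.5},{"dx":0.36,"dy":-2.96,"dz":3.3,"ax":0,"ay":0,"az":0,"fingers":0.5}]' 60
python3 - <<'E'
from h import *
im,c,o=snap('wrist','w32',1.25)
gown(20,-9,66)
E
```

```text
t: 29.07
tcp_pos: [580.9, -258.6, 134.0]
tcp_rot: [2.062, 2.37, 0.004]
ft_force: [0.3, 0.3, -0.1]
finger_gap: 0.502
t 29.1 pos [ 581.1 -257.7  133.9] yaw 8.04 gap 0.501 F [-0.7  0.5 -0.9]
d [ 0.01 -0.04 -2.72] a [-0.02  0.02  0.  ]
own now [19.9  -7.87]
```

View pics/w32.png

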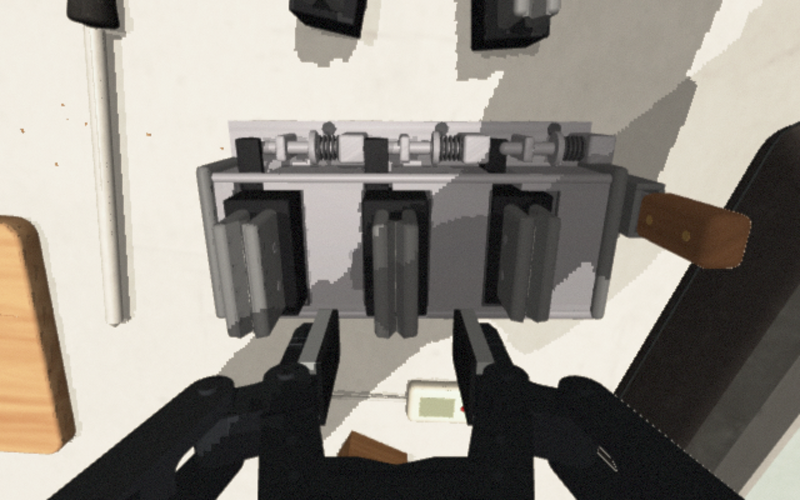

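```bash

python3 -m pendant '[{"dx":0.01,"dy":-0.04,"dz":-0.8,"ax":0,"ay":0,"az":0,"fingers":0.5},{"dx":0.01,"dy":-0.04,"dz":-1.6,"ax":0,"ay":0,"az":0,"fingers":0.5},{"dx":0.01,"dy":-0.04,"dz":-2.4,"ax":0,"ay":0,"az":0,"fingers":0.5},{"dx":0.01,"dy":-0.04,"dz":-2.72,"ax":0,"ay":0,"az":0,"fingers":0.5},{"dx":0.01,"dy":-0.04,"dz":-2.72,"ax":0,"ay":0,"az":0,"fingers":0.5},{"dx":0.01,"dy":-0.04,"dz":-2.72,"ax":0,"ay":0,"az":0,"fingers":0.7},{"dx":0.01,"dy":-0.04,"dz":-2.72,"ax":0,"ay":0,"az":0,"fingers":1},{"dx":0.01,"dy":-0.04,"dz":-2.72,"ax":0,"ay":0,"az":0,"fingers":1},{"dx":0.01,"dy":-0.04,"dz":-2.72,"ax":0,"ay":0,"az":0,"fingers":1},{"dx":0.01,"dy":-0.04,"dz":-2.72,"ax":0,"ay":0,"az":0,"fingers":1}]' 60
python3 - <<'E'
from h import *
im,c,o=snap('wrist','w33',1.25)
gown(20,-9,66)
E
```

```text
t: 29.95
tcp_pos: [582.0, -258.8, 66.8]
tcp_rot: [2.059, 2.371, 0.006]
ft_force: [0.3, 0.0, -0.3]
finger_gap: 0.243
t 30.0 pos [ 581.8 -258.9   66.6] yaw 8.04 gap 0.242 F [0.7 0.  0.3]
d [-0.02  0.   -0.03] a [-0.02  0.03  0.  ]
own now [20.45 -9.1 ]
```

View pics/w33.png

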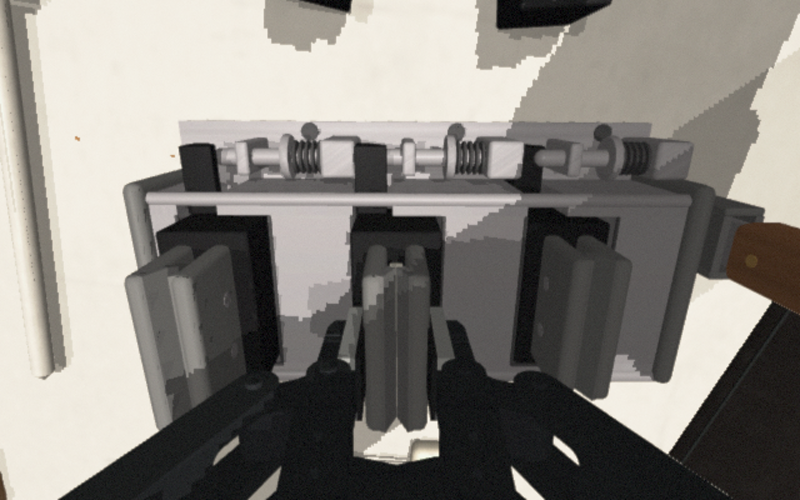

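```bash

python3 -m pendant '[{"dx":0,"dy":0,"dz":0.5,"ax":0,"ay":0,"az":0,"fingers":1},{"dx":0,"dy":0,"dz":1.5,"ax":0,"ay":0,"az":0,"fingers":1},{"dx":0,"dy":0,"dz":3,"ax":0,"ay":0,"az":0,"fingers":1},{"dx":-0.5,"dy":0,"dz":4.5,"ax":0,"ay":0,"az":0,"fingers":1},{"dx":-2,"dy":0.4,"dz":4.7,"ax":0,"ay":0,"az":0,"fingers":1},{"dx":-3.4,"dy":1.2,"dz":4.7,"ax":0,"ay":0,"az":-0.3,"fingers":1},{"dx":-4.4,"dy":2.5,"dz":4.7,"ax":0,"ay":0,"az":-0.6,"fingers":1},{"dx":-4.9,"dy":4.1,"dz":4.7,"ax":0,"ay":0,"az":-1,"fingers":1},{"dx":-5.2,"dy":5.7,"dz":4.7,"ax":0,"ay":0,"az":-1.5,"fingers":1},{"dx":-5.4,"dy":7.3,"dz":4.7,"ax":0,"ay":0,"az":-1.82,"fingers":1},{"dx":-5.6,"dy":8.9,"dz":4.7,"ax":0,"ay":0,"az":-1.82,"fingers":1},{"dx":-5.76,"dy":10.5,"dz":4.7,"ax":0,"ay":0,"az":-1.82,"fingers":1},{"dx":-5.76,"dy":12.1,"dz":4.7,"ax":0,"ay":0,"az":-1.82,"fingers":1},{"dx":-5.76,"dy":13.7,"dz":4.7,"ax":0,"ay":0,"az":-1.82,"fingers":1},{"dx":-5.76,"dy":15.3,"dz":4.7,"ax":0,"ay":0,"az":-1.82,"fingers":1},{"dx":-5.76,"dy":16.9,"dz":4.7,"ax":0,"ay":0,"az":-1.82,"fingers":1},{"dx":-5.76,"dy":18.38,"dz":4.7,"ax":0,"ay":0,"az":-1.82,"fingers":1},{"dx":-5.76,"dy":18.38,"dz":4.7,"ax":0,"ay":0,"az":-1.82,"fingers":1},{"dx":-5.76,"dy":18.38,"dz":4.7,"ax":0,"ay":0,"az":-1.82,"fingers":1},{"dx":-5.76,"dy":18.38,"dz":4.7,"ax":0,"ay":0,"az":-1.82,"fingers":1}]' 60
python3 - <<'E'
from h import *
im,c,o=snap('wrist','w34',1.25)
go(437.8,200.6,60,-2.9)
E
```

```text
t: 31.67
tcp_pos: [437.8, 199.9, 184.5]
tcp_rot: [2.275, 2.164, 0.005]
ft_force: [0.9, -0.8, -1.6]
finger_gap: 0.242
t 31.7 pos [437.9 199.3 184.5] yaw -2.97 gap 0.241 F [-0.5 -0.9 -1.9]
d [-0.01  0.05 -4.98] a [-0.01  0.03  0.01]
```

View pics/w34.png

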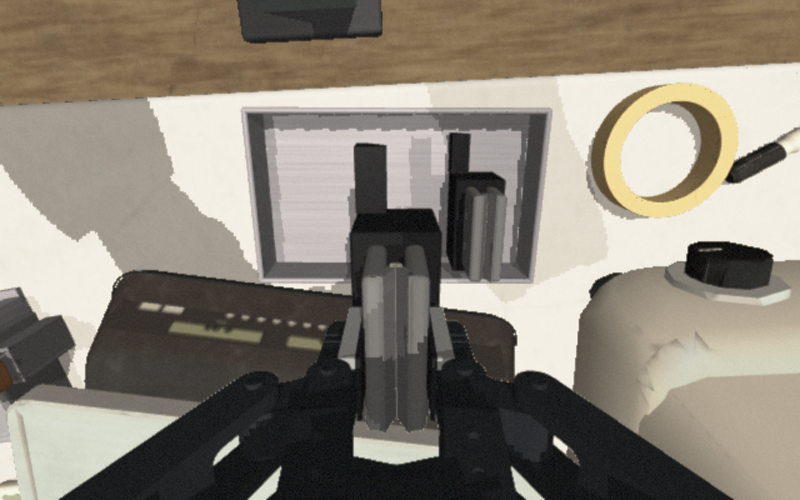

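```bash

python3 -m pendant '[{"dx":0,"dy":0.02,"dz":-1,"ax":0,"ay":0,"az":0,"fingers":1},{"dx":0,"dy":0.02,"dz":-2.2,"ax":0,"ay":0,"az":0,"fingers":1},{"dx":0,"dy":0.02,"dz":-3.5,"ax":0,"ay":0,"az":0,"fingers":1},{"dx":0,"dy":0.02,"dz":-4.6,"ax":0,"ay":0,"az":0,"fingers":1},{"dx":0,"dy":0.02,"dz":-5.3,"ax":0,"ay":0,"az":0,"fingers":1},{"dx":0,"dy":0.02,"dz":-5.55,"ax":0,"ay":0,"az":0,"fingers":1},{"dx":0,"dy":0.02,"dz":-5.6,"ax":0,"ay":0,"az":0,"fingers":1},{"dx":0,"dy":0.02,"dz":-5.6,"ax":0,"ay":0,"az":0,"fingers":1}]' 60
python3 -m pendant '[{"dx":0,"dy":0,"dz":-0.04,"ax":0,"ay":0,"az":0,"fingers":1},{"dx":0,"dy":0,"dz":-0.08,"ax":0,"ay":0,"az":0,"fingers":1}]' 60
```

```text
t: 32.38
tcp_pos: [438.5, 199.1, 45.1]
tcp_rot: [2.278, 2.16, 0.005]
ft_force: [0.2, 0.1, -1.8]
finger_gap: 0.239
t: 32.55
tcp_pos: [439.7, 199.3, 44.4]
tcp_rot: [2.279, 2.159, 0.009]
ft_force: [0.4, -0.0, -0.9]
finger_gap: 0.247
```

```bash

python3 -m pendant '[{"dx":0,"dy":0,"dz":-0.05,"ax":0,"ay":0,"az":0,"fingers":1},{"dx":0,"dy":0,"dz":-0.1,"ax":0,"ay":0,"az":0,"fingers":1},{"dx":0,"dy":0,"dz":-0.1,"ax":0,"ay":0,"az":0,"fingers":1}]' 60
python3 -m pendant '[{"dx":0,"dy":0,"dz":-0.04,"ax":0,"ay":0,"az":0,"fingers":1},{"dx":0,"dy":0,"dz":-0.06,"ax":0,"ay":0,"az":0,"fingers":1},{"dx":0,"dy":0,"dz":-0.06,"ax":0,"ay":0,"az":0,"fingers":1}]' 60
```

```text
t: 32.8
tcp_pos: [439.9, 199.5, 42.2]
tcp_rot: [2.278, 2.159, 0.011]
ft_force: [-0.6, 0.8, -2.0]
finger_gap: 0.246
t: 33.05
tcp_pos: [440.1, 199.7, 41.4]
tcp_rot: [2.278, 2.159, 0.012]
ft_force: [-2.6, -0.6, 9.5]
finger_gap: 0.242
```

```bash

python3 -m pendant '[{"dx":0,"dy":0,"dz":0,"ax":0,"ay":0,"az":0,"fingers":0.6},{"dx":0,"dy":0,"dz":0,"ax":0,"ay":0,"az":0,"fingers":0.55},{"dx":0,"dy":0,"dz":0,"ax":0,"ay":0,"az":0,"fingers":0.55},{"dx":0,"dy":0,"dz":0.6,"ax":0,"ay":0,"az":0,"fingers":0.55},{"dx":0,"dy":0,"dz":1.6,"ax":0,"ay":0,"az":0,"fingers":0.55},{"dx":0,"dy":0,"dz":3,"ax":0,"ay":0,"az":0,"fingers":0.5},{"dx":0,"dy":-0.5,"dz":4.2,"ax":0,"ay":0,"az":0,"fingers":0.5},{"dx":0,"dy":-1.8,"dz":5.2,"ax":0,"ay":0,"az":0.5,"fingers":0.5},{"dx":0,"dy":-3.3,"dz":5.8,"ax":0,"ay":0,"az":1,"fingers":0.5},{"dx":0.1,"dy":-4.9,"dz":5.8,"ax":0,"ay":0,"az":1.5,"fingers":0.5},{"dx":0.1,"dy":-6.5,"dz":5.8,"ax":0,"ay":0,"az":1.8,"fingers":0.5},{"dx":0.2,"dy":-8.1,"dz":5.8,"ax":0,"ay":0,"az":1.8,"fingers":0.5},{"dx":0.2,"dy":-9.7,"dz":5.8,"ax":0,"ay":0,"az":1.8,"fingers":0.5},{"dx":0.3,"dy":-11.3,"dz":5.8,"ax":0,"ay":0,"az":1.8,"fingers":0.5},{"dx":0.3,"dy":-12.9,"dz":5.8,"ax":0,"ay":0,"az":1.8,"fingers":0.5},{"dx":0.3,"dy":-14.5,"dz":5.8,"ax":0,"ay":0,"az":1.8,"fingers":0.5},{"dx":0.3,"dy":-16.2,"dz":5.8,"ax":0,"ay":0,"az":1.8,"fingers":0.5},{"dx":0.3,"dy":-16.2,"dz":5.8,"ax":0,"ay":0,"az":1.8,"fingers":0.5},{"dx":0.3,"dy":-16.2,"dz":5.8,"ax":0,"ay":0,"az":1.8,"fingers":0.5},{"dx":0.3,"dy":-16.2,"dz":5.8,"ax":0,"ay":0,"az":1.8,"fingers":0.5}]' 60
python3 - <<'E'
from h import *
im,c,o=snap('wrist','w35',1.25)
def z(f,x0,y0,x1,y1,s):
    a=cv2.resize(im[y0:y1,x0:x1],None,fx=s,fy=s,interpolation=cv2.INTER_CUBIC);a=np.clip(a*2.,0,255).astype(np.uint8);cv2.imwrite(f"pics/{f}.png",a[:,:,::-1])
z('w35a',280,65,360,200,4.4)
go(434,-205,187)
E
```

```text
t: 34.72
tcp_pos: [447.4, -204.9, 186.1]
tcp_rot: [2.067, 2.365, 0.012]
ft_force: [0.5, -0.0, -0.5]
finger_gap: 0.493
t 34.8 pos [ 447.6 -204.   186.1] yaw 7.79 gap 0.500 F [-0.2  0.5 -0.2]
d [-0.55 -0.04  0.04] a [-0.05  0.06  0.03]
```

View pics/w35.png

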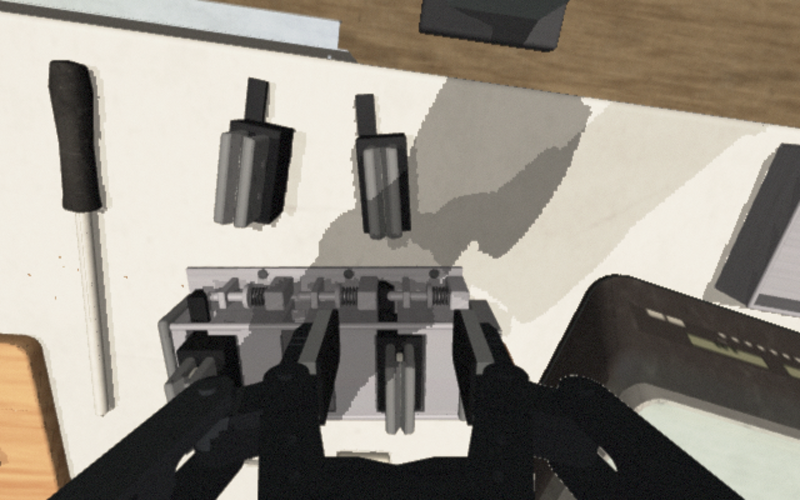

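View pics/w35a.png

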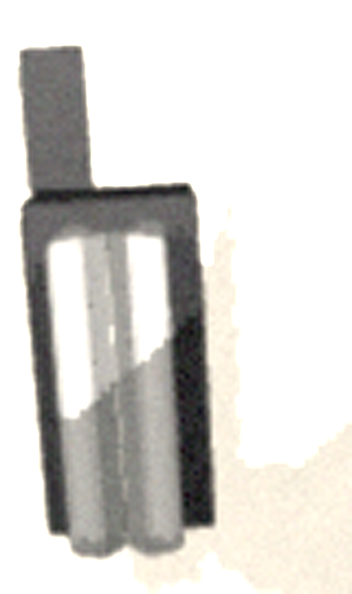

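```bash
cat >> h.py <<'E'
def ang(a,b): v=b-a; return np.degrees(np.arctan2(v[1],v[0]))
def newpose(f,x0,y0,s,blk,gd):
    im,c=load(f);P=lambda u,v,z:onz(c,x0+u/s-.4,y0+v/s-.4,z)
    for L,z in ((blk,46),(gd,80)):
        q=[P(u,v,z) for u,v in L];print(z,np.mean(q,0).round(1),[np.linalg.norm(q[i]-q[(i+1)%4]).round(1) for i in range(4)],ang(q[0],q[3]).round(2),ang(q[1],q[2]).round(2))
E
python3 - <<'E'
from h import *
newpose('w35',280,65,4.4,[(25,203),(195,195),(213,525),(52,533)],[(48,240),(165,236),(184,550),(70,555)])
o=get_obs();go(431,-206,46,12)
E
```

```text
46 [ 422.4 -216.6   46. ] [np.float64(33.9), np.float64(68.3), np.float64(34.4), np.float64(68.5)] 10.82 11.27
80 [ 422.2 -216.6   80. ] [np.float64(20.8), np.float64(58.5), np.float64(21.7), np.float64(58.7)] 10.36 11.23
t 34.8 pos [ 447.6 -204.   186.1] yaw 7.79 gap 0.500 F [-0.2  0.5 -0.2]
d [-0.67 -0.08 -5.6 ] a [-0.05  0.05  0.7 ]
```

```bash

python3 -m pendant '[{"dx":-1.01,"dy":-0.5,"dz":-0.5,"ax":-0.05,"ay":0.05,"az":0.52,"fingers":0.5},{"dx":-1.01,"dy":-0.5,"dz":-1.5,"ax":-0.05,"ay":0.05,"az":0.52,"fingers":0.5},{"dx":-1.01,"dy":-0.5,"dz":-2.7,"ax":-0.05,"ay":0.05,"az":0.52,"fingers":0.5},{"dx":-1.01,"dy":-0.5,"dz":-3.5,"ax":-0.05,"ay":0.05,"az":0.52,"fingers":0.5},{"dx":-1.01,"dy":-0.5,"dz":-3.5,"ax":-0.05,"ay":0.05,"az":0.52,"fingers":0.5},{"dx":-1.01,"dy":-0.5,"dz":-3.5,"ax":-0.05,"ay":0.05,"az":0.52,"fingers":0.5}]' 60
python3 - <<'E'
from h import *
im,c,o=snap('wrist','w36',1.25)
go(422.3,-216.6,45.4,10.9)
E
```

```text
t: 35.27
tcp_pos: [422.1, -214.9, 98.3]
tcp_rot: [-1.996, -2.423, 0.0]
ft_force: [-0.5, -0.2, -0.2]
finger_gap: 0.498
t 35.3 pos [ 422.9 -215.6   99.2] yaw 11.01 gap 0.498 F [-0.1  0.4  0.5]
d [-0.02 -0.04 -2.15] a [-0.    0.   -0.02]
```

View pics/w36.png

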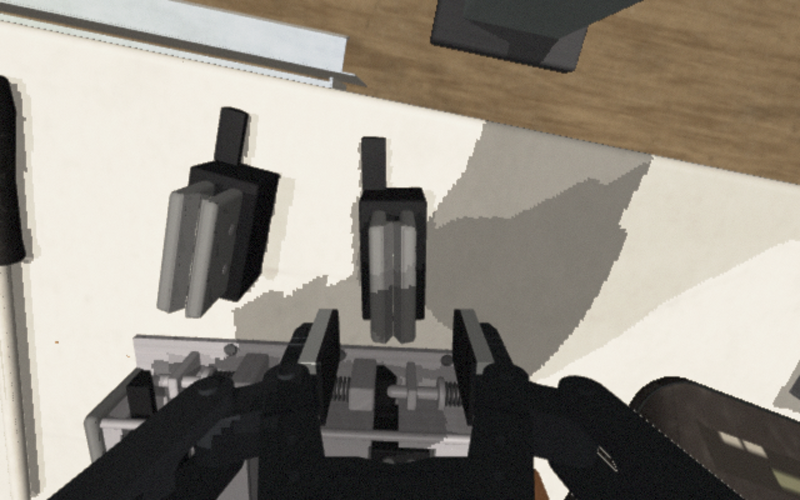

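Aligned (guide at column ≈393, near 396). Descend and grip.

```bash

python3 -m pendant '[{"dx":-0.03,"dy":-0.04,"dz":-0.8,"ax":0,"ay":0,"az":0,"fingers":0.5},{"dx":-0.03,"dy":-0.04,"dz":-1.6,"ax":0,"ay":0,"az":0,"fingers":0.5},{"dx":-0.04,"dy":-0.04,"dz":-2.15,"ax":0,"ay":0,"az":0,"fingers":0.5},{"dx":-0.05,"dy":-0.04,"dz":-2.2,"ax":0,"ay":0,"az":0,"fingers":0.5},{"dx":-0.05,"dy":-0.04,"dz":-2.2,"ax":0,"ay":0,"az":0,"fingers":0.5},{"dx":-0.06,"dy":-0.04,"dz":-2.2,"ax":0,"ay":0,"az":0,"fingers":0.7},{"dx":-0.06,"dy":-0.04,"dz":-2.2,"ax":0,"ay":0,"az":0,"fingers":1},{"dx":-0.06,"dy":-0.04,"dz":-2.2,"ax":0,"ay":0,"az":0,"fingers":1},{"dx":-0.06,"dy":-0.04,"dz":-2.2,"ax":0,"ay":0,"az":0,"fingers":1},{"dx":-0.06,"dy":-0.04,"dz":-2.2,"ax":0,"ay":0,"az":0,"fingers":1}]' 60
python3 - <<'E'
from h import *
go(422.3,-216.6,45.4,10.9)
E
```

```text
t: 36.15
tcp_pos: [422.5, -216.9, 45.8]
tcp_rot: [1.997, 2.423, 0.003]
ft_force: [-0.9, 0.4, 7.6]
finger_gap: 0.243
t 36.1 pos [ 422.5 -216.9   45.8] yaw 11.02 gap 0.243 F [-0.9  0.4  7.6]
d [-0.01  0.01 -0.02] a [-0.    0.03 -0.02]
```

```bash

python3 -m pendant '[{"dx":0,"dy":0,"dz":0.5,"ax":0,"ay":0,"az":0,"fingers":1},{"dx":0,"dy":0,"dz":1.5,"ax":0,"ay":0,"az":0,"fingers":1},{"dx":0,"dy":0,"dz":2.8,"ax":0,"ay":0,"az":0,"fingers":1},{"dx":0.3,"dy":-0.4,"dz":3.4,"ax":0,"ay":0,"az":-0.3,"fingers":1},{"dx":1,"dy":-1.3,"dz":3.4,"ax":0,"ay":0.03,"az":-0.5,"fingers":1},{"dx":2.3,"dy":-1.68,"dz":3.4,"ax":0,"ay":0.03,"az":-0.5,"fingers":1},{"dx":3.6,"dy":-1.68,"dz":3.4,"ax":0,"ay":0.03,"az":-0.5,"fingers":1},{"dx":4.9,"dy":-1.68,"dz":3.4,"ax":0,"ay":0.03,"az":-0.5,"fingers":1},{"dx":5.9,"dy":-1.68,"dz":3.4,"ax":0,"ay":0.03,"az":-0.5,"fingers":1},{"dx":6.38,"dy":-1.68,"dz":3.4,"ax":0,"ay":0.03,"az":-0.5,"fingers":1},{"dx":6.38,"dy":-1.68,"dz":3.4,"ax":0,"ay":0.03,"az":-0.5,"fingers":1},{"dx":6.38,"dy":-1.68,"dz":3.4,"ax":0,"ay":0.03,"az":-0.5,"fingers":1},{"dx":6.38,"dy":-1.68,"dz":3.4,"ax":0,"ay":0.03,"az":-0.5,"fingers":1}]' 60
python3 - <<'E'
from h import *
im,c,o=snap('wrist','w37',1.25)
go(581.4,-258.8,102,8.04)
for f,a in (("w37",im),("w29",load('w29')[0]),("w33",load('w33')[0])):
    b=cv2.resize(a[100:195,270:365],None,fx=4.1,fy=5,interpolation=cv2.INTER_CUBIC);cv2.imwrite(f"pics/{f}c.png",np.clip(b[:,:,::-1]*2.0,0,255).astype(np.uint8))
a=cv2.imread('pics/w37c.png');b=cv2.imread('pics/w29c.png');cv2.imwrite('pics/cmp37.png',np.hstack([a,b]))
E
```

```text
t: 37.23
tcp_pos: [580.9, -259.2, 131.2]
tcp_rot: [-2.061, -2.37, 0.001]
ft_force: [0.3, -0.4, -2.0]
finger_gap: 0.237
t 37.3 pos [ 580.7 -259.2  131.3] yaw 7.96 gap 0.238 F [ 0.   0.8 -1. ]
d [ 0.03  0.02 -1.17] a [-0.   -0.01  0.01]
```

View pics/w37.png

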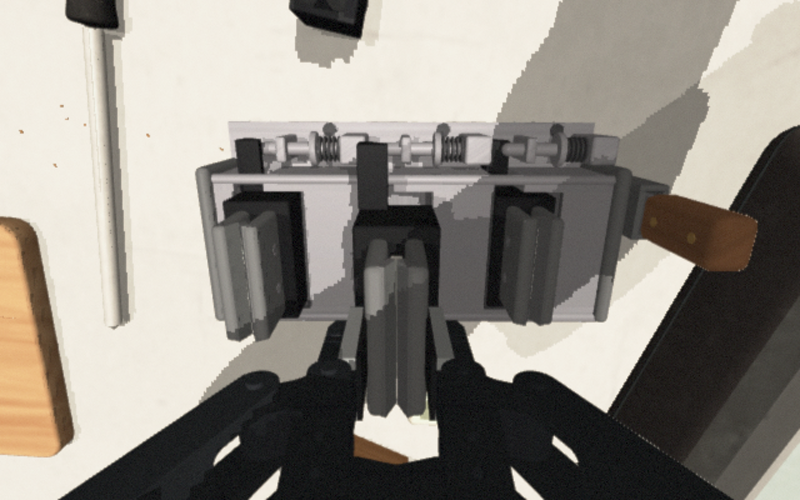

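View pics/cmp37.png

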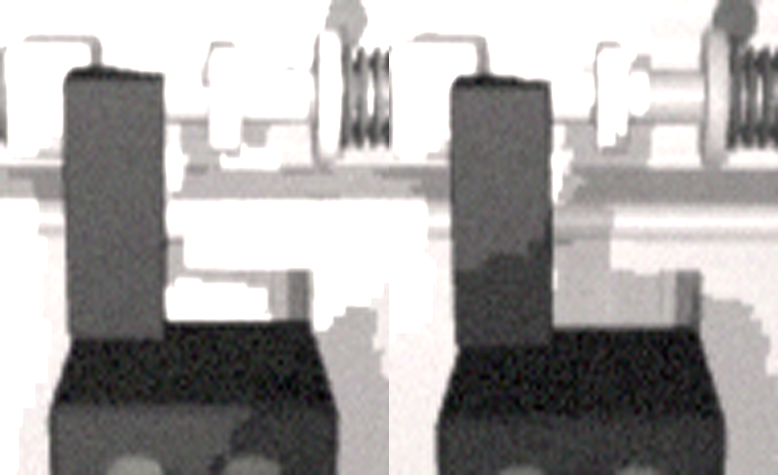

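```bash

python3 -m pendant '[{"dx":0.08,"dy":0.02,"dz":-0.4,"ax":0,"ay":0,"az":0.01,"fingers":1},{"dx":0.08,"dy":0.02,"dz":-0.8,"ax":0,"ay":0,"az":0.01,"fingers":1},{"dx":0.08,"dy":0.02,"dz":-1.05,"ax":0,"ay":0,"az":0.01,"fingers":1},{"dx":0.08,"dy":0.02,"dz":-1.05,"ax":0,"ay":0,"az":0.01,"fingers":1},{"dx":0.08,"dy":0.02,"dz":-1.05,"ax":0,"ay":0,"az":0.01,"fingers":1}]' 60
python3 - <<'E'
from h import *
go(582.7,-258.6,93,8.04)
E
```

```text
t: 37.7
tcp_pos: [582.1, -258.5, 104.1]
tcp_rot: [-2.06, -2.37, 0.001]
ft_force: [-0.4, 0.2, -1.8]
finger_gap: 0.241
t 37.7 pos [ 582.1 -258.5  104.1] yaw 8.00 gap 0.241 F [-0.4  0.2 -1.8]
d [ 0.03 -0.   -0.45] a [-0.01 -0.02  0.01]
```

```bash

python3 -m pendant '[{"dx":0.03,"dy":0,"dz":0,"ax":0,"ay":0,"az":0.01,"fingers":1},{"dx":0.03,"dy":0,"dz":-0.15,"ax":0,"ay":0,"az":0.01,"fingers":1},{"dx":0.03,"dy":0,"dz":-0.3,"ax":0,"ay":0,"az":0.01,"fingers":1},{"dx":0.03,"dy":0,"dz":-0.48,"ax":0,"ay":0,"az":0.01,"fingers":1},{"dx":0.03,"dy":0,"dz":-0.48,"ax":0,"ay":0,"az":0.01,"fingers":1}]' 60
python3 - <<'E'
from h import *
go(582.7,-258.6,52.3,8.04)
snap('wrist','w38',1.25)
E
```

```text
t: 38.12
tcp_pos: [582.3, -258.2, 91.1]
tcp_rot: [-2.058, -2.37, 0.002]
ft_force: [-0.2, 0.8, -1.6]
finger_gap: 0.24
t 38.1 pos [ 582.3 -258.2   91.1] yaw 8.07 gap 0.240 F [-0.2  0.8 -1.6]
d [ 0.02 -0.02 -1.55] a [-0.01 -0.03 -0.  ]
```

View pics/w38.png

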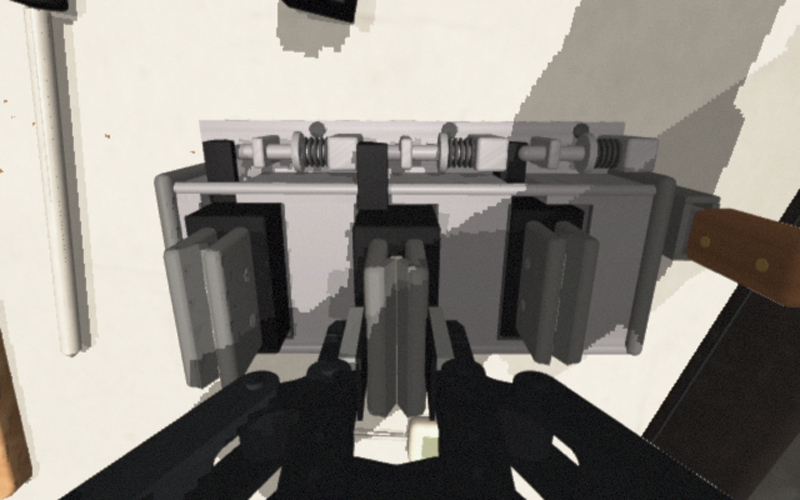

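Underside ≈45, in the bay without force. Press down.

```bash

python3 -m pendant '[{"dx":0.01,"dy":-0.01,"dz":-0.2,"ax":0,"ay":-0.02,"az":0,"fingers":1},{"dx":0.01,"dy":-0.01,"dz":-0.4,"ax":0,"ay":-0.02,"az":0,"fingers":1},{"dx":0.01,"dy":-0.01,"dz":-0.6,"ax":0,"ay":-0.02,"az":0,"fingers":1},{"dx":0.01,"dy":-0.01,"dz":-0.8,"ax":0,"ay":-0.02,"az":0,"fingers":1},{"dx":0.01,"dy":-0.01,"dz":-1,"ax":0,"ay":-0.02,"az":0,"fingers":1},{"dx":0.01,"dy":-0.01,"dz":-1,"ax":0,"ay":-0.02,"az":0,"fingers":1}]' 60
python3 -c "
from h import *
go(582.7,-258.6,52.3,8.04)"
```

```text
t: 38.67
tcp_pos: [583.0, -258.9, 66.1]
tcp_rot: [-2.059, -2.372, 0.0]
ft_force: [0.1, -0.5, 2.5]
finger_gap: 0.238
t 38.7 pos [ 583.  -258.9   66.1] yaw 8.07 gap 0.238 F [ 0.1 -0.5  2.5]
d [-0.01  0.01 -0.55] a [-0.   -0.01 -0.  ]
```

```bash

python3 -m pendant '[{"dx":0,"dy":0,"dz":-0.2,"ax":0,"ay":0,"az":0,"fingers":1},{"dx":0,"dy":0,"dz":-0.4,"ax":0,"ay":0,"az":0,"fingers":1},{"dx":0,"dy":0,"dz":-0.55,"ax":0,"ay":0,"az":0,"fingers":1},{"dx":-0.01,"dy":0,"dz":-0.62,"ax":0,"ay":0,"az":0,"fingers":1},{"dx":-0.01,"dy":0,"dz":-0.65,"ax":0,"ay":0,"az":0,"fingers":1},{"dx":-0.01,"dy":0,"dz":-0.65,"ax":0,"ay":0,"az":0,"fingers":1}]' 60
python3 - <<'E'
from h import *
im,c,o=snap('wrist','w39',1.25);go(582.7,-258.6,52.3,8.04)
b=cv2.resize(im[90:190,270:400],None,fx=6,fy=6,interpolation=cv2.INTER_CUBIC);cv2.imwrite(f"pics/w39c.png",np.clip(b[:,:,::-1]*1.6,0,255).astype(np.uint8))
E
```

```text
t: 39.17
tcp_pos: [583.7, -259.1, 52.3]
tcp_rot: [2.059, 2.371, 0.003]
ft_force: [-4.5, 5.1, 26.5]
finger_gap: 0.243
t 39.2 pos [ 583.7 -259.1   52.3] yaw 8.05 gap 0.234 F [-5.3  3.8 27. ]
d [-0.04  0.02  0.  ] a [-0.01  0.02 -0.  ]
```

View pics/w39c.png

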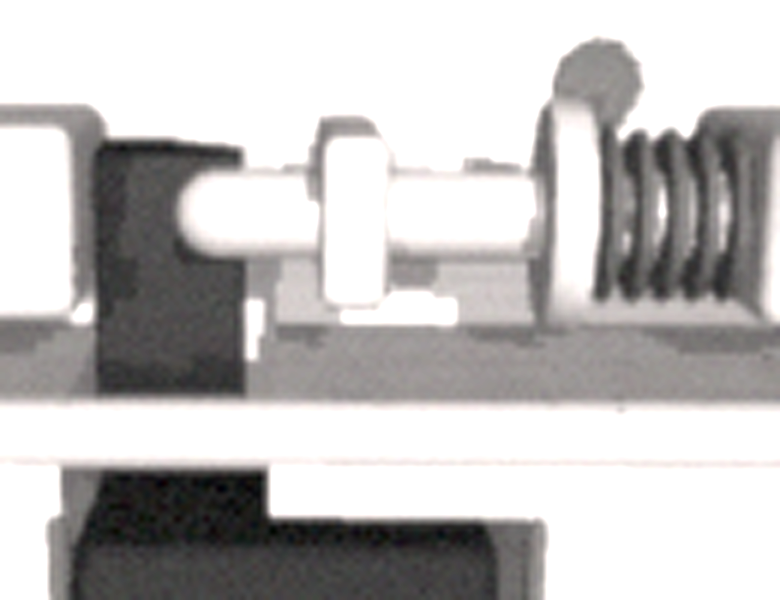

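```bash

python3 -m pendant '[{"dx":0,"dy":0,"dz":0.1,"ax":0,"ay":0,"az":0,"fingers":0.8},{"dx":0,"dy":0,"dz":0.1,"ax":0,"ay":0,"az":0,"fingers":0.55},{"dx":0,"dy":0,"dz":0.1,"ax":0,"ay":0,"az":0,"fingers":0.55},{"dx":0,"dy":0,"dz":0.3,"ax":0,"ay":0,"az":0,"fingers":0.5},{"dx":0,"dy":0,"dz":1.3,"ax":0,"ay":0,"az":0,"fingers":0.5},{"dx":0,"dy":0,"dz":2.5,"ax":0,"ay":0,"az":0,"fingers":0.5},{"dx":0,"dy":-0.3,"dz":3.3,"ax":0,"ay":0,"az":0,"fingers":0.5},{"dx":0.2,"dy":-1.5,"dz":3.3,"ax":0,"ay":0,"az":0,"fingers":0.5},{"dx":0.33,"dy":-2.96,"dz":3.3,"ax":0,"ay":0,"az":0,"fingers":0.5},{"dx":0.33,"dy":-2.96,"dz":3.3,"ax":0,"ay":0,"az":0,"fingers":0.5},{"dx":0.33,"dy":-2.96,"dz":3.3,"ax":0,"ay":0,"az":0,"fingers":0.5},{"dx":0.33,"dy":-2.96,"dz":3.3,"ax":0,"ay":0,"az":0,"fingers":0.5}]' 60
python3 - <<'E'
from h import *
im,c,o=snap('wrist','w40',1.25)
gown(20,-84,68)
E
```

```text
t: 40.22
tcp_pos: [591.8, -333.0, 134.3]
tcp_rot: [2.061, 2.371, 0.003]
ft_force: [0.9, 1.0, -0.7]
finger_gap: 0.501
t 40.3 pos [ 592.1 -332.1  134.3] yaw 8.09 gap 0.501 F [ 0.   0.3 -0.1]
d [-0.01 -0.04 -2.65] a [-0.02  0.02 -0.01]
own now [ 20.33 -83.06]
```

View pics/w40.png

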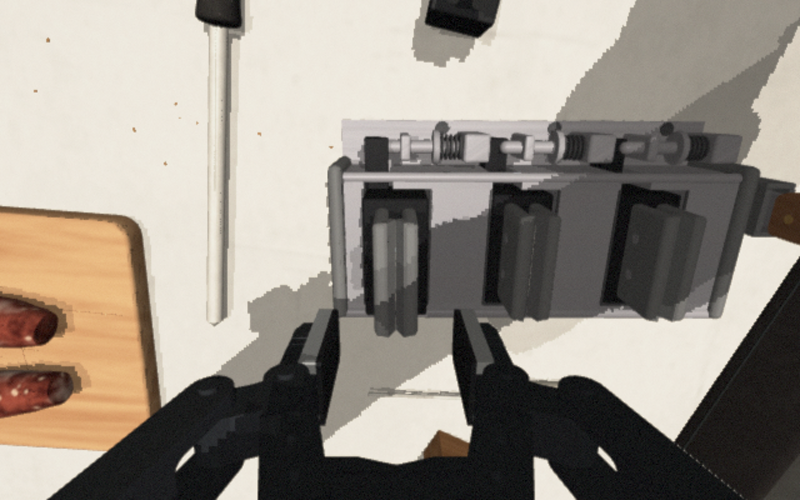

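```bash

python3 -m pendant '[{"dx":-0.01,"dy":-0.04,"dz":-0.8,"ax":0,"ay":0.02,"az":0,"fingers":0.5},{"dx":-0.01,"dy":-0.04,"dz":-1.6,"ax":0,"ay":0.02,"az":0,"fingers":0.5},{"dx":-0.01,"dy":-0.04,"dz":-2.4,"ax":0,"ay":0.02,"az":0,"fingers":0.5},{"dx":-0.01,"dy":-0.04,"dz":-2.72,"ax":0,"ay":0.02,"az":0,"fingers":0.5},{"dx":-0.01,"dy":-0.04,"dz":-2.72,"ax":0,"ay":0.02,"az":0,"fingers":0.5},{"dx":-0.01,"dy":-0.04,"dz":-2.72,"ax":0,"ay":0.02,"az":0,"fingers":0.7},{"dx":-0.01,"dy":-0.04,"dz":-2.72,"ax":0,"ay":0.02,"az":0,"fingers":1},{"dx":-0.01,"dy":-0.04,"dz":-2.72,"ax":0,"ay":0.02,"az":0,"fingers":1},{"dx":-0.01,"dy":-0.04,"dz":-2.72,"ax":0,"ay":0.02,"az":0,"fingers":1},{"dx":-0.01,"dy":-0.04,"dz":-2.72,"ax":0,"ay":0.02,"az":0,"fingers":1}]' 60
python3 - <<'E'
from h import *
im,c,o=snap('wrist','w41',1.25)
gown(20,-84,68)
E
```

```text
t: 41.1
tcp_pos: [592.4, -333.3, 67.3]
tcp_rot: [2.059, 2.373, 0.003]
ft_force: [0.4, -0.3, 0.6]
finger_gap: 0.243
t 41.1 pos [ 592.3 -333.3   67.1] yaw 8.09 gap 0.244 F [0.9 0.8 0.1]
d [-0.02  0.01  0.04] a [-0.01  0.01 -0.01]
own now [ 20.43 -84.31]
```

View pics/w41.png

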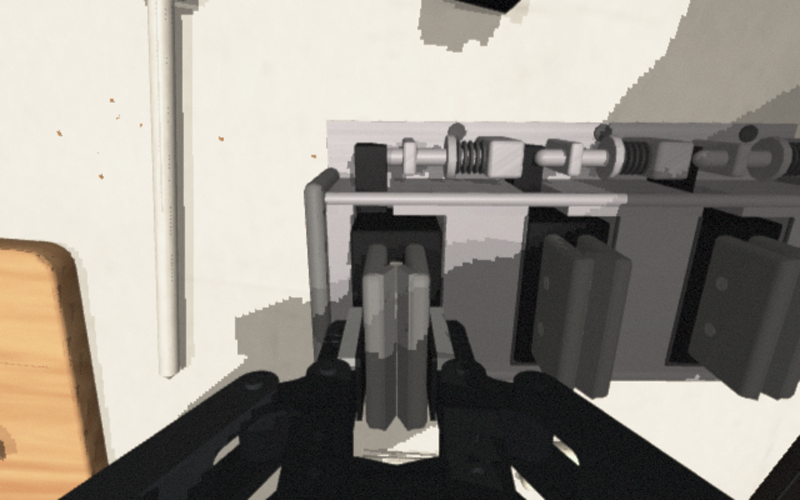

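```bash

python3 -m pendant '[{"dx":0,"dy":0,"dz":0.5,"ax":0,"ay":0,"az":0,"fingers":1},{"dx":0,"dy":0,"dz":1.5,"ax":0,"ay":0,"az":0,"fingers":1},{"dx":0,"dy":0,"dz":3,"ax":0,"ay":0,"az":0,"fingers":1},{"dx":-0.5,"dy":0,"dz":4.5,"ax":0,"ay":0,"az":0,"fingers":1},{"dx":-2,"dy":0.4,"dz":4.7,"ax":0,"ay":0,"az":0,"fingers":1},{"dx":-3.5,"dy":1.2,"dz":4.7,"ax":0,"ay":0,"az":-0.3,"fingers":1},{"dx":-4.6,"dy":2.5,"dz":4.7,"ax":0,"ay":0,"az":-0.6,"fingers":1},{"dx":-5.2,"dy":4.1,"dz":4.7,"ax":0,"ay":0,"az":-1,"fingers":1},{"dx":-5.5,"dy":5.7,"dz":4.7,"ax":0,"ay":0,"az":-1.5,"fingers":1},{"dx":-5.8,"dy":7.3,"dz":4.7,"ax":0,"ay":0,"az":-1.83,"fingers":1},{"dx":-6,"dy":8.9,"dz":4.7,"ax":0,"ay":0,"az":-1.83,"fingers":1},{"dx":-6.2,"dy":10.5,"dz":4.7,"ax":0,"ay":0,"az":-1.83,"fingers":1},{"dx":-6.3,"dy":12.1,"dz":4.7,"ax":0,"ay":0,"az":-1.83,"fingers":1},{"dx":-6.3,"dy":13.7,"dz":4.7,"ax":0,"ay":0,"az":-1.83,"fingers":1},{"dx":-6.3,"dy":15.3,"dz":4.7,"ax":0,"ay":0,"az":-1.83,"fingers":1},{"dx":-6.3,"dy":16.9,"dz":4.7,"ax":0,"ay":0,"az":-1.83,"fingers":1},{"dx":-6.3,"dy":18.5,"dz":4.7,"ax":0,"ay":0,"az":-1.83,"fingers":1},{"dx":-6.3,"dy":18.96,"dz":4.7,"ax":0,"ay":0,"az":-1.83,"fingers":1},{"dx":-6.3,"dy":18.96,"dz":4.7,"ax":0,"ay":0,"az":-1.83,"fingers":1},{"dx":-6.3,"dy":18.96,"dz":4.7,"ax":0,"ay":0,"az":-1.83,"fingers":1}]' 60
python3 - <<'E'
from h import *
im,c,o=snap('wrist','w42',1.25)
go(434.8,140.7,60,-2.9)
E
```

```text
t: 42.82
tcp_pos: [434.7, 140.7, 185.0]
tcp_rot: [2.275, 2.166, 0.002]
ft_force: [0.1, -1.1, -1.3]
finger_gap: 0.244
t 42.9 pos [434.8 139.6 184.9] yaw -2.92 gap 0.242 F [-0.6 -0.  -1.8]
d [ 0.    0.04 -5.  ] a [-0.01  0.01  0.  ]
```

View pics/w42.png

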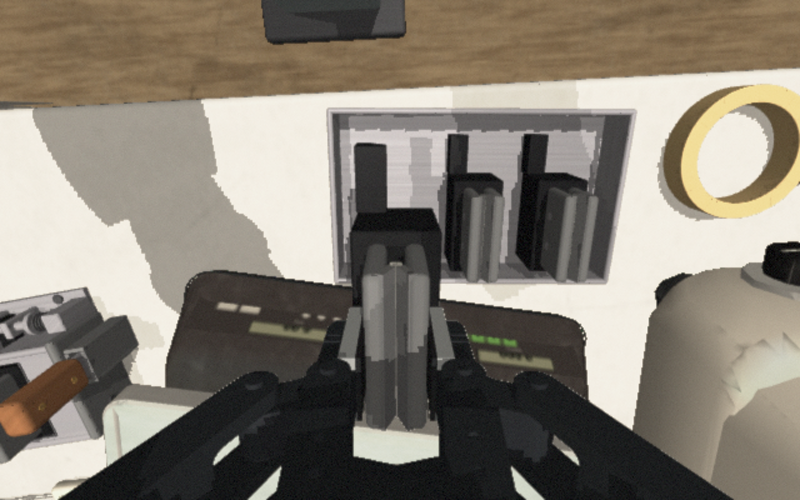

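```bash

python3 - <<'E'
from h import *
im,c=load('w42')
q=[onz(c,u/1.25,v/1.25,40) for u,v in [(329,110),(636,111),(608,283),(334,281)]]
print(np.mean(q,0), [np.linalg.norm(q[i]-q[(i+1)%4]).round(1) for i in range(4)])
for a,b in ((1,0),(2,3)):
    v=q[a]-q[b];print(np.degrees(np.arctan2(-v[0],v[1])))
E
```

```text
[423.48002292 201.37062327  40.        ] [np.float64(214.7), np.float64(130.0), np.float64(217.7), np.float64(129.0)]
-3.015386548501036
-3.2808569632291453
```

Tub unmoved. Lower worn3 (contact expected near TCP 41–42).

```bash

python3 -m pendant '[{"dx":0,"dy":0.02,"dz":-1,"ax":0,"ay":0,"az":0,"fingers":1},{"dx":0,"dy":0.02,"dz":-2.2,"ax":0,"ay":0,"az":0,"fingers":1},{"dx":0,"dy":0.02,"dz":-3.5,"ax":0,"ay":0,"az":0,"fingers":1},{"dx":0,"dy":0.02,"dz":-4.6,"ax":0,"ay":0,"az":0,"fingers":1},{"dx":-0.03,"dy":0.02,"dz":-5.3,"ax":0,"ay":0,"az":0,"fingers":1},{"dx":-0.05,"dy":0.02,"dz":-5.55,"ax":0,"ay":0,"az":0,"fingers":1},{"dx":-0.05,"dy":0.02,"dz":-5.6,"ax":0,"ay":0,"az":0,"fingers":1},{"dx":-0.05,"dy":0.02,"dz":-5.6,"ax":0,"ay":0,"az":0,"fingers":1}]' 60
python3 -m pendant '[{"dx":0,"dy":0,"dz":-0.05,"ax":0,"ay":0,"az":0,"fingers":1},{"dx":0,"dy":0,"dz":-0.1,"ax":0,"ay":0,"az":0,"fingers":1},{"dx":0,"dy":0,"dz":-0.1,"ax":0,"ay":0,"az":0,"fingers":1}]' 60
```

```text
t: 43.53
tcp_pos: [434.1, 139.2, 45.5]
tcp_rot: [2.279, 2.162, 0.002]
ft_force: [-1.1, 0.4, -0.8]
finger_gap: 0.248
t: 43.78
tcp_pos: [434.8, 139.4, 43.8]
tcp_rot: [2.279, 2.161, 0.005]
ft_force: [0.6, 0.8, -0.7]
finger_gap: 0.242
```

```bash

python3 -m pendant '[{"dx":0,"dy":0,"dz":-0.05,"ax":0,"ay":0,"az":0,"fingers":1},{"dx":0,"dy":0,"dz":-0.1,"ax":0,"ay":0,"az":0,"fingers":1},{"dx":0,"dy":0,"dz":-0.1,"ax":0,"ay":0,"az":0,"fingers":1}]' 60
```

```text
t: 44.03
tcp_pos: [435.3, 139.7, 41.9]
tcp_rot: [2.278, 2.161, 0.007]
ft_force: [-1.0, 0.6, 5.2]
finger_gap: 0.243
```

```bash

python3 -m pendant '[{"dx":0,"dy":0,"dz":0,"ax":0,"ay":0,"az":0,"fingers":0.6},{"dx":0,"dy":0,"dz":0,"ax":0,"ay":0,"az":0,"fingers":0.55},{"dx":0,"dy":0,"dz":0,"ax":0,"ay":0,"az":0,"fingers":0.55},{"dx":0,"dy":0,"dz":0.6,"ax":0,"ay":0,"az":0,"fingers":0.55},{"dx":0,"dy":0,"dz":1.6,"ax":0,"ay":0,"az":0,"fingers":0.55},{"dx":0,"dy":0,"dz":3,"ax":0,"ay":0,"az":0,"fingers":0.5},{"dx":0,"dy":-0.7,"dz":4.4,"ax":0,"ay":0,"az":0,"fingers":0.5},{"dx":0,"dy":-2,"dz":5.4,"ax":0,"ay":0,"az":0.5,"fingers":0.5},{"dx":0,"dy":-3.6,"dz":5.8,"ax":0,"ay":0,"az":1,"fingers":0.5},{"dx":0.1,"dy":-5.2,"dz":5.8,"ax":0,"ay":0,"az":1.2,"fingers":0.5},{"dx":0.1,"dy":-6.8,"dz":5.8,"ax":0,"ay":0,"az":1.2,"fingers":0.5},{"dx":0.2,"dy":-8.4,"dz":5.8,"ax":0,"ay":0,"az":1.2,"fingers":0.5},{"dx":0.2,"dy":-10,"dz":5.8,"ax":0,"ay":0,"az":1.2,"fingers":0.5},{"dx":0.3,"dy":-11.6,"dz":5.8,"ax":0,"ay":0,"az":1.2,"fingers":0.5},{"dx":0.4,"dy":-13.2,"dz":5.8,"ax":0,"ay":0,"az":1.2,"fingers":0.5},{"dx":0.5,"dy":-14.8,"dz":5.8,"ax":0,"ay":0,"az":1.2,"fingers":0.5},{"dx":0.5,"dy":-16.4,"dz":5.8,"ax":0,"ay":0,"az":1.2,"fingers":0.5},{"dx":0.5,"dy":-17.6,"dz":5.8,"ax":0,"ay":0,"az":1.2,"fingers":0.5},{"dx":0.5,"dy":-17.6,"dz":5.8,"ax":0,"ay":0,"az":1.2,"fingers":0.5},{"dx":0.5,"dy":-17.6,"dz":5.8,"ax":0,"ay":0,"az":1.2,"fingers":0.5}]' 60
python3 - <<'E'
from h import *
im,c,o=snap('wrist','w43',1.25)
def z(f,x0,y0,x1,y1,s):
    a=cv2.resize(im[y0:y1,x0:x1],None,fx=s,fy=s,interpolation=cv2.INTER_CUBIC);a=np.clip(a*2.,0,255).astype(np.uint8);cv2.imwrite(f"pics/{f}.png",a[:,:,::-1])
z('w43a',270,65,370,200,4.4)
go(434,-300,187,4)
E
```

```text
t: 45.7
tcp_pos: [446.9, -302.4, 186.6]
tcp_rot: [2.143, 2.296, 0.005]
ft_force: [0.2, 1.0, -0.9]
finger_gap: 0.5
t 45.8 pos [ 447.4 -300.6  186.5] yaw 4.09 gap 0.500 F [-0.2 -0.  -0.4]
d [-0.54  0.02  0.02] a [-0.03  0.03 -0.01]
```

View pics/w43.png

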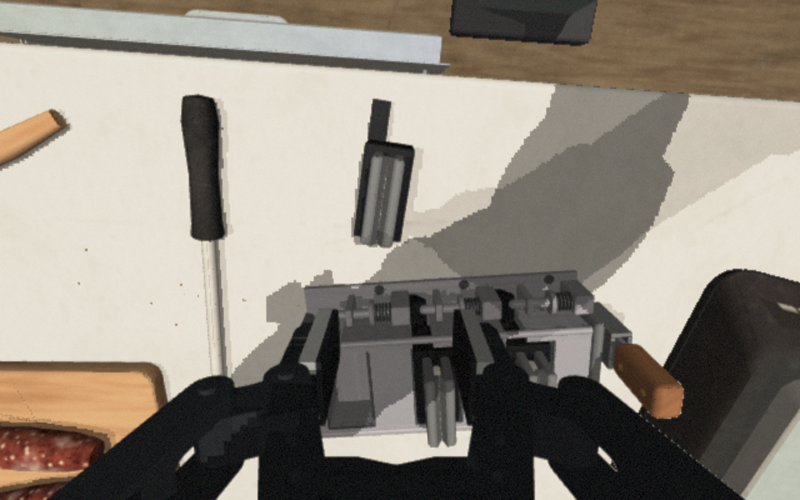

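View pics/w43a.png

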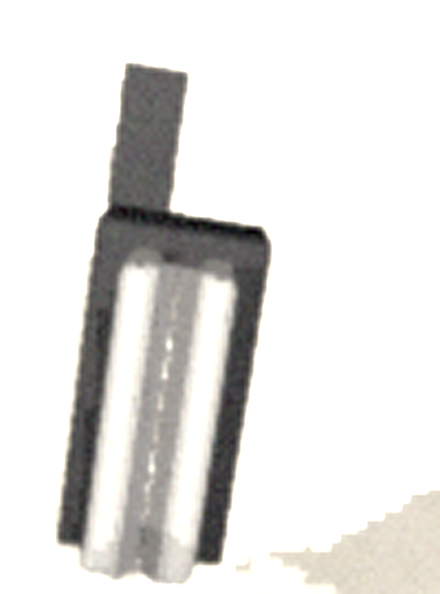

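```bash

python3 - <<'E'
from h import *
newpose('w43',270,65,4.4,[(98,222),(268,242),(220,562),(58,543)],[(120,265),(235,278),(190,580),(85,567)])
go(427,-311,99,-3.4)
E
```

```text
46 [ 426.8 -313.6   46. ] [np.float64(34.3), np.float64(68.0), np.float64(35.0), np.float64(67.8)] -4.66 -4.09
80 [ 425.8 -313.3   80. ] [np.float64(20.8), np.float64(57.7), np.float64(20.3), np.float64(57.3)] -3.84 -4.35
t 45.8 pos [ 447.4 -300.6  186.5] yaw 4.09 gap 0.500 F [-0.2 -0.  -0.4]
d [-0.82 -0.42 -3.5 ] a [-0.03  0.03 -1.25]
```

```bash

python3 -m pendant '[{"dx":-0.84,"dy":-0.52,"dz":-0.5,"ax":-0.03,"ay":0.03,"az":-0.7,"fingers":0.5},{"dx":-0.84,"dy":-0.52,"dz":-1.5,"ax":-0.03,"ay":0.03,"az":-1.38,"fingers":0.5},{"dx":-0.84,"dy":-0.52,"dz":-2.7,"ax":-0.03,"ay":0.03,"az":-1.38,"fingers":0.5},{"dx":-0.84,"dy":-0.52,"dz":-3.5,"ax":-0.03,"ay":0.03,"az":-1.38,"fingers":0.5},{"dx":-0.84,"dy":-0.52,"dz":-3.5,"ax":-0.03,"ay":0.03,"az":-1.38,"fingers":0.5},{"dx":-0.84,"dy":-0.52,"dz":-3.5,"ax":-0.03,"ay":0.03,"az":-1.38,"fingers":0.5}]' 60
python3 - <<'E'
from h import *
im,c,o=snap('wrist','w44',1.25)
go(426.4,-313.5,45.6,-4.2)
E
```

```text
t: 46.25
tcp_pos: [426.2, -311.9, 98.7]
tcp_rot: [-2.298, -2.139, 0.001]
ft_force: [-0.2, 0.0, 1.2]
finger_gap: 0.5
t 46.3 pos [ 426.9 -312.8   99.7] yaw -4.11 gap 0.503 F [-0.6  0.2  0.6]
d [-0.02 -0.03 -2.16] a [ 0.    0.   -0.01]
```

View pics/w44.png

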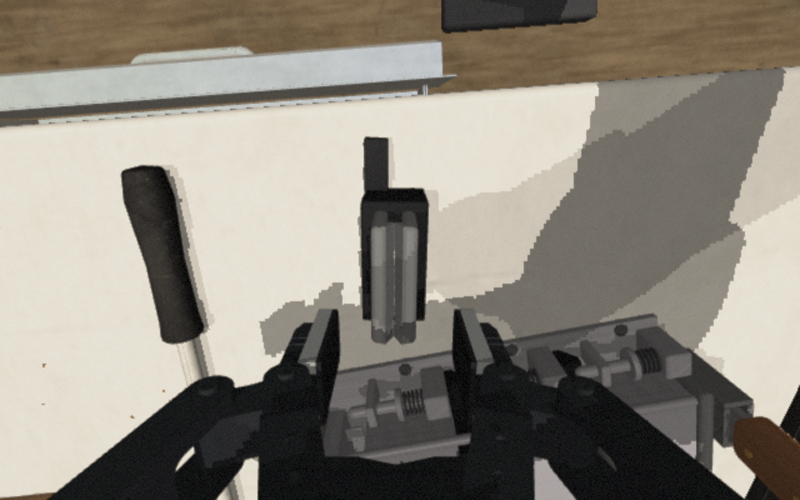

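```bash

python3 -m pendant '[{"dx":-0.03,"dy":-0.03,"dz":-0.8,"ax":0,"ay":0,"az":0,"fingers":0.5},{"dx":-0.03,"dy":-0.03,"dz":-1.6,"ax":0,"ay":0,"az":0,"fingers":0.5},{"dx":-0.04,"dy":-0.03,"dz":-2.15,"ax":0,"ay":0,"az":0,"fingers":0.5},{"dx":-0.06,"dy":-0.03,"dz":-2.2,"ax":0,"ay":0,"az":0,"fingers":0.5},{"dx":-0.07,"dy":-0.03,"dz":-2.2,"ax":0,"ay":0,"az":0,"fingers":0.5},{"dx":-0.08,"dy":-0.03,"dz":-2.2,"ax":0,"ay":0,"az":0,"fingers":0.7},{"dx":-0.08,"dy":-0.03,"dz":-2.2,"ax":0,"ay":0,"az":0,"fingers":1},{"dx":-0.08,"dy":-0.03,"dz":-2.2,"ax":0,"ay":0,"az":0,"fingers":1},{"dx":-0.08,"dy":-0.03,"dz":-2.2,"ax":0,"ay":0,"az":0,"fingers":1},{"dx":-0.08,"dy":-0.03,"dz":-2.2,"ax":0,"ay":0,"az":0,"fingers":1}]' 60
python3 - <<'E'
from h import *
go(591.9,-333.1,131,8.04)
E
```

```text
t: 47.13
tcp_pos: [426.0, -314.1, 46.4]
tcp_rot: [2.298, 2.139, 0.002]
ft_force: [-1.0, 2.0, 8.1]
finger_gap: 0.236
t 47.1 pos [ 426.  -314.1   46.4] yaw -4.10 gap 0.236 F [-1.   2.   8.1]
d [ 6.64 -0.76  3.38] a [0.01 0.03 2.02]
```

```bash

python3 -m pendant '[{"dx":0,"dy":0,"dz":0.5,"ax":0,"ay":0,"az":0,"fingers":1},{"dx":0,"dy":0,"dz":1.5,"ax":0,"ay":0,"az":0,"fingers":1},{"dx":0,"dy":0,"dz":2.8,"ax":0,"ay":0,"az":0,"fingers":1},{"dx":0.3,"dy":-0.4,"dz":3.4,"ax":0,"ay":0.03,"az":0.6,"fingers":1},{"dx":1,"dy":-0.76,"dz":3.4,"ax":0,"ay":0.03,"az":1.4,"fingers":1},{"dx":2.3,"dy":-0.76,"dz":3.4,"ax":0,"ay":0.03,"az":2.02,"fingers":1},{"dx":3.6,"dy":-0.76,"dz":3.4,"ax":0,"ay":0.03,"az":2.02,"fingers":1},{"dx":4.9,"dy":-0.76,"dz":3.4,"ax":0,"ay":0.03,"az":2.02,"fingers":1},{"dx":6,"dy":-0.76,"dz":3.4,"ax":0,"ay":0.03,"az":2.02,"fingers":1},{"dx":6.66,"dy":-0.76,"dz":3.4,"ax":0,"ay":0.03,"az":2.02,"fingers":1},{"dx":6.66,"dy":-0.76,"dz":3.4,"ax":0,"ay":0.03,"az":2.02,"fingers":1},{"dx":6.66,"dy":-0.76,"dz":3.4,"ax":0,"ay":0.03,"az":2.02,"fingers":1},{"dx":6.66,"dy":-0.76,"dz":3.4,"ax":0,"ay":0.03,"az":2.02,"fingers":1}]' 60
python3 - <<'E'
from h import *
im,c,o=snap('wrist','w45',1.25)
go(591.9,-333.1,102,8.04)
L=[]
for a in (im,load('w37')[0]):
    b=cv2.resize(a[100:195,270:365],None,fx=4.1,fy=5,interpolation=cv2.INTER_CUBIC);L.append(np.clip(b[:,:,::-1]*2.0,0,255).astype(np.uint8))
cv2.imwrite('pics/cmp45.png',np.hstack(L))
E
```

```text
t: 48.22
tcp_pos: [591.4, -333.5, 131.8]
tcp_rot: [2.062, 2.371, -0.002]
ft_force: [-0.3, -0.5, -1.2]
finger_gap: 0.241
t 48.3 pos [ 591.2 -333.7  131.9] yaw 7.94 gap 0.242 F [-0.3  0.1 -1.8]
d [ 0.03  0.02 -1.2 ] a [ 0.01 -0.01  0.02]
```

View pics/w45.png

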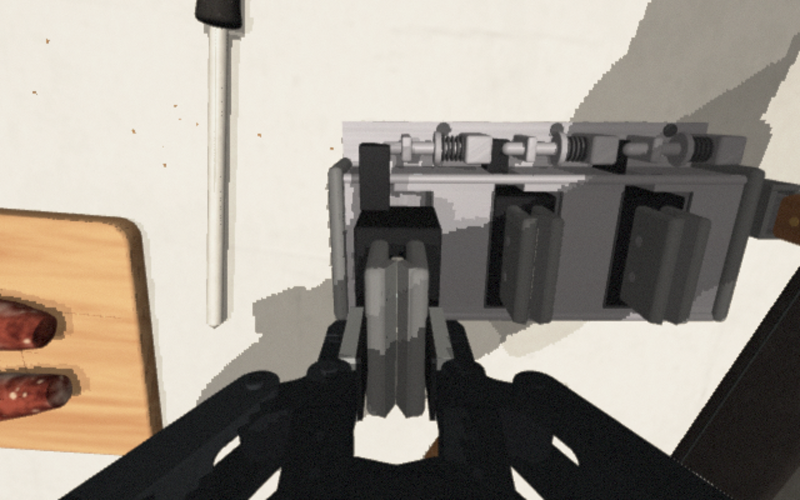

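View pics/cmp45.png

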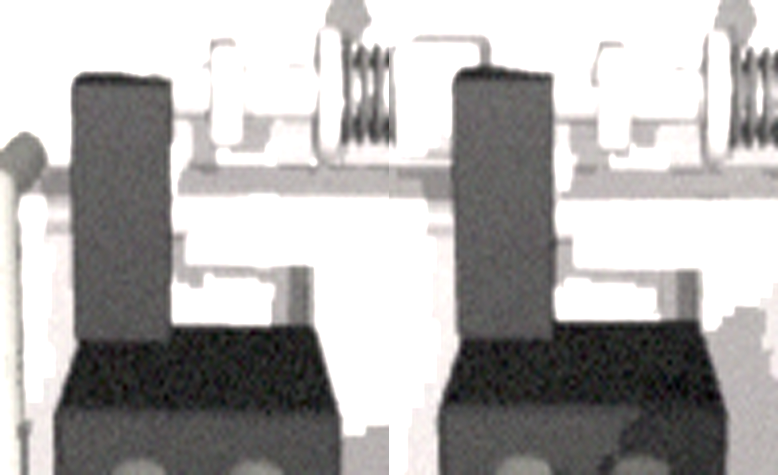

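```bash

python3 -m pendant '[{"dx":0.08,"dy":0.02,"dz":-0.4,"ax":0,"ay":0,"az":0.02,"fingers":1},{"dx":0.08,"dy":0.02,"dz":-0.8,"ax":0,"ay":0,"az":0.02,"fingers":1},{"dx":0.08,"dy":0.02,"dz":-1.05,"ax":0,"ay":0,"az":0.02,"fingers":1},{"dx":0.08,"dy":0.02,"dz":-1.05,"ax":0,"ay":0,"az":0.02,"fingers":1},{"dx":0.08,"dy":0.02,"dz":-1.05,"ax":0,"ay":0,"az":0.02,"fingers":1}]' 60
python3 - <<'E'
from h import *
go(592.9,-333.3,93,8.04)
E
```

```text
t: 48.68
tcp_pos: [592.5, -332.9, 104.8]
tcp_rot: [-2.059, -2.371, 0.003]
ft_force: [0.4, 0.3, -0.3]
finger_gap: 0.238
t 48.7 pos [ 592.5 -332.9  104.8] yaw 8.05 gap 0.238 F [ 0.4  0.3 -0.3]
d [ 0.01 -0.02 -0.47] a [ 0.   -0.02 -0.  ]
```

```bash

python3 -m pendant '[{"dx":0.02,"dy":-0.02,"dz":0,"ax":0,"ay":0,"az":0,"fingers":1},{"dx":0.02,"dy":-0.02,"dz":-0.15,"ax":0,"ay":0,"az":0,"fingers":1},{"dx":0.02,"dy":-0.02,"dz":-0.3,"ax":0,"ay":0,"az":0,"fingers":1},{"dx":0.02,"dy":-0.02,"dz":-0.5,"ax":0,"ay":0,"az":0,"fingers":1},{"dx":0.02,"dy":-0.02,"dz":-0.5,"ax":0,"ay":0,"az":0,"fingers":1}]' 60
python3 - <<'E'
from h import *
go(592.9,-333.3,53,8.04)
snap('wrist','w46',1.25)
E
```

```text
t: 49.1
tcp_pos: [592.5, -332.9, 91.0]
tcp_rot: [-2.058, -2.37, 0.003]
ft_force: [0.1, -0.2, -2.0]
finger_gap: 0.241
t 49.1 pos [ 592.5 -332.9   91. ] yaw 8.05 gap 0.241 F [ 0.1 -0.2 -2. ]
d [ 0.02 -0.01 -1.52] a [-0.01 -0.03 -0.  ]
```

View pics/w46.png

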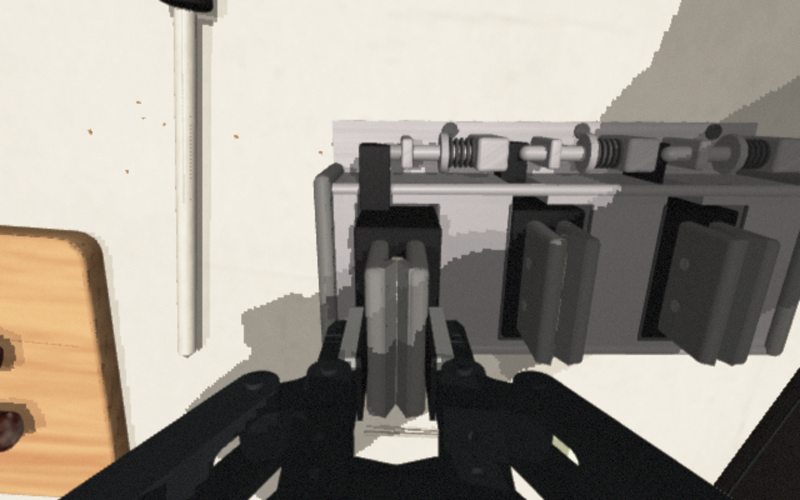

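```bash

python3 -m pendant '[{"dx":0.01,"dy":-0.01,"dz":-0.2,"ax":0,"ay":-0.02,"az":0,"fingers":1},{"dx":0.01,"dy":-0.01,"dz":-0.4,"ax":0,"ay":-0.02,"az":0,"fingers":1},{"dx":0.01,"dy":-0.01,"dz":-0.6,"ax":0,"ay":-0.02,"az":0,"fingers":1},{"dx":0.01,"dy":-0.01,"dz":-0.8,"ax":0,"ay":-0.02,"az":0,"fingers":1},{"dx":0.01,"dy":-0.01,"dz":-1,"ax":0,"ay":-0.02,"az":0,"fingers":1},{"dx":0.01,"dy":-0.01,"dz":-1,"ax":0,"ay":-0.02,"az":0,"fingers":1}]' 60
python3 -c "
from h import *
go(592.9,-333.3,53,8.04)"
```

```text
t: 49.65
tcp_pos: [593.3, -334.2, 66.4]
tcp_rot: [2.06, 2.372, -0.002]
ft_force: [-1.3, -2.0, 4.3]
finger_gap: 0.242
t 49.6 pos [ 593.3 -334.2   66.4] yaw 8.05 gap 0.242 F [-1.3 -2.   4.3]
d [-0.02  0.04 -0.54] a [ 0.01 -0.   -0.  ]
```

```bash

python3 -m pendant '[{"dx":-0.01,"dy":0.02,"dz":-0.2,"ax":0,"ay":0,"az":0,"fingers":1},{"dx":-0.01,"dy":0.02,"dz":-0.4,"ax":0,"ay":0,"az":0,"fingers":1},{"dx":-0.01,"dy":0.02,"dz":-0.55,"ax":0,"ay":0,"az":0,"fingers":1},{"dx":-0.02,"dy":0.02,"dz":-0.62,"ax":0,"ay":0,"az":0,"fingers":1},{"dx":-0.02,"dy":0.02,"dz":-0.65,"ax":0,"ay":0,"az":0,"fingers":1},{"dx":-0.02,"dy":0.02,"dz":-0.65,"ax":0,"ay":0,"az":0,"fingers":1}]' 60
python3 - <<'E'
from h import *
im,c,o=snap('wrist','w47',1.25);go(592.9,-333.3,52.8,8.04)
b=cv2.resize(im[90:190,270:400],None,fx=6,fy=6,interpolation=cv2.INTER_CUBIC);cv2.imwrite(f"pics/w47c.png",np.clip(b[:,:,::-1]*1.6,0,255).astype(np.uint8))
E
```

```text
t: 50.15
tcp_pos: [593.4, -334.3, 52.9]
tcp_rot: [2.059, 2.37, 0.001]
ft_force: [-6.7, 5.5, 25.3]
finger_gap: 0.244
t 50.2 pos [ 593.4 -334.3   52.9] yaw 8.04 gap 0.244 F [-7.2  4.1 26.2]
d [-0.02  0.04 -0.  ] a [0.01 0.02 0.  ]
```

View pics/w47c.png

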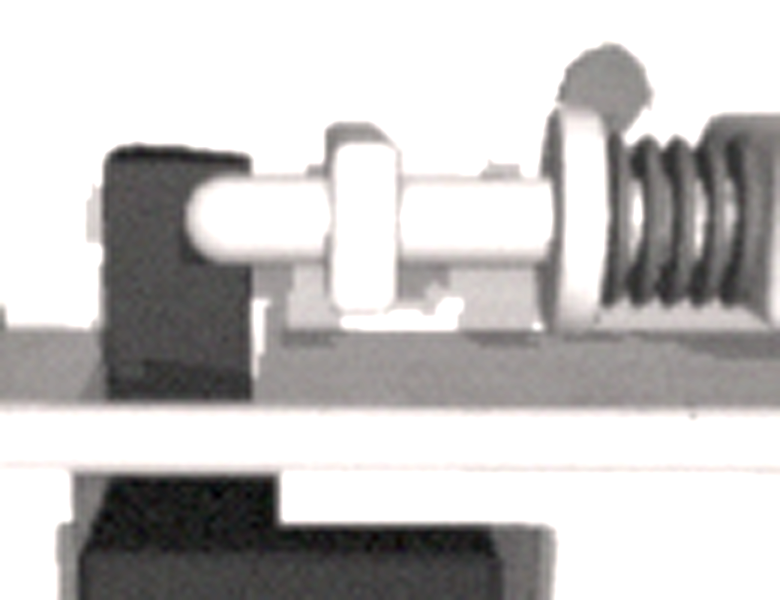

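All three latched. Release, rise, back off, and check everything.

```bash

python3 -m pendant '[{"dx":0,"dy":0,"dz":0.1,"ax":0,"ay":0,"az":0,"fingers":0.8},{"dx":0,"dy":0,"dz":0.1,"ax":0,"ay":0,"az":0,"fingers":0.55},{"dx":0,"dy":0,"dz":0.1,"ax":0,"ay":0,"az":0,"fingers":0.5},{"dx":0,"dy":0,"dz":0.3,"ax":0,"ay":0,"az":0,"fingers":0.5},{"dx":0,"dy":0,"dz":1.3,"ax":0,"ay":0,"az":0,"fingers":0.5},{"dx":0,"dy":0,"dz":2.5,"ax":0,"ay":0,"az":0,"fingers":0.5},{"dx":0,"dy":0,"dz":4,"ax":0,"ay":0,"az":0,"fingers":0.5},{"dx":-1.5,"dy":1,"dz":5.5,"ax":0,"ay":0,"az":0,"fingers":0.5},{"dx":-3,"dy":2,"dz":7,"ax":0,"ay":0,"az":0,"fingers":0.5},{"dx":-4,"dy":3,"dz":8,"ax":0,"ay":0,"az":0,"fingers":0.5},{"dx":-4,"dy":3,"dz":8,"ax":0,"ay":0,"az":0,"fingers":0.5},{"dx":-4,"dy":3,"dz":8,"ax":0,"ay":0,"az":0,"fingers":0.5},{"dx":-4,"dy":3,"dz":8,"ax":0,"ay":0,"az":0,"fingers":0.5}]' 60
python3 - <<'E'
from h import *
snap('wrist','w48',1.25);snap('scene','s48',1.25)
im,c=load('w48')
E
```

```text
t: 51.28
tcp_pos: [493.7, -258.6, 254.5]
tcp_rot: [2.056, 2.369, 0.005]
ft_force: [0.7, -0.5, -0.1]
finger_gap: 0.497
```

View pics/w48.png

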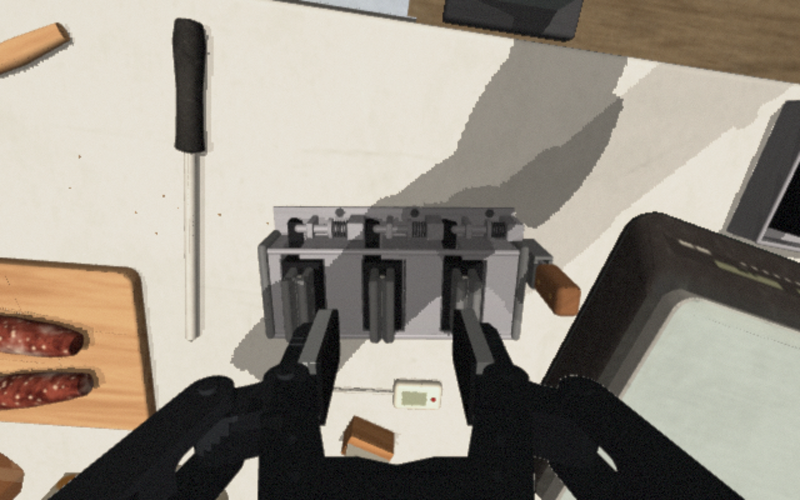

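View pics/s48.png

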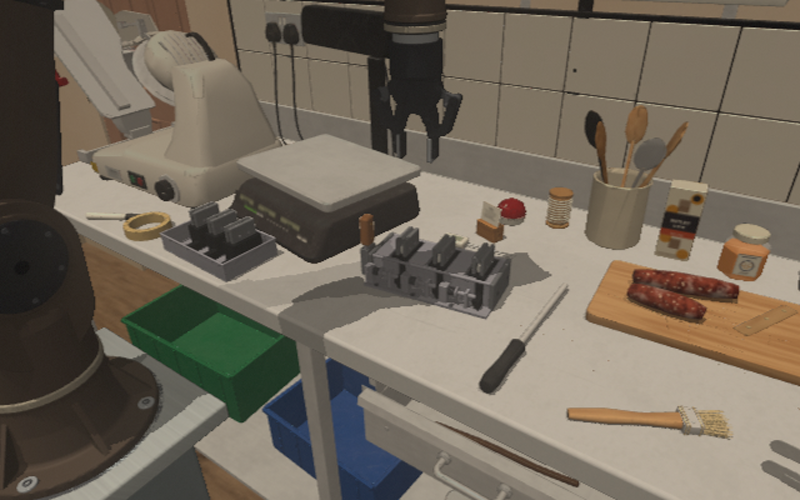

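```bash

python3 - <<'E'
from h import *
a=load('s48')[0][150:260,270:430];b=load('scene1')[0][150:260,270:430]
z=lambda x:cv2.resize(x,None,fx=5,fy=2.6*2,interpolation=cv2.INTER_CUBIC)
cv2.imwrite('pics/s48z.png',cv2.resize(np.hstack([z(a)]),(800,560))[:,:,::-1])
t=load('s48')[0][150:230,120:230];cv2.imwrite('pics/s48t.png',cv2.resize(t,None,fx=5,fy=5,interpolation=cv2.INTER_CUBIC)[:,:,::-1])
w=load('w48')[0][160:285,200:475];cv2.imwrite('pics/w48z.png',np.clip(cv2.resize(w,None,fx=2.9,fy=4,interpolation=cv2.INTER_CUBIC)[:,:,::-1]*1.6,0,255).astype(np.uint8))
E
```

```text
(no output)
```

View pics/s48z.png

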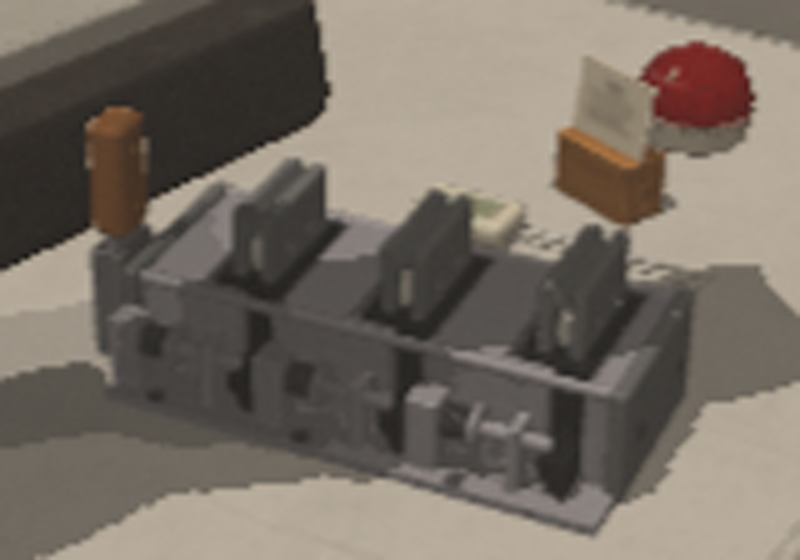

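View pics/s48t.png

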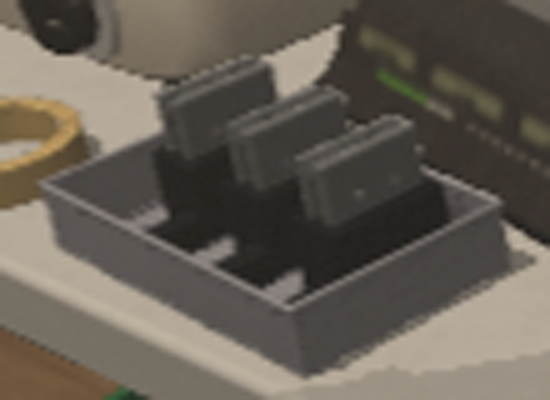

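View pics/w48z.png

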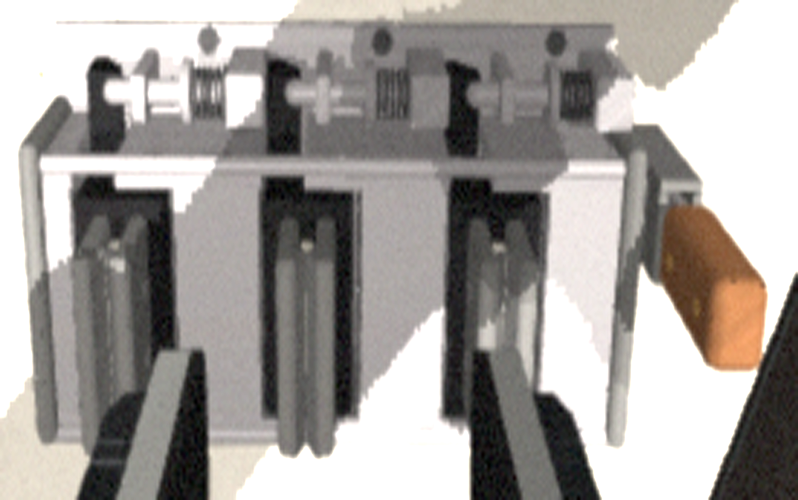

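```bash
python3 -c "
from rig import sign_off;print(sign_off())"
```

```text
the job is handed in; nothing more can be done
None
```

All three cartridges are changed, because three new ones stood in front, and the job is handed in at about 51 s.

**What I did:** With the fork key I pushed bars 1, 2 and 3 aside by their collars, and each worn cartridge popped up. I put the key back in its pocket. Then, bay by bay, I stood the worn cartridge in the tub and pressed a new one down to the hard floor (23 to 27 N at the wrist).

**Last checks:** The final scene and wrist pictures show:
- All three bays are flush, with the bar tips back in their starting positions over the tongues.
- The key is standing in its pocket.
- The three worn cartridges are upright in the tub, which was still where it started when I set the third one down.
- Nothing is knocked over, and the honing steel and thermometer look undisturbed.

**What disagreed:**
- The fingertips turned out to sit about 17 mm behind the TCP (my estimate from the scene picture), not 19 mm ahead as stated. My first try at worn1 closed on air just above its guide; I went lower and gripped it normally.
- For the same reason the key was held only near the top of its handle, but it did not slip.

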